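# Ready the sample homogeniser

### The job

Get the homogeniser ready for the next batch of samples: set the steel pestle, shank down, fully home in the collet on top of the drive, then turn the knurled collet nut clockwise until it is tight and grips the shank. Also turn every washed blue sample cup that is standing mouth down on the green mat the right way up and stand it, mouth up, inside the white tray; leave the other two tools in their stand.

Things in the scene. Friction and masses are not known exactly. Their poses are not given: they have to be found in the camera images.
- pestle: Steel grinding pestle, 62 mm long, 40 g. Origin: centre of its shank's foot; z runs from foot to tip. Shank 8 mm thick from z = 0 to 28 mm (lowest 3 mm tapered to 4.4 mm); collar 15 mm thick from 28 to 32 mm; round head 12 mm thick to 56 mm, then a blunt tip to 62 mm. Starts shank down in one of the stand's three holes, its collar resting on the stand's top.
- pestle_collar (a point): Centre of the underside of the pestle's collar, 28 mm above the foot of its shank; it rests on the collet's face when the pestle is fully home.
- drive: White and blue homogeniser body, 52 mm in diameter, standing nose up on a 90 mm square foot 12 mm thick, fixed to the table. Origin: on its vertical axis at table height. Its shoulder is 110 mm above the table; above it a neck 27 mm in diameter and the collet nut.
- collet (a point): On the drive's vertical axis, at the middle of the upper face of the collet's four brass jaws, 153 mm above the table (1 mm above the nut's top). With the nut slack the bore between the jaws is 10 to 10.6 mm wide and the shank drops in freely, straight down, 28 mm, until its collar rests on the jaws; the jaws close as the nut turns.
- nut_grip (a point): Point on the axis of the collet nut, 10 mm below the nut's top. The nut is a knurled metal ring 36 mm in diameter and 24 mm high, from 128 to 152 mm above the table, with a red index rib. With the pestle home its tip stands 35 mm above the nut's top.
- nut (a joint): Angle of the collet nut: it grows when the nut is turned clockwise seen from above (tightening). 0 is fully slack, 2.8 rad the firm stop; the jaws touch the pestle's shank at about 2 rad and grip it firmly from 2.4 rad: tight. It starts slack, between 0 and 0.5. It turns with 0.08 N m of friction and stays where it is left.
- stand: Grey tool stand, a block 140 x 50 mm, 34 mm high, fixed. Origin: centre of its underside, x along its length. Three through holes 10 mm wide at x = -45, 0 and 45 mm.
- white_tool: Another homogeniser tool standing in the stand, grey shank and thin white head 9 mm in diameter; same shank, collar and origin as the pestle; to be left there.
- red_tool: Another homogeniser tool standing in the stand, grey shank and red paddle head; same shank, collar and origin as the pestle; to be left there.
- mat: Green ribbed drying mat, 170 x 330 mm, 4 mm thick, fixed. Origin: centre of its underside, y along its length.
- tray: White shallow tray, 180 x 340 mm outside, rim 12 mm high and 4 mm thick, its inner floor 4 mm above the table, fixed. Origin: centre of its underside, y along its length.
- cup1: Blue square sample cup with a white lip, 50 x 50 mm, 60 mm high, walls 3 mm, base 4 mm thick, 60 g; may be absent. Origin: centre of its mouth. z points from the mouth to the closed base, whose outer face is at z = 60 mm (so z is up while it stands mouth down, down when mouth up); x and y are square to its side walls. Starts mouth down on the green mat.
- cup2: Blue square sample cup with a white lip, 50 x 50 mm, 60 mm high, walls 3 mm, base 4 mm thick, 60 g; may be absent. Origin: centre of its mouth. z points from the mouth to the closed base, whose outer face is at z = 60 mm (so z is up while it stands mouth down, down when mouth up); x and y are square to its side walls. Starts mouth down on the green mat.
- cup3: Blue square sample cup with a white lip, 50 x 50 mm, 60 mm high, walls 3 mm, base 4 mm thick, 60 g; may be absent. Origin: centre of its mouth. z points from the mouth to the closed base, whose outer face is at z = 60 mm (so z is up while it stands mouth down, down when mouth up); x and y are square to its side walls. Starts mouth down on the green mat.
Not all that is in view belongs to the job. Leave any black or pink look-alike of the cup3 alone. Leave any pink look-alike of the cup2 alone.

How it is judged (in metres and radians):
On the way, in this order (a step that is already met when the one before it is completed fails the run):
1. the pestle stands fully home in the collet, the nut still slack (z of pestle_collar in the frame of collet below 0.003 m and horizontal distance between pestle_collar and collet below 0.003 m and angle between pestle's own z axis and vertical below 0.12 rad and value of joint nut below 1.6 rad), for 0.2 s.
2. the nut is turned tight on the seated pestle (z of pestle_collar in the frame of collet below 0.003 m and horizontal distance between pestle_collar and collet below 0.003 m and angle between pestle's own z axis and vertical below 0.12 rad and value of joint nut above 2.4 rad), for 0.2 s.
At the end, for the whole second after the job is handed in: The pestle is upright and home in the collet (collar within 3 mm of its face and of its axis), the nut is at 2.4 rad or more, and every cup that is present stands mouth up (within 0.14 rad) and at rest inside the tray's rim (all of step 2 and angle between each of cup1, cup2, cup3's own z axis and vertical above 3 rad and x of cup1 in the frame of tray between -0.064 and 0.064 m and y of cup1 in the frame of tray between -0.144 and 0.144 m and z of each of cup1, cup2, cup3 in the frame of tray below 0.07 m and linear speed of each of cup1, cup2, cup3 below 0.02 m/s and x of cup2 in the frame of tray between -0.064 and 0.064 m and y of cup2 in the frame of tray between -0.144 and 0.144 m and x of cup3 in the frame of tray between -0.064 and 0.064 m and y of cup3 in the frame of tray between -0.144 and 0.144 m); the robot touches nothing.
It fails at once if one of the other two tools is taken or knocked out of the stand (distance of any of white_tool, red_tool from where it was at the start of the episode above 0.02 m).
Of cup1, cup2, cup3 only 2 to 3 are there at a start; the rules pass over those that are not, and their reading is None.
At some moment in a run one of cup1, cup2, cup3 may be knocked a few centimetres aside while the robot is not near it.
It also fails if it takes over 210 s, if anything falls off the work surface, if the arm or the gripper's body presses on something with over 40 N, if the wrist force passes 120 N, or if a joint passes its speed limit or range.

### The arm

A 6-joint arm with a two-finger parallel gripper is mounted at the origin on the work surface. World frame = base frame: x ahead of the robot, y to its left, z up, the work surface at z = 0. Lengths are in m, angles in degrees, forces in N, time in s.
With the tool pointing down it reaches from about 0.325 to 0.75 m from the base axis. Payload 7.6 kg.
Tool frame: the origin (TCP) lies at the very end of the fingers, on their centre line; the grasp point (between the pads) lies 19 mm behind it; z points along the fingers, y is the direction in which the jaws open and shut (so a half turn about z gives the same grasp; the last joint's range is limited). The gripper opens to 85 mm and grips with 20 to 120 N. Pads are 22 mm wide; open, the fingers measure 114 mm over their backs; the gripper's body (76 mm by 85 mm) begins 54 mm behind the grasp point. The pads swing forward as they close: fully open they stand 13 mm farther back than shut.
Start: joints at [67.821, 2.991, 80.254, -0, 96.75, -4.028], TCP at [0.164, 0.499, 0.231] pointing down, gripper open.
Joint ranges: [-166.34, 166.34], [-52.06, 124.39], [6.96, 135.62], [-60.46, 240.46], [14.63, 156.25], [-167.68, 167.68]. Speed limits (degrees/s): [147.25, 147.25, 172.46, 180, 180, 180].

### API

Orientations are given as a 3x3 rotation matrix whose columns are the frame's x, y, z axes.
In Python, from bench import manip, imaging, ticket gives the robot as it stands. The module is installed in compiled form; this text tells all that it offers.
- The arm moves only by the tool servo_tool, never from a script. Its arguments are lists of equal length, an entry for each row: "angular": the turn, a rotation vector about the tool's x, y, z in rad, a list of three; "travel": the shift along the tool's x, y, z in m, a list of three; "grip": the finger opening in m, from 0 to 0.0854. In form: {"angular": [[rx, ry, rz], ...], "travel": [[dx, dy, dz], ...], "grip": [grip, ...]}. A call has 1 to 5 rows; each row shifts and turns the commanded pose from where the row before left it, along the tool's axes as they then stand; what a row does not reach is not made up. A row lasts 1/10 s, in which the tool goes at most 50 mm and 8.59 degrees, less where a joint would pass 70% of its speed; a pose out of reach is approached as far as the arm can. A call is refused whole if a number of a shift passes 0.05 or a number of a turn 0.15, either way. A call with a gripper value outside its range is refused whole. The fingers move at their own pace and stop on an object; "newtons" is the grip in N (left out, the last holds). Time passes only in rows, so rows that do not move let the fingers close. It gives the time, the measured TCP pose, the force and the opening at its end, in the units of the state.
- manip.observe(): the state, without advancing time (a new reading comes with each control period).
- imaging.capture(name): name is "scene" or "top"; returns the picture (480x640x3 uint8, red, green, blue); there is no depth.
- imaging.camera_params(name): a dict with "camera_matrix" (3x3 intrinsics, pixels), "dist_coeffs" ([k1, k2, p1, p2, k3] as OpenCV has them; the pictures are not rectified), "xyz" and "orientation" of the camera in the world. Camera axes: x right, y down, z forward; pixel columns grow to the right and rows downward; lengths in m; the calibration is good to about 2 mm. A picture is of the moment at which its call begins. camera_params takes no time and is no camera call.
- ticket.job_done(): hands the job in, once; it reports no verdict.
The state is a dict: "time_s": time; "joints": joint angles; "dq": joint speeds; "joint_efforts": joint torques, N m; "eef_pos": TCP position; "ee_rot": TCP orientation; "contact_force": force on the tool from outside, world axes, zero at the start; "moment": the same for the moment, N m; "gripper_width": finger opening in m.
Only numpy, scipy, OpenCV 4.12 (cv2) and the standard library are available. Lean on these libraries where they do the work, as an engineer would, in place of code of your own. Each camera call takes 0.05 s, during which the arm holds its last target.

## Working session

There is one attempt and no reset: what is moved stays moved. The work goes in short steps, Python scripts to look and compute and a tool call to move; the robot and the scene stay as the last step left them, time stands still between calls to the robot, and variables do not carry over. Pictures are saved under pics/ and viewed, and the job is handed in when it is done.

Besides the shell and the picture viewer there is one more tool, called after "Request:" in YAML: its name, and indented under it one key for each argument. servo_tool: Moves the arm, as the interface text tells. Its arguments: {"type":"object","properties":{"angular":{"type":"array"},"travel":{"type":"array"},"grip":{"type":"array"},"newtons":{"type":"number"}},"required":["angular","travel","grip"]}

```bash
mkdir -p pics; cat > h.py <<'E'
import numpy as np, cv2
from bench import manip, imaging, ticket
def cap(name, fn):
    im=imaging.capture(name); cv2.imwrite('pics/'+fn, cv2.cvtColor(im,cv2.COLOR_RGB2BGR)); return im
def ray(name,uv):
    p=imaging.camera_params(name); K=np.array(p['camera_matrix'],float); d=np.array(p['dist_coeffs'],float)
    q=cv2.undistortPoints(np.array(uv,float).reshape(-1,1,2),K,d).reshape(-1,2)
    R=np.array(p['orientation'],float).reshape(3,3); 
    return np.array(p['xyz'],float), (R@np.c_[q,np.ones(len(q))].T).T
def onz(name,uv,z):
    o,d=ray(name,uv); s=(z-o[2])/d[:,2]; return o+s[:,None]*d
def proj(name,P):
    p=imaging.camera_params(name); R=np.array(p['orientation'],float).reshape(3,3)
    rv=cv2.Rodrigues(R.T)[0]; t=-R.T@np.array(p['xyz'],float)
    return cv2.projectPoints(np.array(P,float).reshape(-1,1,3),rv,t,np.array(p['camera_matrix'],float),np.array(p['dist_coeffs'],float))[0].reshape(-1,2)
E
python3 - <<'E'
from h import *
for n in('scene','top'):
    cap(n,n+'0.png'); print(imaging.camera_params(n))
print(manip.observe())
E
```

```text
{'camera_matrix': array([[569.85095255,   0.        , 321.78378472],
       [  0.        , 569.85095255, 243.42883372],
       [  0.        ,   0.        ,   1.        ]]), 'dist_coeffs': array([-0.03163215,  0.        ,  0.        ,  0.        ,  0.        ]), 'xyz': array([0.93533367, 0.87981781, 1.00742792]), 'orientation': array([[-0.90276201,  0.2803622 , -0.32621739],
       [ 0.4297038 ,  0.6219773 , -0.65459826],
       [ 0.0193752 , -0.7311233 , -0.68197018]])}
{'camera_matrix': array([[448.34276669,   0.        , 320.72568783],
       [  0.        , 448.34276669, 246.7241998 ],
       [  0.        ,   0.        ,   1.        ]]), 'dist_coeffs': array([-0.11446224,  0.        ,  0.        ,  0.        ,  0.        ]), 'xyz': array([0.3077458 , 0.00761283, 1.19742353]), 'orientation': array([[-0.01426058, -0.98659952,  0.1625362 ],
       [-0.99959667,  0.01007418, -0.02655195],
       [ 0.02455872, -0.16284929, -0.98634526]])}
{'time_s': 0.1, 'joints': array([ 6.78204864e+01,  3.02437847e+00,  8.03065454e+01, -9.52112813e-04,
        9.67504759e+01, -4.02882883e+00]), 'dq': array([ 0.04727163, -0.07075648, -0.16135701, -0.05329148, -0.07986116,
        0.0621685 ]), 'joint_efforts': array([ 1.56581362e-03, -3.82583678e+01, -3.60984707e+01, -5.19102491e-05,
        4.81525756e-03, -8.92794446e-06]), 'eef_pos': array([0.16343529, 0.49862923, 0.23055542]), 'ee_rot': array([[-9.50239904e-01,  3.11518625e-01, -5.21044225e-04],
       [ 3.11519050e-01,  9.50238988e-01, -1.32179959e-03],
       [ 8.33513450e-05, -1.41834192e-03, -9.99998991e-01]]), 'contact_force': array([-0.20200658, -1.0259757 ,  1.12827677]), 'moment': array([ 0.00336291,  0.00860578, -0.02436036]), 'gripper_width': 0.08538719784182527}
```

View pics/scene0.png

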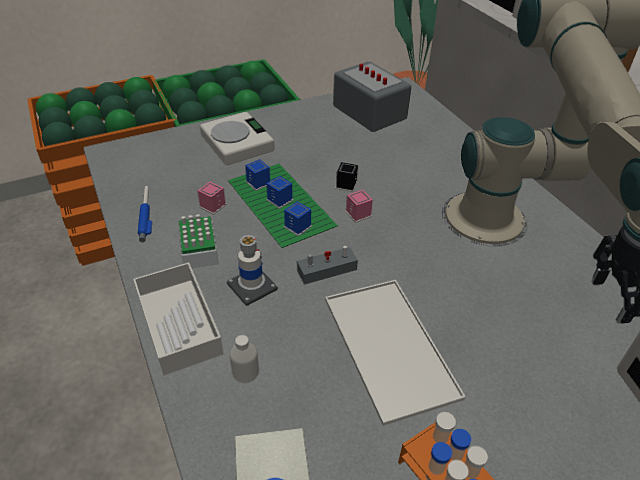

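View pics/top0.png

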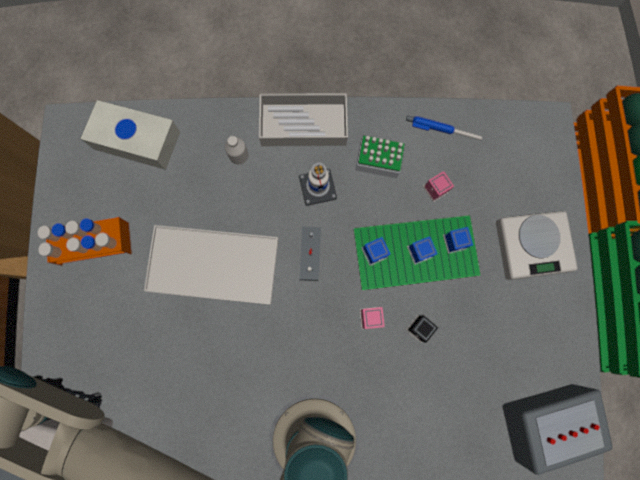

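The scene shows three blue cups on the mat, at top-view pixels (375,250), (423,248) and (459,239). The drive is at about (319,180), the stand at (310,253) and the tray at (212,265). There are pink and black look-alikes off the mat. Next I'll zoom in.

```bash
python3 - <<'E'
import cv2,numpy as np
s=cv2.imread('pics/scene0.png');t=cv2.imread('pics/top0.png')
a=cv2.resize(s[225:305,220:370],None,fx=5,fy=5,interpolation=cv2.INTER_CUBIC); cv2.imwrite('pics/z1.png',a)
b=cv2.resize(t[150:290,285:345],None,fx=4,fy=4,interpolation=cv2.INTER_CUBIC)
c=cv2.resize(t[210:295,345:485],None,fx=4,fy=4,interpolation=cv2.INTER_CUBIC)
W=np.zeros((560,800,3),np.uint8);W[:560,:240]=b;W[:340,240:800]=c;cv2.imwrite('pics/z2.png',W)
E
```

```text
(no output)
```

View pics/z1.png

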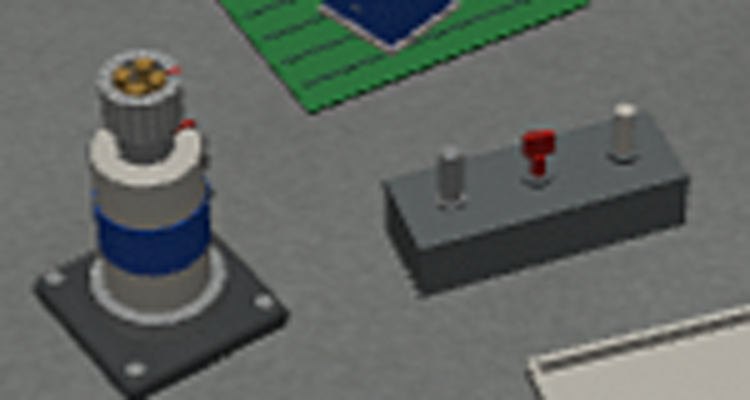

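View pics/z2.png

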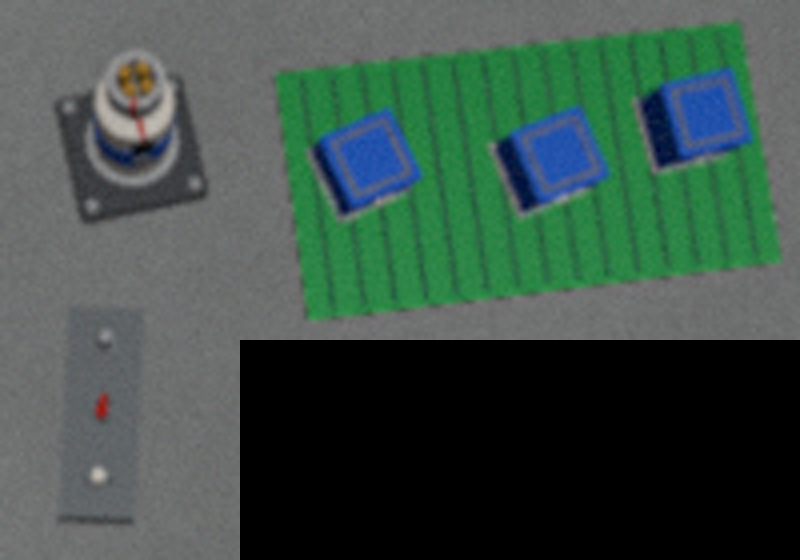

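```bash
python3 - <<'E'
from h import *
s=cv2.imread('pics/scene0.png');t=cv2.imread('pics/top0.png')
def tri(a,b):
    o1,d1=ray('scene',[a]);o2,d2=ray('top',[b]);d1=d1[0];d2=d2[0]
    A=np.c_[d1,-d2];x=np.linalg.lstsq(A,o2-o1,rcond=None)[0];p=o1+x[0]*d1;q=o2+x[1]*d2
    return (p+q)/2,np.linalg.norm(p-q)
C={}
for n,im,(x0,y0,x1,y1) in(('scene',s,(235,230,262,250)),('top',t,(308,155,330,182))):
    h=cv2.cvtColor(im,cv2.COLOR_BGR2HSV)
    m=cv2.inRange(h,(12,110,60),(30,255,255));k=np.zeros_like(m);k[y0:y1,x0:x1]=m[y0:y1,x0:x1]
    ys,xs=np.nonzero(k); C[n]=(xs.mean(),ys.mean());
    # bounding mid
    print(n,len(xs),C[n],((xs.min()+xs.max())/2,(ys.min()+ys.max())/2),onz(n,[C[n]],.153))
print('collet tri',tri(C['scene'],C['top']))
# tools tips
for nm,a,b,z in(('pestle',(220+450/5-.4,225+151/5-.4),(285+104.5/4-.4,150+337/4-.4),.067),('white',(220+625/5-.4,225+107/5-.4),(285+98/4-.4,150+474/4-.4),.067)):
    print(nm,tri(a,b),onz('scene',[a],z),onz('top',[b],z))
# stand top corners
st=[(383,182),(648,111),(690,177),(421,248)]
print('stand scene',onz('scene',[(220+x/5-.4,225+y/5-.4) for x,y in st],.034))
st=[(71,308),(143,309),(133,518),(59,516)]
print('stand top',onz('top',[(285+x/4-.4,150+y/4-.4) for x,y in st],.034))
# cups from top: bright blue top face
h=cv2.cvtColor(t,cv2.COLOR_BGR2HSV)
for n,im in(('top',t),('scene',s)):
    h=cv2.cvtColor(im,cv2.COLOR_BGR2HSV)
    m=cv2.inRange(h,(105,120,140 if n=='top' else 60),(125,255,255))
    m=cv2.morphologyEx(m,cv2.MORPH_CLOSE,np.ones((5,5)))
    for c in cv2.findContours(m,cv2.RETR_EXTERNAL,cv2.CHAIN_APPROX_NONE)[0]:
        if cv2.contourArea(c)>150:
            r=cv2.minAreaRect(c);print(n,cv2.contourArea(c),r)
            if n=='top':
                P=onz(n,c.reshape(-1,2),.064);rr=cv2.minAreaRect((P[:,:2]*1000).astype(np.float32));print('   world',rr)
# tray corners, green mat
m=cv2.inRange(cv2.cvtColor(t,cv2.COLOR_BGR2HSV),(45,80,40),(80,255,255));m[:200]=0;m[:,490:]=0
c=max(cv2.findContours(m,0,1)[0],key=cv2.contourArea)
print('mat',cv2.minAreaRect((onz('top',c.reshape(-1,2),.004)[:,:2]*1000).astype(np.float32)))
print('tray',onz('top',[(153,227),(278,237),(271,303),(145,291)],.012))
E
```

```text
scene 46 (np.float64(247.82608695652175), np.float64(240.2173913043478)) (np.float64(247.5), np.float64(240.0)) [[ 0.67088981 -0.01673142  0.153     ]]
top 42 (np.float64(318.57142857142856), np.float64(169.38095238095238)) (np.float64(318.5), np.float64(169.5)) [[ 0.67110637 -0.01797399  0.153     ]]
collet tri (array([ 0.67097184, -0.01777702,  0.15232362]), np.float64(0.0008158473071129636))
pestle (array([0.5283718 , 0.00194407, 0.06749231]), np.float64(0.0016105771049429723)) [[0.52876153 0.00091794 0.067     ]] [[0.52778336 0.00238664 0.067     ]]
white (array([0.43924805, 0.00757441, 0.06674089]), np.float64(0.00043636298413248425)) [[0.43921734 0.00795782 0.067     ]] [[0.43939866 0.00745052 0.067     ]]
stand scene [[ 0.55302335 -0.02367955  0.034     ]
 [ 0.41266724 -0.01532245  0.034     ]
 [ 0.41561268  0.03467924  0.034     ]
 [ 0.55437975  0.0243438   0.034     ]]
stand top [[ 0.55398269  0.02421147  0.034     ]
 [ 0.55286272 -0.02347154  0.034     ]
 [ 0.41419745 -0.01500687  0.034     ]
 [ 0.41605682  0.03307137  0.034     ]]
top 322.5 ((377.300048828125, 249.10003662
[... 933 characters left out ...]
489074707031)
   world ((828.0614624023438, -336.7788391113281), (112.06851959228516, 28.976341247558594), 74.5990982055664)
scene 634.0 ((450.6054382324219, 445.64599609375), (21.392925262451172, 43.46141815185547), 54.1623420715332)
scene 166.5 ((250.0, 272.5), (13.0, 22.0), 90.0)
scene 289.0 ((144.5, 219.0), (32.0, 13.0), 90.0)
scene 1713.0 ((279.0614013671875, 193.41482543945312), (87.37106323242188, 31.681774139404297), 49.82076644897461)
mat ((488.7333984375, -286.601806640625), (170.25283813476562, 329.9648132324219), 6.0048041343688965)
tray [[0.56213373 0.43138222 0.012     ]
 [0.5307379  0.09014923 0.012     ]
 [0.35457617 0.10852258 0.012     ]
 [0.38837638 0.44548475 0.012     ]]
```

The grey steel tool at the far-x end of the stand is the pestle, at about (0.5286, 0.0021). The collet is at about (0.671, -0.0178). The two views agree to about 1 mm. I'll move over the pestle with the gripper partly open.

Request:
servo_tool:
  angular:
    - [0,0,-0.02]
    - [0,0,-0.02]
    - [0,0,-0.02]
    - [0,0,-0.02]
    - [0,0,-0.02]
  travel:
    - [-0.038,-0.027,0]
    - [-0.038,-0.027,0]
    - [-0.038,-0.027,0]
    - [-0.038,-0.027,0]
    - [-0.038,-0.027,0]
  grip: [0.05,0.05,0.05,0.05,0.05]
  newtons: 40

```text
time_s: 0.6
eef_pos: [0.31, 0.3155, 0.2311]
ee_rot: [[-0.977, 0.214, -0.0], [0.214, 0.977, -0.0], [0.0, -0.0, -1.0]]
contact_force: [0.3, 0.6, -0.1]
gripper_width: 0.0501
```

```bash
cat >> h.py <<'E'
import json
def st(log=True):
    o=manip.observe(); 
    if log: open('log.jsonl','a').write(json.dumps({k:np.array(o[k]).tolist() for k in o})+'\n')
    np.set_printoptions(precision=4,suppress=True)
    R=np.array(o['ee_rot']); print('t',round(o['time_s'],2),'q',np.round(o['joints'],1),'p',o['eef_pos'],'F',np.round(o['contact_force'],1),'M',np.round(o['moment'],2),'w',round(o['gripper_width'],4)); print(' x',R[:,0],'y',R[:,1],'z',R[:,2])
    return np.array(o['eef_pos']),R
from scipy.spatial.transform import Rotation as Ro
def go(p,R,tp,tR=None):
    "rotation vector (tool) and travel in tool frame"
    print('travel',R.T@(np.array(tp)-p),'dist',np.linalg.norm(np.array(tp)-p))
    if tR is not None: print('rotvec',Ro.from_matrix(R.T@tR).as_rotvec())
def RY(yx,yy,z=(0,0,-1)):
    y=np.array([yx,yy,0.]);y/=np.linalg.norm(y);z=np.array(z,float);x=np.cross(y,z);return np.c_[x,y,z]
E
python3 - <<'E'
from h import *
p,R=st(); go(p,R,(.5286,.0021,.1),RY(.063,.998))
E
```

```text
t 0.6 q [ 40.7 -10.6  93.2   0.   97.4 -36.9] p [0.31   0.3155 0.2311] F [ 0.3  0.6 -0.1] M [ 0.04 -0.05 -0.01] w 0.0501
 x [-0.9769  0.2138  0.0001] y [ 0.2138  0.9769 -0.0001] z [-0.0001 -0.0001 -1.    ]
travel [-0.2806 -0.2594  0.1311] dist 0.4040114102410536
rotvec [-0.0001 -0.0001 -0.1525]
```

Request:
servo_tool:
  angular:
    - [0,0,-0.03]
    - [0,0,-0.03]
    - [0,0,-0.03]
    - [0,0,-0.03]
    - [0,0,-0.03]
  travel:
    - [-0.035,-0.032,0.01]
    - [-0.035,-0.032,0.01]
    - [-0.035,-0.032,0.01]
    - [-0.035,-0.032,0.01]
    - [-0.035,-0.032,0.01]
  grip: [0.04,0.04,0.04,0.04,0.04]

```text
time_s: 1.1
eef_pos: [0.4578, 0.1301, 0.1808]
ee_rot: [[-0.998, 0.066, -0.0], [0.066, 0.998, 0.0], [0.0, 0.0, -1.0]]
contact_force: [1.1, 0.7, 0.2]
gripper_width: 0.04
```

```bash
python3 - <<'E'
from h import *
p,R=st(); go(p,R,(.5286,.0021,.1),RY(.063,.998))
E
```

```text
t 1.1 q [ 11.4  -3.8  92.8   0.   91.  -74.8] p [0.4578 0.1301 0.1808] F [1.1 0.7 0.2] M [ 0.05  0.01 -0.  ] w 0.04
 x [-0.9978  0.0658  0.0001] y [0.0658 0.9978 0.0002] z [-0.      0.0002 -1.    ]
travel [-0.079  -0.1231  0.0807] dist 0.1671051950572308
rotvec [ 0.0002 -0.0001 -0.0028]
```

Request:
servo_tool:
  angular:
    - [0,0,0]
    - [0,0,0]
    - [0,0,0]
    - [0,0,0]
    - [0,0,0]
  travel:
    - [-0.02,-0.031,0.016]
    - [-0.02,-0.031,0.016]
    - [-0.02,-0.031,0.016]
    - [-0.019,-0.03,0.016]
    - [0,0,0.016]
  grip: [0.04,0.04,0.04,0.04,0.04]

```text
time_s: 1.6
eef_pos: [0.5286, 0.0006, 0.1001]
ee_rot: [[-0.997, 0.071, -0.0], [0.071, 0.997, -0.001], [0.0, -0.001, -1.0]]
contact_force: [-0.3, -0.1, -0.6]
gripper_width: 0.04
```

```bash
python3 - <<'E'
from h import *
p,R=st(); go(p,R,(.5286,.0021,.043),RY(.063,.998))
for n in('scene','top'):
    im=cap(n,n+'1.png')
s=cv2.imread('pics/scene1.png')
cv2.imwrite('pics/z3.png',cv2.resize(s[200:300,250:370],None,fx=6,fy=6,interpolation=cv2.INTER_CUBIC))
E
```

```text
t 1.6 q [ -3.9   8.3  89.8  -0.   81.9 -89.8] p [0.5286 0.0006 0.1001] F [-0.3 -0.1 -0.6] M [ 0.03  0.03 -0.01] w 0.04
 x [-0.9975  0.0708  0.0003] y [ 0.0708  0.9975 -0.0008] z [-0.0003 -0.0008 -1.    ]
travel [0.0001 0.0015 0.0571] dist 0.05707515432569391
rotvec [-0.0008 -0.0003 -0.0078]
```

View pics/z3.png

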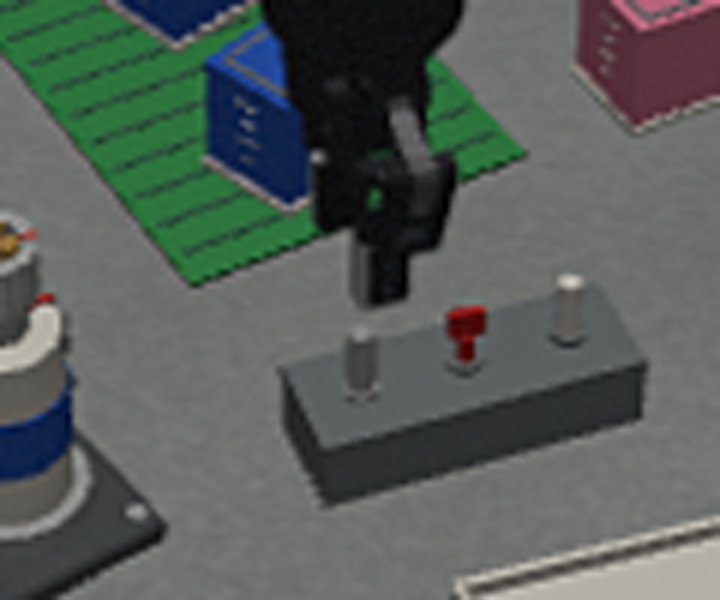

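The open fingers are above the pestle, at about (360,360) in the zoomed picture, and the other tools are clear. I'll go down and close.

Request:
servo_tool:
  angular:
    - [0,0,0]
    - [0,0,0]
    - [0,0,0]
    - [0,0,0]
    - [0,0,0]
  travel:
    - [0,0.0015,0.015]
    - [0,0,0.015]
    - [0,0,0.015]
    - [0,0,0.012]
    - [0,0,0]
  grip: [0.04,0.04,0.04,0.04,0.04]

```text
time_s: 2.2
eef_pos: [0.5264, 0.0058, 0.0419]
ee_rot: [[-0.998, 0.066, -0.004], [0.066, 0.998, 0.0], [0.004, 0.0, -1.0]]
contact_force: [0.6, 1.2, 0.3]
gripper_width: 0.0404
```

Request:
servo_tool:
  angular:
    - [0,0,0]
    - [0,0,0]
    - [0,0,0]
    - [0,0,0]
    - [0,0,0]
  travel:
    - [0,0,0]
    - [0,0,0]
    - [0,0,0]
    - [0,0,0]
    - [0,0,0]
  grip: [0.02,0.01,0.0,0.0,0.0]

```text
time_s: 2.7
eef_pos: [0.5283, 0.0046, 0.0451]
ee_rot: [[-0.998, 0.067, 0.001], [0.067, 0.998, -0.002], [-0.002, -0.001, -1.0]]
contact_force: [-0.8, -5.6, 2.1]
gripper_width: 0.0105
```

```bash
python3 - <<'E'
from h import *
p,R=st()
E
```

```text
t 2.7 q [ -3.5  11.9  92.5  -0.1  75.5 -89.6] p [0.5283 0.0046 0.0451] F [-0.8 -5.6  2.1] M [-0.98  0.09 -0.02] w 0.0105
 x [-0.9977  0.0672 -0.0016] y [ 0.0672  0.9977 -0.0014] z [ 0.0015 -0.0015 -1.    ]
```

Request:
servo_tool:
  angular:
    - [0,0,0]
    - [0,0,0]
  travel:
    - [0,0,0]
    - [0,0,0]
  grip: [0.0,0.0]

```text
time_s: 2.9
eef_pos: [0.5283, 0.0046, 0.0451]
ee_rot: [[-0.998, 0.067, 0.001], [0.067, 0.998, -0.002], [-0.002, -0.001, -1.0]]
contact_force: [0.1, -5.8, 0.5]
gripper_width: 0.0104
```

```bash
python3 - <<'E'
from h import *
p,R=st()
for i in range(4): cap('scene','x.png'); st(False)
s=cap('scene','scene2.png')
cv2.imwrite('pics/z4.png',cv2.resize(cv2.cvtColor(s,4)[200:300,250:370],None,fx=6,fy=6,interpolation=cv2.INTER_CUBIC))
E
```

```text
t 2.9 q [ -3.5  11.9  92.5  -0.1  75.5 -89.6] p [0.5283 0.0046 0.0451] F [ 0.1 -5.8  0.5] M [-1.02  0.1  -0.02] w 0.0104
 x [-0.9977  0.0672 -0.0016] y [ 0.0672  0.9977 -0.0015] z [ 0.0015 -0.0016 -1.    ]
t 2.95 q [ -3.5  11.9  92.5  -0.1  75.5 -89.6] p [0.5283 0.0046 0.0451] F [-0.4 -5.3  0.7] M [-1.1   0.06  0.02] w 0.0103
 x [-0.9977  0.0673 -0.0015] y [ 0.0673  0.9977 -0.0014] z [ 0.0014 -0.0015 -1.    ]
t 3.0 q [ -3.5  11.9  92.5  -0.1  75.5 -89.6] p [0.5283 0.0046 0.0451] F [ 0.5 -5.8  1.5] M [-1.02  0.1  -0.04] w 0.0102
 x [-0.9977  0.0672 -0.0015] y [ 0.0672  0.9977 -0.0014] z [ 0.0014 -0.0015 -1.    ]
t 3.05 q [ -3.5  11.9  92.5  -0.1  75.5 -89.6] p [0.5283 0.0046 0.0451] F [-0.2 -4.9  1.6] M [-1.    0.06 -0.03] w 0.0103
 x [-0.9977  0.0672 -0.0016] y [ 0.0672  0.9977 -0.0015] z [ 0.0015 -0.0016 -1.    ]
t 3.1 q [ -3.5  11.9  92.5  -0.1  75.5 -89.6] p [0.5283 0.0046 0.0451] F [-0.1 -5.3  1.9] M [-1.03  0.13 -0.05] w 0.0104
 x [-0.9977  0.0672 -0.0016] y [ 0.0672  0.9977 -0.0014] z [ 0.0015 -0.0015 -1.    ]
```

View pics/z4.png

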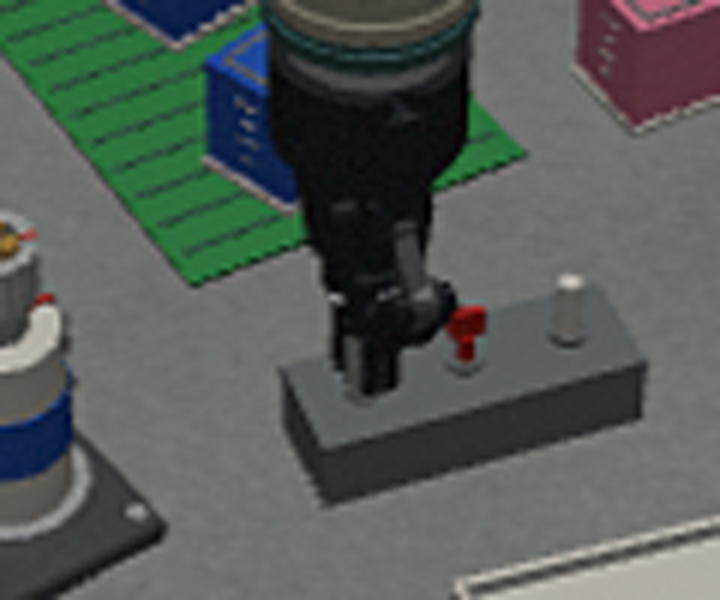

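The pestle is between the pads, but there is a 5 N side load because the command sits about 2 mm too far in +y. I'll open, correct and close again.

Request:
servo_tool:
  angular:
    - [0,0,0]
    - [0,0,0]
    - [0,0,0]
    - [0,0,0]
    - [0,0,0]
  travel:
    - [0,0,0]
    - [0,0,0]
    - [0,0,0]
    - [0,0,0]
    - [0,0,0]
  grip: [0.03,0.03,0.03,0.03,0.03]

```text
time_s: 3.65
eef_pos: [0.5278, 0.0057, 0.0443]
ee_rot: [[-0.998, 0.067, 0.0], [0.067, 0.998, 0.0], [-0.0, 0.0, -1.0]]
contact_force: [0.2, -0.5, 0.4]
gripper_width: 0.0302
```

```bash
python3 - <<'E'
from h import *
p,R=st();go(p,R,(.5284,.0021,.0425),RY(.063,.998))
E
```

```text
t 3.65 q [ -3.4  11.9  92.6   0.   75.5 -89.6] p [0.5278 0.0057 0.0443] F [ 0.2 -0.5  0.4] M [ 0.02 -0.05  0.01] w 0.0302
 x [-0.9978  0.0666 -0.0001] y [0.0666 0.9978 0.0003] z [ 0.0001  0.0003 -1.    ]
travel [-0.0008 -0.0035  0.0018] dist 0.004045808781435195
rotvec [ 0.0003  0.0001 -0.0036]
```

Request:
servo_tool:
  angular:
    - [0,0,0]
    - [0,0,0]
    - [0,0,0]
    - [0,0,0]
  travel:
    - [-0.0008,-0.0035,0.0016]
    - [0,0,0]
    - [0,0,0]
    - [0,0,0]
  grip: [0.03,0.03,0.03,0.03]

```text
time_s: 4.05
eef_pos: [0.5284, 0.0019, 0.0427]
ee_rot: [[-0.998, 0.067, -0.0], [0.067, 0.998, 0.0], [0.0, 0.0, -1.0]]
contact_force: [0.1, -0.2, -0.2]
gripper_width: 0.0301
```

Request:
servo_tool:
  angular:
    - [0,0,0]
    - [0,0,0]
    - [0,0,0]
    - [0,0,0]
    - [0,0,0]
  travel:
    - [0,0,0]
    - [0,0,0]
    - [0,0,0]
    - [0,0,0]
    - [0,0,0]
  grip: [0.0,0.0,0.0,0.0,0.0]

```text
time_s: 4.55
eef_pos: [0.5284, 0.002, 0.0428]
ee_rot: [[-0.998, 0.067, 0.0], [0.067, 0.998, 0.0], [-0.0, 0.0, -1.0]]
contact_force: [0.4, -0.1, 1.2]
gripper_width: 0.0101
```

```bash
python3 - <<'E'
from h import *
p,R=st();go(p,R,(.5284,.0021,.0425),RY(.063,.998))
E
```

```text
t 4.55 q [ -3.8  12.1  92.6   0.   75.3 -90. ] p [0.5284 0.002  0.0428] F [ 0.4 -0.1  1.2] M [-0.03  0.03  0.  ] w 0.0101
 x [-0.9978  0.0667 -0.0002] y [0.0667 0.9978 0.0001] z [ 0.0002  0.     -1.    ]
travel [0.0001 0.0001 0.0003] dist 0.0003243741325942991
rotvec [ 0.0001  0.0002 -0.0037]
```

No side load now. Lifting.

Request:
servo_tool:
  angular:
    - [0,0,0]
    - [0,0,0]
    - [0,0,0]
    - [0,0,0]
    - [0,0,0]
  travel:
    - [0,0,-0.02]
    - [0,0,-0.035]
    - [0,0,-0.04]
    - [0,0,-0.045]
    - [0,0,-0.035]
  grip: [0,0,0,0,0]

```text
time_s: 5.05
eef_pos: [0.5285, 0.002, 0.2205]
ee_rot: [[-0.998, 0.067, 0.002], [0.067, 0.998, -0.0], [-0.002, 0.0, -1.0]]
contact_force: [1.1, 0.3, -0.1]
gripper_width: 0.0105
```

Request:
servo_tool:
  angular:
    - [0,0,0]
    - [0,0,0]
    - [0,0,0]
    - [0,0,0]
    - [0,0,0]
  travel:
    - [-0.03,0,0]
    - [-0.035,0,0]
    - [-0.035,0,0]
    - [-0.02,0,0]
    - [0,0,0]
  grip: [0,0,0,0,0]

```text
time_s: 5.55
eef_pos: [0.6492, -0.0063, 0.2157]
ee_rot: [[-0.998, 0.067, -0.002], [0.067, 0.998, 0.0], [0.002, 0.0, -1.0]]
contact_force: [-0.7, 0.3, -0.5]
gripper_width: 0.0104
```

Request:
servo_tool:
  angular:
    - [0,0,0]
    - [0,0,0]
  travel:
    - [0,0,0]
    - [0,0,0]
  grip: [0,0]

```text
time_s: 5.75
eef_pos: [0.6475, -0.0059, 0.2179]
ee_rot: [[-0.998, 0.067, -0.0], [0.067, 0.998, 0.0], [0.0, 0.0, -1.0]]
contact_force: [-0.5, 0.6, -0.2]
gripper_width: 0.0103
```

```bash
python3 - <<'E'
from h import *
p,R=st();go(p,R,(.671,-.0178,.215),RY(.063,.998))
s=cv2.cvtColor(cap('scene','scene3.png'),4);t=cv2.cvtColor(cap('top','top3.png'),4)
a=cv2.resize(s[180:270,210:310],None,fx=6,fy=6,interpolation=cv2.INTER_CUBIC)
print(proj('scene',[.671,-.0178,.153]),proj('scene',p-[0,0,.0368]),proj('scene',p-[0,0,-.02]))
cv2.imwrite('pics/z5.png',a)
E
```

```text
t 5.75 q [ -3.8  23.4  58.2   0.   98.5 -90. ] p [ 0.6475 -0.0059  0.2179] F [-0.5  0.6 -0.2] M [ 0.    0.01 -0.05] w 0.0103
 x [-0.9978  0.0666  0.0001] y [0.0666 0.9978 0.0001] z [-0.0001  0.0002 -1.    ]
travel [-0.0243 -0.0103  0.0029] dist 0.02650392641720492
rotvec [ 0.0001 -0.0001 -0.0036]
[[247.6122 239.9318]] [[258.8244 230.7925]] [[257.3196 210.6509]]
```

View pics/z5.png

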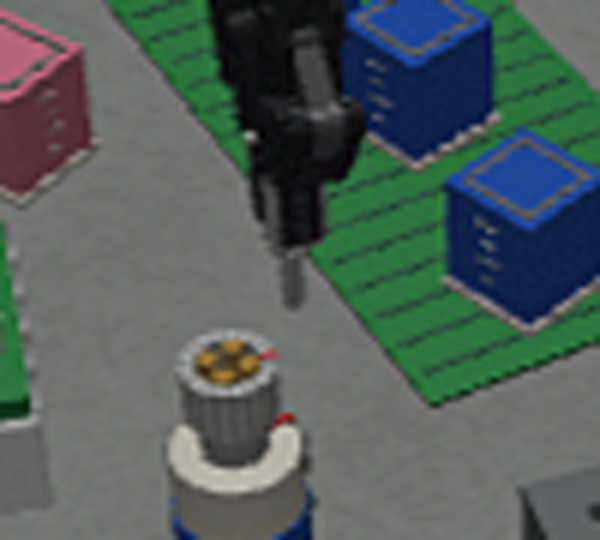

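The foot of the pestle is at about (258.3,230.8) in the scene view, within half a pixel of the prediction. The collet is at (247.6,240). Moving above the collet.

Request:
servo_tool:
  angular:
    - [0,0,0]
    - [0,0,0]
    - [0,0,0]
    - [0,0,0]
    - [0,0,0]
  travel:
    - [-0.012,-0.005,0.003]
    - [-0.012,-0.005,0.003]
    - [0,0,0]
    - [0,0,0]
    - [0,0,0]
  grip: [0,0,0,0,0]

```text
time_s: 6.35
eef_pos: [0.671, -0.0173, 0.2123]
ee_rot: [[-0.998, 0.066, 0.001], [0.066, 0.998, 0.0], [-0.001, 0.0, -1.0]]
contact_force: [0.5, 0.0, -0.1]
gripper_width: 0.0102
```

```bash
python3 - <<'E'
from h import *
p,R=st();go(p,R,(.671,-.0178,.205))
s=cv2.cvtColor(cap('scene','scene4.png'),4);t=cv2.cvtColor(cap('top','top4.png'),4)
a=cv2.resize(s[200:260,220:280],None,fx=9,fy=9,interpolation=cv2.INTER_CUBIC)
for P in([.671,-.0178,.153],p-[0,0,.0368]): print((proj('scene',P)-[220,200]+.5)*9-.5)
cv2.imwrite('pics/z6.png',a)
E
```

```text
t 6.35 q [ -4.6  27.6  53.4   0.   99.  -90.8] p [ 0.671  -0.0173  0.2123] F [ 0.5  0.  -0.1] M [ 0.07  0.01 -0.04] w 0.0102
 x [-0.9978  0.0665 -0.0005] y [0.0665 0.9978 0.0002] z [ 0.0005  0.0002 -1.    ]
travel [-0.0001 -0.0005  0.0073] dist 0.00729902913199712
[[252.5095 363.3865]]
[[246.907  296.3105]]
```

View pics/z6.png

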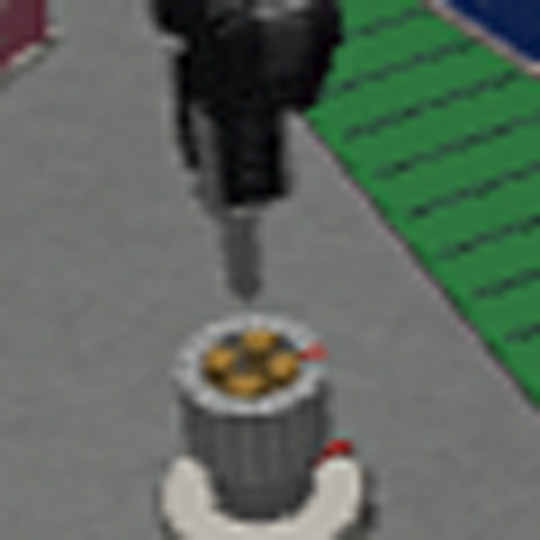

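The shank is above the jaws, with the foot at zoom pixel (244,296) and the jaw centre at (252,361). Going down gently.

Request:
servo_tool:
  angular:
    - [0,0,0]
    - [0,0,0]
    - [0,0,0]
    - [0,0,0]
    - [0,0,0]
  travel:
    - [0.0005,0,0.008]
    - [0,0,0.008]
    - [0,0,0.008]
    - [0,0,0.006]
    - [0,0,0]
  grip: [0,0,0,0,0]

```text
time_s: 6.95
eef_pos: [0.6703, -0.0176, 0.1798]
ee_rot: [[-0.998, 0.067, -0.003], [0.067, 0.998, 0.0], [0.003, 0.0, -1.0]]
contact_force: [-0.2, 0.0, -0.0]
gripper_width: 0.0108
```

```bash
python3 - <<'E'
from h import *
p,R=st();go(p,R,(.6705,-.0178,.1618))
E
```

```text
t 6.95 q [ -4.7  28.1  56.4   0.   95.7 -90.8] p [ 0.6703 -0.0176  0.1798] F [-0.2  0.  -0. ] M [0.04 0.04 0.  ] w 0.0108
 x [-0.9978  0.0667  0.0027] y [0.0667 0.9978 0.0001] z [-0.0027  0.0003 -1.    ]
travel [-0.0003 -0.0002  0.018 ] dist 0.01803496369774892
```

Request:
servo_tool:
  angular:
    - [0,0,0]
    - [0,0,0]
    - [0,0,0]
    - [0,0,0]
    - [0,0,0]
  travel:
    - [0,0,0.006]
    - [0,0,0.006]
    - [0,0,0.004]
    - [0,0,0]
    - [0,0,0]
  grip: [0,0,0,0,0]

```text
time_s: 7.45
eef_pos: [0.6709, -0.0176, 0.1657]
ee_rot: [[-0.998, 0.067, -0.0], [0.067, 0.998, 0.0], [0.0, 0.0, -1.0]]
contact_force: [0.4, 0.7, -0.7]
gripper_width: 0.0101
```

```bash
python3 - <<'E'
from h import *
p,R=st();go(p,R,(.6705,-.0178,.1618))
E
```

```text
t 7.45 q [ -4.7  28.4  57.6   0.   94.1 -90.8] p [ 0.6709 -0.0176  0.1657] F [ 0.4  0.7 -0.7] M [ 0.04 -0.03  0.  ] w 0.0101
 x [-0.9978  0.0667  0.    ] y [0.0667 0.9978 0.0001] z [-0.      0.0001 -1.    ]
travel [ 0.0004 -0.0002  0.0039] dist 0.003923810457631163
```

Free so far, with about 4 mm to go. I'll finish and release with a small opening.

Request:
servo_tool:
  angular:
    - [0,0,0]
    - [0,0,0]
    - [0,0,0]
    - [0,0,0]
    - [0,0,0]
  travel:
    - [0,0,0.0025]
    - [0,0,0.001]
    - [0,0,0]
    - [0,0,0]
    - [0,0,0]
  grip: [0,0,0,0,0]

```text
time_s: 7.95
eef_pos: [0.6711, -0.0176, 0.1627]
ee_rot: [[-0.998, 0.067, 0.001], [0.067, 0.998, 0.0], [-0.001, 0.0, -1.0]]
contact_force: [-0.0, 0.8, 3.6]
gripper_width: 0.0105
```

Request:
servo_tool:
  angular:
    - [0,0,0]
    - [0,0,0]
    - [0,0,0]
    - [0,0,0]
    - [0,0,0]
  travel:
    - [0,0,0]
    - [0,0,0]
    - [0,0,0]
    - [0,0,0]
    - [0,0,0]
  grip: [0.015,0.02,0.03,0.04,0.05]

```text
time_s: 8.45
eef_pos: [0.6708, -0.0176, 0.1621]
ee_rot: [[-0.998, 0.067, -0.0], [0.067, 0.998, 0.0], [0.0, 0.0, -1.0]]
contact_force: [-0.8, 0.0, -0.4]
gripper_width: 0.0499
```

Request:
servo_tool:
  angular:
    - [0,0,0]
    - [0,0,0]
    - [0,0,0]
    - [0,0,0]
    - [0,0,0]
  travel:
    - [0,0,-0.02]
    - [0,0,-0.03]
    - [0,0,-0.04]
    - [0,0,-0.02]
    - [0,0,0]
  grip: [0.06,0.06,0.06,0.06,0.06]

```text
time_s: 8.95
eef_pos: [0.6718, -0.0177, 0.277]
ee_rot: [[-0.998, 0.067, 0.008], [0.067, 0.998, -0.001], [-0.008, -0.0, -1.0]]
contact_force: [0.3, 1.7, 0.6]
gripper_width: 0.0601
```

```bash
python3 - <<'E'
from h import *
p,R=st();go(p,R,(.6705,-.0178,.1618))
s=cv2.cvtColor(cap('scene','scene5.png'),4);t=cv2.cvtColor(cap('top','top5.png'),4)
a=cv2.resize(s[200:260,220:280],None,fx=9,fy=9,interpolation=cv2.INTER_CUBIC)
for z in (.153,.187): print((proj('scene',[.671,-.0178,z])-[220,200]+.5)*9-.5)
cv2.imwrite('pics/z7.png',a)
E
```

```text
t 8.95 q [ -4.7  27.5  46.2   0.  105.9 -90.8] p [ 0.6718 -0.0177  0.277 ] F [0.3 1.7 0.6] M [-0.03 -0.01  0.04] w 0.0601
 x [-0.9977  0.0667 -0.0078] y [ 0.0667  0.9978 -0.    ] z [ 0.0078 -0.0005 -1.    ]
travel [ 0.0022 -0.0002  0.1151] dist 0.11517085377413991
[[252.5095 363.3865]]
[[242.7221 259.4844]]
```

View pics/z7.png

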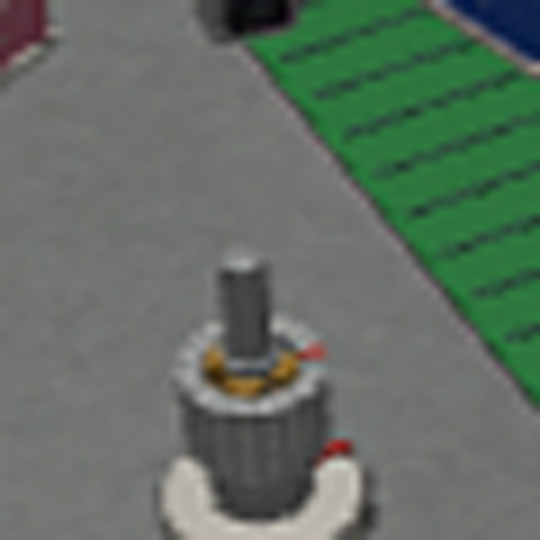

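The pestle is fully home. Its tip is at zoom (243,258) against (243,259) predicted, and the collar sits on the jaws. Now the nut.

Request:
servo_tool:
  angular:
    - [0,0,0]
    - [0,0,0]
    - [0,0,0]
    - [0,0,0]
    - [0,0,0]
  travel:
    - [0,0,0.02]
    - [0,0,0.03]
    - [0,0,0.03]
    - [0,0,0.02]
    - [0,0,0]
  grip: [0.06,0.06,0.06,0.06,0.06]
  newtons: 70

```text
time_s: 9.55
eef_pos: [0.6683, -0.0174, 0.1654]
ee_rot: [[-0.998, 0.067, -0.011], [0.067, 0.998, 0.001], [0.011, 0.0, -1.0]]
contact_force: [-0.5, -0.2, -0.6]
gripper_width: 0.06
```

Request:
servo_tool:
  angular:
    - [0,0,0]
    - [0,0,0]
    - [0,0,0]
    - [0,0,0]
    - [0,0,0]
  travel:
    - [0,0,0.015]
    - [0,0,0.015]
    - [0,0,0.007]
    - [0,0,0]
    - [0,0,0]
  grip: [0.06,0.06,0.06,0.06,0.06]

```text
time_s: 10.05
eef_pos: [0.6711, -0.0176, 0.1356]
ee_rot: [[-0.998, 0.067, 0.001], [0.067, 0.998, 0.0], [-0.001, 0.0, -1.0]]
contact_force: [0.3, -0.9, 0.6]
gripper_width: 0.0603
```

```bash
python3 - <<'E'
from h import *
p,R=st();go(p,R,(.671,-.0178,.126))
E
```

```text
t 10.05 q [ -4.7  29.2  59.9   0.   90.9 -90.8] p [ 0.6711 -0.0176  0.1356] F [ 0.3 -0.9  0.6] M [-0.06 -0.01 -0.03] w 0.0603
 x [-0.9978  0.0667 -0.0006] y [0.0667 0.9978 0.0001] z [ 0.0006  0.0001 -1.    ]
travel [ 0.0001 -0.0002  0.0096] dist 0.009600598527864023
```

Request:
servo_tool:
  angular:
    - [0,0,0]
    - [0,0,0]
    - [0,0,0]
    - [0,0,0]
    - [0,0,0]
  travel:
    - [0,0,0.005]
    - [0,0,0.005]
    - [0,0,0]
    - [0,0,0]
    - [0,0,0]
  grip: [0.06,0.06,0.045,0.03,0.02]

```text
time_s: 10.55
eef_pos: [0.6707, -0.0181, 0.1252]
ee_rot: [[-0.998, 0.067, -0.001], [0.067, 0.998, -0.001], [0.001, -0.001, -1.0]]
contact_force: [-1.7, -2.5, -1.2]
gripper_width: 0.0344
```

Request:
servo_tool:
  angular:
    - [0,0,0]
    - [0,0,0]
    - [0,0,0]
    - [0,0,0]
  travel:
    - [0,0,0]
    - [0,0,0]
    - [0,0,0]
    - [0,0,0]
  grip: [0.01,0.01,0.01,0.01]

```text
time_s: 10.95
eef_pos: [0.6707, -0.0181, 0.1252]
ee_rot: [[-0.998, 0.067, -0.0], [0.067, 0.998, -0.001], [0.0, -0.001, -1.0]]
contact_force: [-3.1, -3.4, 0.9]
gripper_width: 0.0347
```

```bash
python3 - <<'E'
from h import *
p,R=st();go(p,R,(.671,-.0178,.126))
E
```

```text
t 10.95 q [ -4.7  29.6  60.6  -0.   89.9 -90.8] p [ 0.6707 -0.0181  0.1252] F [-3.1 -3.4  0.9] M [-0.62  0.52 -0.01] w 0.0347
 x [-0.9977  0.0672  0.0005] y [ 0.0672  0.9977 -0.0006] z [-0.0005 -0.0005 -1.    ]
travel [-0.0003  0.0003 -0.0008] dist 0.0008766247193078351
```

Gripped on the nut at 34.7 mm with low side loads. Turning clockwise, which is +z of the tool.

Request:
servo_tool:
  angular:
    - [0,0,0.06]
    - [0,0,0.12]
    - [0,0,0.12]
    - [0,0,0.12]
    - [0,0,0.12]
  travel:
    - [0,0,0]
    - [0,0,0]
    - [0,0,0]
    - [0,0,0]
    - [0,0,0]
  grip: [0.01,0.01,0.01,0.01,0.01]

```text
time_s: 11.45
eef_pos: [0.6708, -0.0177, 0.1252]
ee_rot: [[-0.819, 0.574, -0.0], [0.574, 0.819, -0.0], [0.0, -0.0, -1.0]]
contact_force: [-2.6, -3.3, -0.4]
gripper_width: 0.0344
```

```bash
python3 - <<'E'
from h import *
p,R=st()
E
```

```text
t 11.45 q [ -4.7  29.6  60.6  -0.   89.8 -59.6] p [ 0.6708 -0.0177  0.1252] F [-2.6 -3.3 -0.4] M [-0.49  0.36  0.05] w 0.0344
 x [-0.8187  0.5743  0.0001] y [ 0.5743  0.8187 -0.0002] z [-0.0001 -0.0001 -1.    ]
```

Request:
servo_tool:
  angular:
    - [0,0,0.12]
    - [0,0,0.12]
    - [0,0,0.12]
    - [0,0,0.12]
    - [0,0,0.12]
  travel:
    - [0,0,0]
    - [0,0,0]
    - [0,0,0]
    - [0,0,0]
    - [0,0,0]
  grip: [0.01,0.01,0.01,0.01,0.01]

```text
time_s: 11.95
eef_pos: [0.6711, -0.0175, 0.1252]
ee_rot: [[-0.352, 0.936, 0.001], [0.936, 0.352, 0.0], [-0.0, 0.001, -1.0]]
contact_force: [-0.1, -2.1, -1.3]
gripper_width: 0.0345
```

Request:
servo_tool:
  angular:
    - [0,0,0.12]
    - [0,0,0.12]
    - [0,0,0.12]
    - [0,0,0.12]
    - [0,0,0.12]
  travel:
    - [0,0,0]
    - [0,0,0]
    - [0,0,0]
    - [0,0,0]
    - [0,0,0]
  grip: [0.01,0.01,0.01,0.01,0.01]

```text
time_s: 12.45
eef_pos: [0.6715, -0.0175, 0.1253]
ee_rot: [[0.238, 0.971, 0.002], [0.971, -0.238, 0.0], [0.001, 0.002, -1.0]]
contact_force: [2.5, -2.4, -0.8]
gripper_width: 0.0344
```

```bash
python3 - <<'E'
from h import *
p,R=st()
s=cv2.cvtColor(cap('scene','scene6.png'),4)
cv2.imwrite('pics/z8.png',cv2.resize(s[200:260,220:280],None,fx=9,fy=9,interpolation=cv2.INTER_CUBIC))
E
```

```text
t 12.45 q [-4.6 29.6 60.6  0.  89.7  9.1] p [ 0.6715 -0.0175  0.1253] F [ 2.5 -2.4 -0.8] M [-0.4  -0.35  0.16] w 0.0344
 x [0.2383 0.9712 0.0007] y [ 0.9712 -0.2383  0.0019] z [ 0.002   0.0002 -1.    ]
```

View pics/z8.png

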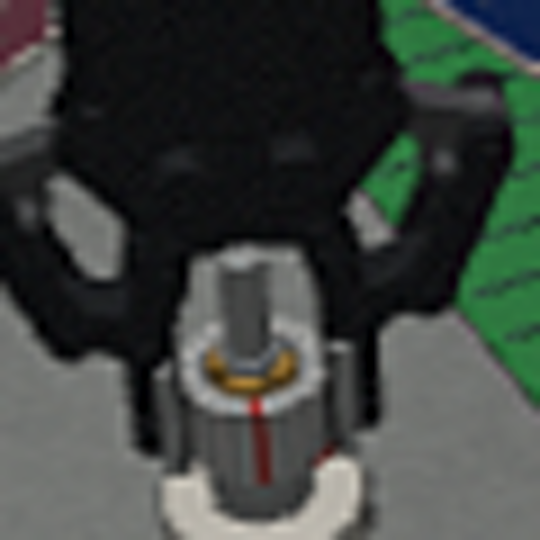

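The nut turns with the gripper. The red rib has moved from the right side to the front at (255,405), which is clockwise. Continuing.

Request:
servo_tool:
  angular:
    - [0,0,0.12]
    - [0,0,0.12]
    - [0,0,0.12]
    - [0,0,0.12]
    - [0,0,0.12]
  travel:
    - [0,0,0]
    - [0,0,0]
    - [0,0,0]
    - [0,0,0]
    - [0,0,0]
  grip: [0.01,0.01,0.01,0.01,0.01]

```text
time_s: 13.0
eef_pos: [0.6719, -0.0177, 0.1252]
ee_rot: [[0.744, 0.669, 0.003], [0.669, -0.744, -0.0], [0.002, 0.002, -1.0]]
contact_force: [5.6, -3.6, -1.8]
gripper_width: 0.0344
```

```bash
python3 - <<'E'
from h import *
p,R=st()
E
```

```text
t 13.0 q [-4.7 29.6 60.6  0.  89.7 43.4] p [ 0.6719 -0.0177  0.1252] F [ 5.6 -3.6 -1.8] M [-0.53 -0.81  0.13] w 0.0344
 x [0.7435 0.6687 0.0021] y [ 0.6687 -0.7435  0.002 ] z [ 0.0029 -0.0001 -1.    ]
```

Request:
servo_tool:
  angular:
    - [0,0,0.06]
    - [0,0,0.06]
    - [0,0,0.06]
    - [0,0,0]
  travel:
    - [0,0,0]
    - [0,0,0]
    - [0,0,0]
    - [0,0,0]
  grip: [0.01,0.01,0.01,0.01]

```text
time_s: 13.4
eef_pos: [0.672, -0.0177, 0.1253]
ee_rot: [[0.849, 0.528, 0.003], [0.528, -0.849, -0.0], [0.003, 0.002, -1.0]]
contact_force: [4.7, -3.7, -2.7]
gripper_width: 0.0345
```

```bash
python3 - <<'E'
from h import *
p,R=st()
E
```

```text
t 13.4 q [-4.7 29.6 60.5 -0.  89.7 53.4] p [ 0.672  -0.0177  0.1253] F [ 4.7 -3.7 -2.7] M [-0.58 -0.84  0.6 ] w 0.0345
 x [0.8489 0.5285 0.0025] y [ 0.5285 -0.849   0.0021] z [ 0.0032 -0.0004 -1.    ]
```

Request:
servo_tool:
  angular:
    - [0,0,0.04]
    - [0,0,0.04]
    - [0,0,0]
    - [0,0,0]
  travel:
    - [0,0,0]
    - [0,0,0]
    - [0,0,0]
    - [0,0,0]
  grip: [0.01,0.01,0.01,0.01]

```text
time_s: 13.8
eef_pos: [0.6719, -0.0178, 0.1253]
ee_rot: [[0.887, 0.462, 0.003], [0.462, -0.887, -0.001], [0.002, 0.002, -1.0]]
contact_force: [5.4, -4.9, -2.5]
gripper_width: 0.0345
```

```bash
python3 - <<'E'
from h import *
p,R=st()
E
```

```text
t 13.8 q [-4.7 29.6 60.5 -0.  89.7 57.9] p [ 0.6719 -0.0178  0.1253] F [ 5.4 -4.9 -2.5] M [-0.8  -0.77  1.49] w 0.0345
 x [0.8871 0.4615 0.0024] y [ 0.4615 -0.8871  0.0022] z [ 0.0031 -0.0008 -1.    ]
```

The torque has risen to 1.5 N m after 2.6 rad, so this is the firm stop. Releasing and lifting off.

Request:
servo_tool:
  angular:
    - [0,0,0]
    - [0,0,0]
    - [0,0,0]
    - [0,0,0]
    - [0,0,0]
  travel:
    - [0,0,0]
    - [0,0,0]
    - [0,0,0]
    - [0,0,0]
    - [0,0,0]
  grip: [0.04,0.05,0.06,0.07,0.07]

```text
time_s: 14.3
eef_pos: [0.6709, -0.0175, 0.1253]
ee_rot: [[0.889, 0.457, 0.0], [0.457, -0.889, 0.0], [0.0, -0.0, -1.0]]
contact_force: [0.1, -0.3, -0.5]
gripper_width: 0.0701
```

Request:
servo_tool:
  angular:
    - [0,0,0]
    - [0,0,0]
    - [0,0,0]
    - [0,0,0]
    - [0,0,0]
  travel:
    - [0,0,-0.02]
    - [0,0,-0.04]
    - [0,0,-0.045]
    - [0,0,-0.04]
    - [0,0,-0.03]
  grip: [0.07,0.07,0.07,0.07,0.07]

```text
time_s: 14.8
eef_pos: [0.671, -0.0176, 0.304]
ee_rot: [[0.889, 0.457, 0.004], [0.457, -0.889, -0.0], [0.003, 0.002, -1.0]]
contact_force: [-0.2, 0.4, 0.3]
gripper_width: 0.0701
```

```bash
python3 - <<'E'
from h import *
p,R=st()
s=cv2.cvtColor(cap('scene','scene7.png'),4);t=cv2.cvtColor(cap('top','top7.png'),4)
cv2.imwrite('pics/z9.png',cv2.resize(s[200:260,220:280],None,fx=9,fy=9,interpolation=cv2.INTER_CUBIC))
E
```

```text
t 14.8 q [ -4.7  28.   42.3   0.  109.4  58.1] p [ 0.671  -0.0176  0.304 ] F [-0.2  0.4  0.3] M [ 0.04  0.01 -0.03] w 0.0701
 x [0.8893 0.4574 0.0034] y [ 0.4574 -0.8893  0.0019] z [ 0.0039 -0.0001 -1.    ]
```

View pics/z9.png

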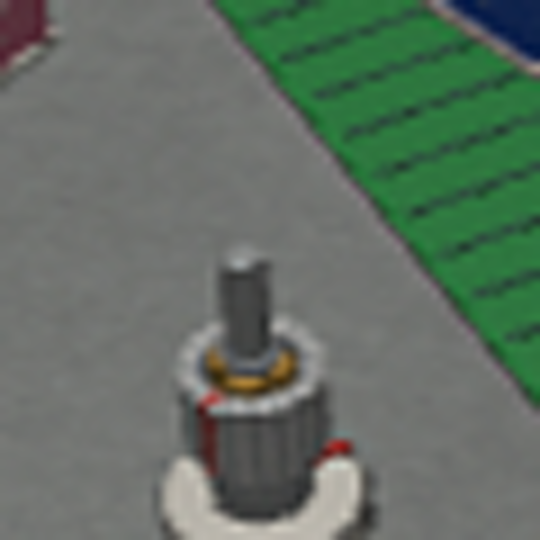

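View pics/top7.png

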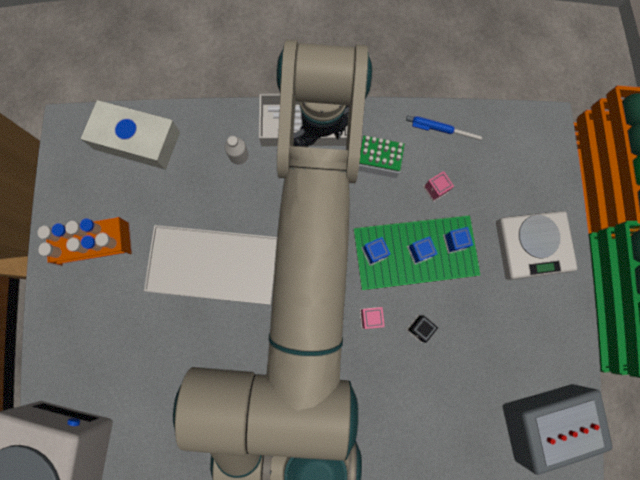

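```bash
python3 - <<'E'
from h import *
c=np.array([.671,-.0178])
for u in((315,352),(337,445),(256,405),(209,399)):
    z=.152 if u!=(337,445) else .112
    P=onz('scene',[((u[0]+.5)/9-.5+220,(u[1]+.5)/9-.5+200)],z)[0,:2]-c; print(u,P,np.degrees(np.arctan2(P[1],P[0])))
L=[json.loads(l) for l in open('log.jsonl')]
from scipy.optimize import least_squares
def fk(q,k):
    a1,h,L2,e,L3,dt,a6=k
    q=np.radians(q); Rz=lambda a:Ro.from_euler('z',a); Ry=lambda a:Ro.from_euler('y',a)
    T=Rz(q[0]); p=T.apply([a1,0,h])
    T=T*Ry(q[1]); p=p+T.apply([0,0,L2])
    T=T*Ry(q[2]); p=p+T.apply([-e*0+e,0,L3])
    T=T*Rz(q[3])*Ry(q[4]); p=p+T.apply([a6,0,dt]); T=T*Rz(q[5])
    return p,T.as_matrix()
r=lambda k:np.concatenate([fk(l['joints'],k)[0]-l['eef_pos'] for l in L])
s=least_squares(r,[0,.3,.4,0,.4,.2,0]);print(s.x,np.abs(s.fun).max(),len(L))
for l in L[::6]: print(np.round(fk(l['joints'],s.x)[1]-l['ee_rot'],2).tolist(), fk(l['joints'],s.x)[1][:,0],np.array(l['ee_rot'])[:,0])
J=np.linalg.svd(s.jac)[1];print(J)
E
```

```text
(315, 352) [-0.01571612  0.0013566 ] 175.0665097598449
(337, 445) [-0.0216569  -0.00566135] -165.3500804084594
(256, 405) [0.0040464  0.01337101] 73.16286941241216
(209, 399) [0.0137246  0.00666322] 25.896322935908916
[-0.42148751 -1.11966488  0.35568225  0.11081984  0.49407538 -1.04719048
 -0.42417351] 0.03734528519262969 20
[[0.76, -1.19, 0.0], [-1.19, -0.76, -0.0], [-0.0, 0.0, -0.0]] [-2.13843251e-01 -9.76867983e-01  9.02346506e-05] [-9.76867978e-01  2.13843261e-01  1.15889867e-04]
[[0.93, -1.06, -0.0], [-1.06, -0.93, -0.0], [0.0, -0.0, -0.0]] [-6.66887756e-02 -9.97773824e-01 -5.23481931e-05] [-9.97773799e-01  6.66887859e-02 -2.28918614e-04]
[[0.93, -1.06, -0.0], [-1.06, -0.93, -0.0], [0.0, -0.0, -0.0]] [-6.67243243e-02 -9.97771444e-01 -1.03744777e-04] [-9.97771266e-01  6.67243747e-02 -5.98625621e-04]
[[-1.35, 0.43, -0.0], [0.43, 1.35, -0.0], [-0.0, 0.0, -0.0]] [-0.46153416  0.88711972 -0.00219627] [0.88711687 0.46153862 0.00240187]
[8.87876351e+00 7.72241218e+00 9.74401266e-01 6.03579034e-01
 4.66965766e-01 6.61849771e-03 6.50041107e-03]
```

```bash
cat > fk.py <<'E'
from h import *
from scipy.optimize import least_squares
def fk(q,k):
    a1,h,L2,L2x,e,L3,dt,a6,dy=k
    q=np.radians(q); Rz=lambda a:Ro.from_euler('z',a); Ry=lambda a:Ro.from_euler('y',a)
    T=Rz(q[0]); p=T.apply([a1,dy,h])
    T=T*Ry(q[1]); p=p+T.apply([L2x,0,L2])
    T=T*Ry(q[2]); p=p+T.apply([e,0,L3])
    T=T*Rz(q[3])*Ry(q[4]); p=p+T.apply([a6,0,dt]); T=T*Rz(q[5]+np.pi/2)
    return p,T.as_matrix()
def fit():
    L=[json.loads(l) for l in open('log.jsonl')]
    k0=np.array([0,.3,.4,0,0,.4,.25,0,0])
    r=lambda k:np.concatenate([fk(l['joints'],k)[0]-l['eef_pos'] for l in L]+[1e-4*(k-k0)])
    s=least_squares(r,k0); return s.x,np.abs(s.fun[:3*len(L)]).max(),max(np.abs(fk(l['joints'],s.x)[1]-l['ee_rot']).max() for l in L)
if __name__=='__main__': print(fit())
E
python3 fk.py
```

```text
(array([-2.11244013e-07,  2.06607275e-01,  3.52899985e-01,  5.07401364e-09,
        1.06499976e-01,  4.96200002e-01,  2.80307284e-01, -2.01497408e-07,
        3.69000011e-02]), np.float64(3.936558157224823e-08), np.float64(7.808424046240603e-16))
```

The kinematic fit is exact apart from the split between base height and tool length. A small tilt will resolve that.

Request:
servo_tool:
  angular:
    - [0.1,0,0]
    - [0.1,0,0]
    - [0,0,0]
  travel:
    - [0,0,0]
    - [0,0,0]
    - [0,0,0]
  grip: [0.085,0.085,0.085]

```text
time_s: 15.2
eef_pos: [0.6712, -0.0196, 0.2975]
ee_rot: [[0.891, 0.445, -0.094], [0.455, -0.873, 0.178], [-0.003, -0.202, -0.979]]
contact_force: [0.2, -0.1, -0.9]
gripper_width: 0.0851
```

```bash
python3 -c "
from h import *
st()"; python3 fk.py
```

```text
t 15.2 q [ -8.7  34.1  35.5  10.5 117.   58.5] p [ 0.6712 -0.0196  0.2975] F [ 0.2 -0.1 -0.9] M [-0.09 -0.05 -0.03] w 0.0851
 x [ 0.8907  0.4546 -0.003 ] y [ 0.4448 -0.8727 -0.2016] z [-0.0943  0.1782 -0.9795]
(array([1.77641976e-08, 2.06600023e-01, 3.52899999e-01, 8.42228749e-10,
       1.06500002e-01, 4.96199998e-01, 2.80300020e-01, 1.63504529e-08,
       3.68999999e-02]), np.float64(1.9222137666308203e-09), np.float64(7.808424046240603e-16))
```

Kinematics are now exact: h .2066, L2 .3529, elbow .1065/.4962, tool .2803, side offset .0369. Next I'll check which tilted side grasps of the cups are reachable.

```bash
cat > ik.py <<'E'
import numpy as np
from scipy.spatial.transform import Rotation as Ro
lim=np.radians([[-166.34,166.34],[-52.06,124.39],[6.96,135.62],[-60.46,240.46],[14.63,156.25],[-167.68,167.68]])
h,L2,e,L3,dt,dy=.2066,.3529,.1065,.4962,.2803,.0369
def Rm(psi,pitch,roll):
    """tool z azimuth psi, pitch deg below horizontal; roll=0: tool y horizontal, to left of z seen from above"""
    a,b=np.radians(psi),np.radians(pitch)
    z=np.array([np.cos(a)*np.cos(b),np.sin(a)*np.cos(b),-np.sin(b)])
    y=np.array([-np.sin(a),np.cos(a),0]); x=np.cross(y,z)
    return np.c_[x,y,z]@Ro.from_euler('z',roll,degrees=True).as_matrix()
def ik(p,R):
    w=np.array(p)-dt*R[:,2]; out=[]
    r=np.hypot(w[0],w[1])
    if r<abs(dy): return out
    for s in(1,-1):
        rad=s*np.sqrt(r*r-dy*dy); q1=np.arctan2(w[1],w[0])-np.arctan2(dy,rad)
        X,Z=rad,w[2]-h; D2=X*X+Z*Z; Lf=np.hypot(e,L3); c=(D2-L2**2-Lf**2)/(2*L2*Lf)
        if abs(c)>1: continue
        for b in(np.arccos(c),-np.arccos(c)):
            # forearm direction angle from vertical = q2+b ; q3 = b - atan2(e,L3)
            q3=b-np.arctan2(e,L3)
            q2=np.arctan2(X,Z)-np.arctan2(Lf*np.sin(b),L2+Lf*np.cos(b))
            T=Ro.from_euler('z',q1)*Ro.from_euler('y',q2+q3)
            M=(T.inv()*Ro.from_matrix(R)*Ro.from_euler('z',-np.pi/2)).as_euler('ZYZ')
            for f in(0,1):
                q4,q5,q6=M if not f else (M[0]+np.pi,-M[1],M[2]+np.pi)
                for k4 in(-1,0,1):
                  for k6 in(-1,0,1):
                    q=np.array([(q1+np.pi)%(2*np.pi)-np.pi,(q2+np.pi)%(2*np.pi)-np.pi,q3,q4+k4*2*np.pi,q5,q6+k6*2*np.pi])
                    if np.all(q>lim[:,0]) and np.all(q<lim[:,1]): out.append(np.degrees(q))
    u=[]
    for q in out:
        if not any(np.allclose(q,v) for v in u): u.append(q)
    return u
E
python3 - <<'E'
from h import *; from ik import *
p,R=st(False); print([np.round(q,1) for q in ik(p,R)])
def at(g,psi,pitch,roll): 
    R=Rm(psi,pitch,roll); return ik(np.array(g)+.019*R[:,2],R)
cups=[(.487,-.1685,24.6),(.4876,-.292,20.2),(.5144,-.3915,13.0)]
for pitch in(15,20,45):
  for c in cups:
    for k in range(4):
      psi=c[2]+90*k
      print(pitch,c[:2],round(psi,1),{r:[np.round(q).astype(int).tolist() for q in at((c[0],c[1],.04),psi,pitch,r)] for r in(0,180)})
E
```

```text
t 15.2 q [ -8.7  34.1  35.5  10.5 117.   58.5] p [ 0.6712 -0.0196  0.2975] F [ 0.2 -0.1 -0.9] M [-0.09 -0.05 -0.03] w 0.0851
 x [ 0.8907  0.4546 -0.003 ] y [ 0.4448 -0.8727 -0.2016] z [-0.0943  0.1782 -0.9795]
[array([ -8.7,  34.1,  35.5,  10.5, 117. ,  58.5])]
15 (0.487, -0.1685) 24.6 {0: [[-52, 18, 118, 89, 70, 135]], 180: [[-52, 18, 118, 89, 70, -45]]}
15 (0.487, -0.1685) 114.6 {0: [[-37, 57, 56, 39, 133, 127]], 180: [[-37, 57, 56, 39, 133, -53]]}
15 (0.487, -0.1685) 204.6 {0: [[-8, 58, 54, -44, 131, 49]], 180: [[-8, 58, 54, -44, 131, -131]]}
15 (0.487, -0.1685) 294.6 {0: [], 180: []}
15 (0.4876, -0.292) 20.2 {0: [[-61, 27, 106, 84, 74, 139]], 180: [[-61, 27, 106, 84, 74, -41]]}
15 (0.4876, -0.292) 110.2 {0: [[-45, 68, 37, 40, 142, 130]], 180: [[-45, 68, 37, 40, 142, -50]]}
15 (0.4876, -0.292) 200.2 {0: [[-19, 63, 45, -51, 129, 40]], 180: [[-19, 63, 45, -51, 129, -140]]}
15 (0.4876, -0.292) 290.2 {0: [], 180: []}
15 (0.5144, -0.3915) 13.0 {0: [[-63, 34, 94, 86, 70, 144]], 180: [[-63, 34, 94, 86, 70, -36]]}
15 (0.5144, -0.3915) 103.0 {0: [], 180: []}
15 (0.5144, -0.3915) 193.0 {0: 
[... 1307 characters left out ...]
4, 115, -54, 49, 3]], 180: []}
45 (0.4876, -0.292) 20.2 {0: [], 180: [[-53, 14, 104, 52, 59, -10]]}
45 (0.4876, -0.292) 110.2 {0: [[-43, 48, 55, 21, 117, 119]], 180: [[-43, 48, 55, 21, 117, -61]]}
45 (0.4876, -0.292) 200.2 {0: [[-22, 45, 61, -30, 109, 47]], 180: [[-22, 45, 61, -30, 109, -133]]}
45 (0.4876, -0.292) 290.2 {0: [[-20, 9, 110, -53, 42, -6]], 180: []}
45 (0.5144, -0.3915) 13.0 {0: [], 180: [[-56, 23, 91, 51, 58, -5]]}
45 (0.5144, -0.3915) 103.0 {0: [[-48, 62, 33, 24, 124, 125]], 180: [[-48, 62, 33, 24, 124, -55]]}
45 (0.5144, -0.3915) 193.0 {0: [[-29, 58, 40, -32, 115, 42]], 180: [[-29, 58, 40, -32, 115, -138]]}
45 (0.5144, -0.3915) 283.0 {0: [[-28, 20, 97, -51, 43, -9]], 180: []}
```

```bash
python3 - <<'E'
from h import *; from ik import *
def at(g,psi,pitch,roll): 
    R=Rm(psi,pitch,roll); return ik(np.array(g)+.019*R[:,2],R)
for c in[(.40,.2),(.47,.2),(.45,.27),(.45,.35),(.50,.35)]:
    print(c)
    for psi in range(0,360,20):
      print('  ',psi,{r:[np.round(q).astype(int).tolist() for q in at((c[0],c[1],.035),psi,45,r)] for r in(0,180)})
E
```

```text
(0.4, 0.2)
   0 {0: [[36, -16, 134, -49, 33, -19]], 180: [[36, -16, 134, -49, 33, 161]]}
   20 {0: [], 180: []}
   40 {0: [], 180: []}
   60 {0: [], 180: [[1, -13, 131, 54, 49, -2]]}
   80 {0: [[-3, -2, 122, 51, 65, 162]], 180: [[-3, -2, 122, 51, 65, -18]]}
   100 {0: [[-3, 8, 111, 45, 78, 151]], 180: [[-3, 8, 111, 45, 78, -29]]}
   120 {0: [[0, 17, 101, 38, 89, 140]], 180: [[0, 17, 101, 38, 89, -40]]}
   140 {0: [[5, 24, 91, 30, 99, 130]], 180: [[5, 24, 91, 30, 99, -50]]}
   160 {0: [[10, 30, 84, 22, 107, 118]], 180: [[10, 30, 84, 22, 107, -62]]}
   180 {0: [[15, 33, 78, 12, 112, 106]], 180: [[15, 33, 78, 12, 112, -74]]}
   200 {0: [[21, 35, 75, 1, 114, 91]], 180: [[21, 35, 75, 1, 114, -89]]}
   220 {0: [[27, 35, 76, -10, 113, 77]], 180: [[27, 35, 76, -10, 113, -103]]}
   240 {0: [[33, 32, 80, -20, 108, 63]], 180: [[33, 32, 80, -20, 108, -117]]}
   260 {0: [[38, 28, 86, -29, 101, 51]], 180: [[38, 28, 86, -29, 101, -129]]}
   280 {0: [[42, 22, 94, -37, 91, 40]], 180: [[42, 22, 94, -37, 91, -140]]}
   300 {0: [[45, 14, 104, -44, 80, 30]], 180: [[45, 14, 104, -44, 80, -150]]}
   320 {0
[... 4562 characters left out ...]
133]], 180: [[20, 50, 53, 29, 112, -47]]}
   180 {0: [[24, 56, 42, 20, 122, 119]], 180: [[24, 56, 42, 20, 122, -61]]}
   200 {0: [[29, 61, 36, 8, 128, 101]], 180: [[29, 61, 36, 8, 128, -79]]}
   220 {0: [[33, 62, 34, -6, 129, 82]], 180: [[33, 62, 34, -6, 129, -98]]}
   240 {0: [[38, 59, 38, -19, 124, 63]], 180: [[38, 59, 38, -19, 124, -117]]}
   260 {0: [[42, 53, 47, -29, 115, 48]], 180: [[42, 53, 47, -29, 115, -132]]}
   280 {0: [[46, 46, 59, -36, 103, 36]], 180: [[46, 46, 59, -36, 103, -144]]}
   300 {0: [[48, 38, 71, -42, 89, 26]], 180: [[48, 38, 71, -42, 89, -154]]}
   320 {0: [[49, 30, 84, -48, 73, 16]], 180: [[49, 30, 84, -48, 73, -164]]}
   340 {0: [[48, 21, 95, -52, 56, 5]], 180: []}
```

```bash
cat >> h.py <<'E'
def cups(t):
    m=cv2.inRange(cv2.cvtColor(t,cv2.COLOR_RGB2HSV),(105,120,140),(125,255,255)); m=cv2.morphologyEx(m,cv2.MORPH_CLOSE,np.ones((5,5)))
    for c in cv2.findContours(m,cv2.RETR_EXTERNAL,cv2.CHAIN_APPROX_NONE)[0]:
        P=onz('top',c.reshape(-1,2),.064)
        if cv2.contourArea(c)>120 and P[:,0].mean()<.75:
            rr=cv2.minAreaRect((P[:,:2]*1000).astype(np.float32)); print('cup',np.round(rr[0],1),np.round(rr[1],1),'ang',round(rr[2],1))
from ik import *
def plan(tp,tR,nr=None,steps=None):
    "from the measured pose to TCP tp, orientation tR; prints per-row rotvec (const) and travel in tool axes"
    p,R=st(); tp=np.array(tp,float); rv=Ro.from_matrix(R.T@tR).as_rotvec(); d=tp-p
    n=steps or int(max(np.ceil(np.abs(rv).max()/.14),np.ceil(np.linalg.norm(rv)/.14),np.ceil(np.linalg.norm(d)/.045)))
    print('n',n,'rotvec/row',np.round(rv/n,4)); Rk=R.copy(); q0=None
    for i in range(n):
        print('   ',i+1,np.round(Rk.T@(d/n),4).tolist(), [np.round(q).astype(int).tolist() for q in ik(p+d*(i+1)/n,Rk@Ro.from_rotvec(rv/n).as_matrix())]); Rk=Rk@Ro.from_rotvec(rv/n).as_matrix()
def tcp(g,R): return np.array(g,float)+.019*R[:,2]
E
python3 - <<'E'
from h import *
t=imaging.capture('top'); cups(t)
print('rack',onz('top',[(45,222),(130,222),(130,255),(50,262)],.06)[:,:2])
print('pink1,pink2,black',onz('top',[(439,185),(373,317),(424,328)],.06)[:,:2])
print('scale',onz('top',[(500,220),(577,275)],.05)[:,:2])
R=Rm(103,45,180); g=(.5144,-.3915,.034)
plan(tcp(g,R)-.1*R[:,2],R)
E
```

```text
cup [ 486.8 -168.5] [49.3 48.1] ang 24.6
cup [ 488.1 -292.3] [49.1 48.3] ang 20.8
cup [ 514.3 -391.4] [48.8 48.3] ang 14.2
rack [[0.57000759 0.71647152]
 [0.56609094 0.47702879]
 [0.47848182 0.47196957]
 [0.46162092 0.69219242]]
pink1,pink2,black [[ 0.65947642 -0.34224669]
 [ 0.31398615 -0.1524765 ]
 [ 0.28360465 -0.28201367]]
scale [[ 0.56502411 -0.50860983]
 [ 0.41185847 -0.71862339]]
t 15.25 q [ -8.6  34.   35.6  10.3 116.9  58.5] p [ 0.6712 -0.0189  0.298 ] F [ 0.4 -0.   0.4] M [-0.02 -0.06  0.04] w 0.0851
 x [ 0.8902  0.4555 -0.0023] y [ 0.446  -0.8727 -0.1987] z [-0.0925  0.1758 -0.9801]
n 12 rotvec/row [ 0.0293  0.0445 -0.1086]
    1 [-0.0269, 0.0292, 0.0117] [[-13, 31, 42, 13, 113, 49]]
    2 [-0.0304, 0.0264, 0.0096] [[-17, 29, 46, 15, 111, 38]]
    3 [-0.0335, 0.0232, 0.0075] [[-22, 29, 49, 18, 110, 28]]
    4 [-0.0361, 0.0196, 0.0053] [[-26, 30, 50, 20, 110, 18]]
    5 [-0.0382, 0.0157, 0.0031] [[-30, 32, 50, 22, 110, 8]]
    6 [-0.0398, 0.0115, 0.001] [[-34, 35, 49, 24, 112, -2]]
    7 [-0.0408, 0.0071, -0.0011] [[-38, 39, 46, 25, 114, -11]]
    8 [-0.0412, 0.0026, -0.0031] [[-41, 44, 42, 26, 118, -20]]
    9 [-0.0411, -0.002, -0.0049] [[-44, 50, 36, 27, 122, -28]]
    10 [-0.0404, -0.0066, -0.0066] [[-46, 57, 28, 27, 126, -36]]
    11 [-0.0391, -0.0111, -0.0081] [[-49, 66, 16, 28, 133, -42]]
    12 [-0.0372, -0.0155, -0.0094] []
```

```bash
python3 - <<'E'
from h import *
R=Rm(104,45,180); g=(.5144,-.3915,.034+.09)
plan(tcp(g,R),R)
E
```

```text
t 15.25 q [ -8.6  34.   35.6  10.3 116.9  58.5] p [ 0.6712 -0.0189  0.298 ] F [ 0.4 -0.   0.4] M [-0.02 -0.06  0.04] w 0.0851
 x [ 0.8902  0.4555 -0.0023] y [ 0.446  -0.8727 -0.1987] z [-0.0925  0.1758 -0.9801]
n 11 rotvec/row [ 0.0327  0.0481 -0.1199]
    1 [-0.0278, 0.0254, 0.0123] [[-13, 30, 43, 13, 113, 48]]
    2 [-0.0312, 0.0223, 0.0101] [[-17, 28, 48, 16, 111, 37]]
    3 [-0.0341, 0.0186, 0.0079] [[-21, 28, 51, 18, 110, 26]]
    4 [-0.0364, 0.0146, 0.0056] [[-26, 28, 53, 21, 109, 16]]
    5 [-0.0381, 0.0103, 0.0034] [[-30, 29, 54, 23, 110, 5]]
    6 [-0.0392, 0.0057, 0.0013] [[-34, 32, 53, 25, 112, -5]]
    7 [-0.0396, 0.001, -0.0007] [[-37, 36, 51, 26, 114, -16]]
    8 [-0.0394, -0.0038, -0.0026] [[-41, 40, 48, 27, 118, -25]]
    9 [-0.0385, -0.0086, -0.0043] [[-43, 45, 44, 27, 121, -35]]
    10 [-0.0369, -0.0133, -0.0057] [[-46, 51, 38, 26, 126, -43]]
    11 [-0.0347, -0.0178, -0.0069] [[-48, 58, 30, 26, 131, -52]]
```

Request:
servo_tool:
  angular:
    - [0.033,0.048,-0.12]
    - [0.033,0.048,-0.12]
    - [0.033,0.048,-0.12]
    - [0.033,0.048,-0.12]
    - [0.033,0.048,-0.12]
  travel:
    - [-0.028,0.025,0.012]
    - [-0.031,0.022,0.01]
    - [-0.034,0.019,0.008]
    - [-0.036,0.015,0.006]
    - [-0.038,0.01,0.003]
  grip: [0.085,0.085,0.085,0.085,0.085]
  newtons: 35

```text
time_s: 15.75
eef_pos: [0.5982, -0.1808, 0.2147]
ee_rot: [[0.489, 0.872, -0.03], [0.789, -0.427, 0.443], [0.373, -0.24, -0.896]]
contact_force: [0.4, -0.4, -0.3]
gripper_width: 0.0853
```

Request:
servo_tool:
  angular:
    - [0.033,0.048,-0.12]
    - [0.033,0.048,-0.12]
    - [0.033,0.048,-0.12]
    - [0,0,0]
  travel:
    - [-0.039,0.006,0.001]
    - [-0.04,0.001,-0.001]
    - [-0.039,-0.004,-0.003]
    - [0,0,0]
  grip: [0.085,0.085,0.085,0.085]

```text
time_s: 16.15
eef_pos: [0.5529, -0.2822, 0.1587]
ee_rot: [[0.17, 0.982, -0.08], [0.803, -0.091, 0.589], [0.571, -0.164, -0.804]]
contact_force: [-0.2, 0.6, -1.7]
gripper_width: 0.0852
```

```bash
python3 - <<'E'
from h import *
R=Rm(104,45,180); g=(.5144,-.3915,.034+.07)
plan(tcp(g,R),R)
E
```

```text
t 16.15 q [-40.8  40.4  47.9  26.5 118.  -25.4] p [ 0.5529 -0.2822  0.1587] F [-0.2  0.6 -1.7] M [-0.29 -0.04  0.02] w 0.0852
 x [0.1698 0.8032 0.571 ] y [ 0.9823 -0.0911 -0.1639] z [-0.0797  0.5887 -0.8044]
n 3 rotvec/row [ 0.0308  0.0461 -0.1208]
    1 [-0.0411, -0.007, 0.0005] [[-44, 46, 44, 26, 121, -35]]
    2 [-0.0399, -0.0119, -0.0011] [[-46, 52, 38, 26, 125, -44]]
    3 [-0.0381, -0.0167, -0.0024] [[-48, 59, 31, 25, 129, -53]]
```

Request:
servo_tool:
  angular:
    - [0.031,0.046,-0.12]
    - [0.031,0.046,-0.12]
    - [0.031,0.046,-0.12]
    - [0,0,0]
    - [0,0,0]
  travel:
    - [-0.041,-0.007,0]
    - [-0.04,-0.012,-0.001]
    - [-0.038,-0.017,-0.002]
    - [0,0,0]
    - [0,0,0]
  grip: [0.085,0.085,0.085,0.085,0.085]

```text
time_s: 16.65
eef_pos: [0.5145, -0.3747, 0.0947]
ee_rot: [[-0.172, 0.97, -0.171], [0.689, 0.243, 0.683], [0.704, 0.0, -0.71]]
contact_force: [0.5, 0.3, 1.4]
gripper_width: 0.085
```

```bash
python3 - <<'E'
from h import *
im=cap('scene','scene8.png'); 
R=Rm(104,45,180); g=(.5144,-.3915,.035)
plan(tcp(g,R),R,steps=5)
E
```

```text
t 16.7 q [-47.8  57.8  31.1  25.4 129.1 -52.6] p [ 0.5154 -0.3745  0.0976] F [-0.5  0.2  0.9] M [-0.26 -0.06 -0.03] w 0.0849
 x [-0.1757  0.6906  0.7016] y [0.9698 0.2438 0.003 ] z [-0.169   0.681  -0.7126]
n 5 rotvec/row [0.0002 0.0016 0.0007]
    1 [-0.0111, -0.0011, 0.0104] [[-48, 59, 32, 25, 128, -53]]
    2 [-0.0111, -0.0011, 0.0104] [[-48, 60, 32, 25, 127, -54]]
    3 [-0.0111, -0.001, 0.0104] [[-48, 60, 32, 24, 126, -55]]
    4 [-0.0111, -0.001, 0.0104] [[-48, 61, 32, 24, 125, -55]]
    5 [-0.0111, -0.001, 0.0104] [[-48, 63, 32, 23, 124, -56]]
```

View pics/scene8.png

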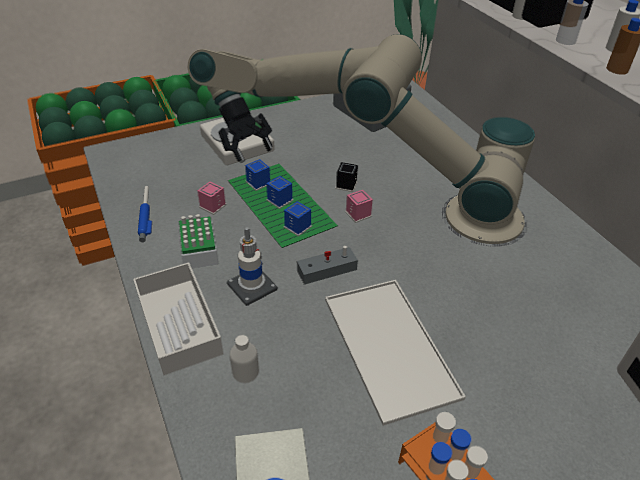

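The open gripper is tilted and straddles the far cup, near (257,165), with the neighbours clear. Going down and gripping.

Request:
servo_tool:
  angular:
    - [0,0.002,0]
    - [0,0.002,0]
    - [0,0.002,0]
    - [0,0.001,0]
    - [0,0.001,0]
  travel:
    - [-0.011,-0.001,0.01]
    - [-0.011,-0.001,0.011]
    - [-0.011,-0.001,0.01]
    - [-0.011,-0.001,0.011]
    - [-0.011,-0.001,0.01]
  grip: [0.085,0.085,0.085,0.085,0.085]

```text
time_s: 17.2
eef_pos: [0.51, -0.3784, 0.0193]
ee_rot: [[-0.173, 0.97, -0.171], [0.683, 0.243, 0.689], [0.71, 0.003, -0.704]]
contact_force: [0.1, -0.4, 0.5]
gripper_width: 0.0848
```

Request:
servo_tool:
  angular:
    - [0,0,0]
    - [0,0,0]
    - [0,0,0]
    - [0,0,0]
    - [0,0,0]
  travel:
    - [0,0,0]
    - [0,0,0]
    - [0,0,0]
    - [0,0,0]
    - [0,0,0]
  grip: [0.085,0.07,0.05,0.04,0.03]

```text
time_s: 17.7
eef_pos: [0.5107, -0.3792, 0.0223]
ee_rot: [[-0.175, 0.97, -0.169], [0.684, 0.243, 0.687], [0.708, 0.005, -0.706]]
contact_force: [0.7, -1.6, 2.6]
gripper_width: 0.05
```

```bash
python3 - <<'E'
from h import *
R=Rm(104,45,180); g=(.5144,-.3915,.035)
plan(tcp(g,R),R,steps=1)
im=cap('scene','scene9.png'); cv2.imwrite('pics/z10.png',cv2.resize(cv2.cvtColor(im,4)[110:220,190:320],None,fx=5,fy=5,interpolation=cv2.INTER_CUBIC))
E
```

```text
t 17.7 q [-48.3  62.5  32.4  23.6 124.2 -56.1] p [ 0.5107 -0.3792  0.0223] F [ 0.7 -1.6  2.6] M [-0.14 -0.07 -0.01] w 0.05
 x [-0.1749  0.6844  0.7078] y [0.97   0.2432 0.0045] z [-0.1691  0.6873 -0.7064]
n 1 rotvec/row [ 0.0022 -0.0009  0.0041]
    1 [-0.0001, 0.0006, 0.001] [[-48, 63, 32, 23, 124, -56]]
```

View pics/z10.png

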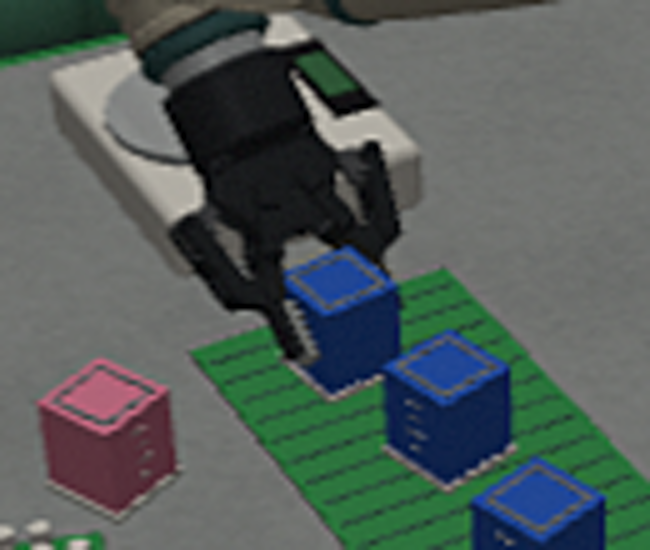

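Cup 3 is gripped at 50 mm. Lifting.

Request:
servo_tool:
  angular:
    - [0,0,0]
    - [0,0,0]
    - [0,0,0]
    - [0,0,0]
    - [0,0,0]
  travel:
    - [0.015,0,-0.015]
    - [0.025,0,-0.025]
    - [0.03,0,-0.03]
    - [0.03,0,-0.03]
    - [0.02,0,-0.02]
  grip: [0.03,0.03,0.03,0.03,0.03]

```text
time_s: 18.25
eef_pos: [0.5099, -0.3795, 0.1962]
ee_rot: [[-0.177, 0.97, -0.168], [0.686, 0.244, 0.685], [0.706, 0.006, -0.709]]
contact_force: [0.5, 0.1, -0.1]
gripper_width: 0.0497
```

```bash
python3 - <<'E'
from h import *
R=Rm(270,45,0); g=(.50,.29,.15)
plan(tcp(g,R),R)
E
```

```text
t 18.25 q [-48.4  55.3  24.1  29.5 138.1 -47.1] p [ 0.5099 -0.3795  0.1962] F [ 0.5  0.1 -0.1] M [-0.42 -0.12 -0.01] w 0.0497
 x [-0.1767  0.6862  0.7056] y [0.9698 0.2439 0.0056] z [-0.1683  0.6853 -0.7085]
n 15 rotvec/row [ 0.0004 -0.1041  0.0182]
    1 [0.0273, 0.01, 0.0329] [[-45, 44, 40, 24, 128, -49]]
    2 [0.0308, 0.0095, 0.0299] [[-42, 34, 52, 21, 120, -48]]
    3 [0.0339, 0.0089, 0.0265] [[-38, 26, 62, 17, 113, -45]]
    4 [0.0366, 0.0083, 0.0228] [[-33, 19, 70, 14, 107, -41]]
    5 [0.0389, 0.0076, 0.0189] [[-27, 13, 77, 11, 101, -35]]
    6 [0.0408, 0.0069, 0.0147] [[-21, 8, 82, 7, 97, -29]]
    7 [0.0422, 0.0061, 0.0104] [[-13, 5, 85, 2, 93, -21]]
    8 [0.0432, 0.0054, 0.006] [[-6, 3, 88, -4, 91, -12]]
    9 [0.0437, 0.0046, 0.0014] [[3, 4, 88, -9, 90, -3]]
    10 [0.0437, 0.0038, -0.0031] [[10, 6, 87, -15, 91, 6]]
    11 [0.0432, 0.003, -0.0076] [[18, 9, 85, -20, 93, 14]]
    12 [0.0422, 0.0022, -0.0121] [[25, 14, 81, -24, 97, 21]]
    13 [0.0407, 0.0014, -0.0164] [[31, 21, 75, -28, 101, 27]]
    14 [0.0388, 0.0007, -0.0205] [[36, 28, 69, -32, 106, 32]]
    15 [0.0365, -0.0, -0.0245] [[40, 36, 60, -36, 112, 35]]
```

Request:
servo_tool:
  angular:
    - [0,-0.104,0.018]
    - [0,-0.104,0.018]
    - [0,-0.104,0.018]
    - [0,-0.104,0.018]
    - [0,-0.104,0.018]
  travel:
    - [0.02,0.01,0.024]
    - [0.028,0.0095,0.027]
    - [0.034,0.009,0.026]
    - [0.037,0.008,0.023]
    - [0.039,0.0075,0.019]
  grip: [0.03,0.03,0.03,0.03,0.03]

```text
time_s: 18.75
eef_pos: [0.5099, -0.1759, 0.1774]
ee_rot: [[-0.151, 0.985, -0.081], [0.952, 0.167, 0.256], [0.266, -0.038, -0.963]]
contact_force: [0.5, 0.6, 0.2]
gripper_width: 0.0496
```

Request:
servo_tool:
  angular:
    - [0,-0.104,0.018]
    - [0,-0.104,0.018]
    - [0,-0.104,0.018]
    - [0,-0.104,0.018]
    - [0,0,0]
  travel:
    - [0.041,0.007,0.015]
    - [0.042,0.006,0.01]
    - [0.043,0.005,0.006]
    - [0.044,0.005,0.001]
    - [0,0,0]
  grip: [0.03,0.03,0.03,0.03,0.03]

```text
time_s: 19.25
eef_pos: [0.5069, 0.0065, 0.1635]
ee_rot: [[-0.115, 0.993, -0.028], [0.983, 0.11, -0.148], [-0.144, -0.044, -0.989]]
contact_force: [-1.2, -0.3, -0.1]
gripper_width: 0.0496
```

```bash
python3 - <<'E'
from h import *
R=Rm(270,45,0); g=(.50,.29,.12)
plan(tcp(g,R),R)
E
```

```text
t 19.25 q [ 1.2  3.6 87.8 -8.5 90.4 -5.2] p [0.5069 0.0065 0.1635] F [-1.2 -0.3 -0.1] M [ 0.02 -0.06 -0.01] w 0.0496
 x [-0.1154  0.9828 -0.1442] y [ 0.9929  0.11   -0.0445] z [-0.0278 -0.1484 -0.9885]
n 7 rotvec/row [ 0.0014 -0.091   0.0172]
    1 [0.0392, 0.0036, 0.0023] [[8, 5, 88, -13, 90, 3]]
    2 [0.0393, 0.003, -0.0012] [[15, 8, 86, -18, 91, 11]]
    3 [0.0391, 0.0023, -0.0048] [[21, 12, 84, -22, 93, 18]]
    4 [0.0385, 0.0016, -0.0084] [[27, 17, 80, -26, 97, 24]]
    5 [0.0376, 0.0009, -0.0118] [[32, 23, 75, -29, 100, 30]]
    6 [0.0364, 0.0003, -0.0152] [[37, 30, 69, -32, 105, 34]]
    7 [0.0349, -0.0004, -0.0184] [[40, 37, 61, -35, 110, 37]]
```

Request:
servo_tool:
  angular:
    - [0,-0.091,0.017]
    - [0,-0.091,0.017]
    - [0,-0.091,0.017]
    - [0,-0.091,0.017]
    - [0,-0.091,0.017]
  travel:
    - [0.039,0.0035,0.002]
    - [0.039,0.003,-0.001]
    - [0.039,0.0025,-0.005]
    - [0.0385,0.0015,-0.0085]
    - [0.0375,0.001,-0.012]
  grip: [0.03,0.03,0.03,0.03,0.03]

```text
time_s: 19.75
eef_pos: [0.5052, 0.1917, 0.1241]
ee_rot: [[-0.021, 1.0, 0.0], [0.823, 0.018, -0.568], [-0.568, -0.012, -0.823]]
contact_force: [1.5, -0.3, -0.4]
gripper_width: 0.0495
```

Request:
servo_tool:
  angular:
    - [0,-0.091,0.017]
    - [0,-0.091,0.017]
    - [0,0,0]
    - [0,0,0]
  travel:
    - [0.036,0,-0.015]
    - [0.035,0,-0.018]
    - [0,0,0]
    - [0,0,0]
  grip: [0.03,0.03,0.03,0.03]

```text
time_s: 20.15
eef_pos: [0.5037, 0.2672, 0.1049]
ee_rot: [[0.007, 1.0, -0.001], [0.707, -0.006, -0.707], [-0.707, 0.004, -0.707]]
contact_force: [0.2, -0.5, 0.3]
gripper_width: 0.0495
```

```bash
python3 - <<'E'
from h import *
R=Rm(270,45,0); g=(.50,.29,.032)
plan(tcp(g,R),R,steps=4)
im=cap('scene','scene10.png'); cv2.imwrite('pics/z11.png',cv2.resize(cv2.cvtColor(im,4)[230:430,300:500],None,fx=3,fy=3,interpolation=cv2.INTER_CUBIC))
E
```

```text
t 20.15 q [ 39.6  37.   62.2 -35.2 109.4  36.8] p [0.5037 0.2672 0.1049] F [ 0.2 -0.5  0.3] M [0.42 0.   0.01] w 0.0495
 x [ 0.0072  0.7069 -0.7073] y [ 1.     -0.006   0.0042] z [-0.0013 -0.7073 -0.7069]
n 4 rotvec/row [-0.0003  0.0001 -0.0018]
    1 [0.0169, -0.001, 0.0136] [[40, 39, 63, -35, 108, 38]]
    2 [0.0169, -0.001, 0.0136] [[40, 40, 63, -34, 106, 39]]
    3 [0.0169, -0.001, 0.0136] [[40, 42, 63, -34, 105, 40]]
    4 [0.0169, -0.001, 0.0136] [[40, 44, 63, -34, 104, 41]]
```

View pics/z11.png

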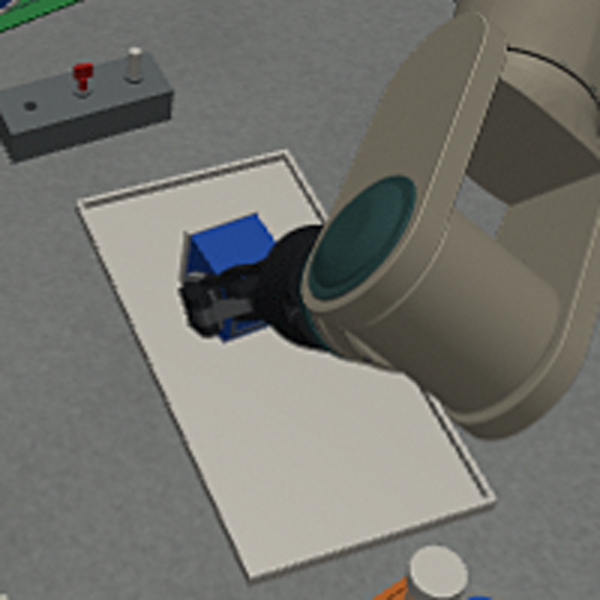

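The cup hangs on its side with its white lip towards -y, as planned, over the tray at zoom (235,275). Lowering.

Request:
servo_tool:
  angular:
    - [0,0,0]
    - [0,0,0]
    - [0,0,0]
    - [0,0,0]
    - [0,0,0]
  travel:
    - [0.016,0,0.0135]
    - [0.017,0,0.0135]
    - [0.017,0,0.0135]
    - [0.017,0,0.014]
    - [0,0,0]
  grip: [0.03,0.03,0.03,0.03,0.03]

```text
time_s: 20.7
eef_pos: [0.5039, 0.2736, 0.0182]
ee_rot: [[0.009, 1.0, -0.004], [0.707, -0.009, -0.708], [-0.708, 0.003, -0.707]]
contact_force: [-0.4, 0.0, -0.9]
gripper_width: 0.0495
```

Request:
servo_tool:
  angular:
    - [0,0,0]
    - [0,0,0]
    - [0,0,0]
    - [0,0,0]
  travel:
    - [0.0007,0,0.0007]
    - [0,0,0]
    - [0,0,0]
    - [0,0,0]
  grip: [0.03,0.03,0.03,0.03]

```text
time_s: 21.1
eef_pos: [0.5051, 0.2758, 0.0202]
ee_rot: [[0.01, 1.0, 0.001], [0.708, -0.007, -0.706], [-0.706, 0.008, -0.708]]
contact_force: [1.0, -0.1, -1.5]
gripper_width: 0.0496
```

```bash
python3 - <<'E'
from h import *
st()
E
```

```text
t 21.1 q [ 40.1  44.   62.3 -33.8 103.7  41.5] p [0.5051 0.2758 0.0202] F [ 1.  -0.1 -1.5] M [ 0.4  -0.   -0.05] w 0.0496
 x [ 0.0105  0.7083 -0.7058] y [ 0.9999 -0.0068  0.0081] z [ 0.0009 -0.7058 -0.7084]
```

Request:
servo_tool:
  angular:
    - [0,0,0]
    - [0,0,0]
    - [0,0,0]
    - [0,0,0]
    - [0,0,0]
  travel:
    - [0.002,0,0.002]
    - [0,0,0]
    - [0,0,0]
    - [0,0,0]
    - [0,0,0]
  grip: [0.03,0.03,0.03,0.03,0.03]

```text
time_s: 21.6
eef_pos: [0.5049, 0.2758, 0.0165]
ee_rot: [[0.01, 1.0, 0.0], [0.708, -0.006, -0.707], [-0.707, 0.007, -0.708]]
contact_force: [0.7, 1.8, 2.3]
gripper_width: 0.0496
```

```bash
python3 - <<'E'
from h import *
st()
E
```

```text
t 21.6 q [ 40.1  44.3  62.4 -33.8 103.5  41.7] p [0.5049 0.2758 0.0165] F [0.7 1.8 2.3] M [ 0.26 -0.06  0.06] w 0.0496
 x [ 0.0096  0.7076 -0.7066] y [ 1.     -0.0065  0.0071] z [ 0.0004 -0.7066 -0.7076]
```

Contact with the floor is about 2 N. Releasing and going straight up.

Request:
servo_tool:
  angular:
    - [0,0,0]
    - [0,0,0]
    - [0,0,0]
    - [0,0,0]
  travel:
    - [0,0,0]
    - [0,0,0]
    - [0,0,0]
    - [0,0,0]
  grip: [0.06,0.07,0.085,0.085]

```text
time_s: 22.0
eef_pos: [0.5046, 0.2756, 0.0162]
ee_rot: [[0.009, 1.0, -0.0], [0.707, -0.007, -0.707], [-0.707, 0.006, -0.707]]
contact_force: [-0.0, -0.3, 0.0]
gripper_width: 0.0848
```

Request:
servo_tool:
  angular:
    - [0,0,0]
    - [0,0,0]
    - [0,0,0]
    - [0,0.1,0]
    - [0,0.12,0]
  travel:
    - [-0.02,0,-0.02]
    - [-0.03,0,-0.03]
    - [-0.03,0,-0.03]
    - [-0.01,0,-0.01]
    - [0,0,0]
  grip: [0.085,0.085,0.085,0.085,0.085]

```text
time_s: 22.5
eef_pos: [0.5046, 0.2771, 0.1464]
ee_rot: [[0.01, 1.0, 0.006], [0.848, -0.005, -0.53], [-0.529, 0.011, -0.848]]
contact_force: [1.2, -0.3, 0.2]
gripper_width: 0.0852
```

```bash
python3 - <<'E'
from h import *
R=Rm(90,45,180); g=(.505,.2875,.12)
plan(tcp(g,R),R)
im=cap('scene','scene11.png'); cv2.imwrite('pics/z12.png',cv2.resize(cv2.cvtColor(im,4)[230:430,300:500],None,fx=3,fy=3,interpolation=cv2.INTER_CUBIC))
E
```

```text
t 22.5 q [ 37.   28.4  64.7 -26.3 105.5  34.6] p [0.5046 0.2771 0.1464] F [ 1.2 -0.3  0.2] M [0.25 0.02 0.02] w 0.0852
 x [ 0.0102  0.8483 -0.5295] y [ 0.9999 -0.0053  0.0108] z [ 0.0064 -0.5295 -0.8483]
n 10 rotvec/row [ 0.0012  0.1343 -0.0004]
    1 [0.0041, -0.0, 0.0021] [[35, 25, 68, -20, 101, 34]]
    2 [0.0038, -0.0, 0.0027] [[32, 21, 71, -14, 96, 32]]
    3 [0.0034, -0.0, 0.0031] [[30, 18, 75, -8, 91, 30]]
    4 [0.003, 0.0, 0.0036] [[27, 15, 78, -1, 87, 27]]
    5 [0.0025, 0.0, 0.0039] [[23, 13, 82, 6, 83, 23]]
    6 [0.0019, 0.0, 0.0042] [[20, 11, 85, 14, 79, 18]]
    7 [0.0013, 0.0, 0.0044] [[17, 10, 88, 22, 76, 13]]
    8 [0.0007, 0.0, 0.0046] [[13, 10, 91, 30, 74, 6]]
    9 [0.0001, 0.0, 0.0046] [[10, 10, 93, 39, 73, 0]]
    10 [-0.0005, 0.0, 0.0046] [[7, 12, 95, 47, 73, -7]]
```

View pics/z12.png

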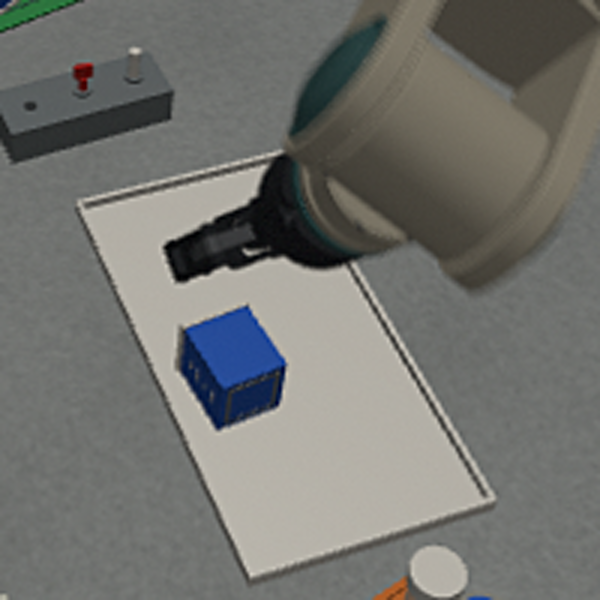

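The cup lies on its side at zoom (235,365), base towards +y. I'll pitch the hand over to the other side.

Request:
servo_tool:
  angular:
    - [0,0.134,0]
    - [0,0.134,0]
    - [0,0.134,0]
    - [0,0.134,0]
    - [0,0.134,0]
  travel:
    - [0.004,0,0.001]
    - [0.004,0,0.001]
    - [0.003,0,0.002]
    - [0.003,0,0.002]
    - [0.003,0,0.002]
  grip: [0.085,0.085,0.085,0.085,0.085]

```text
time_s: 23.05
eef_pos: [0.504, 0.2895, 0.1306]
ee_rot: [[0.006, 1.0, 0.007], [0.994, -0.006, 0.108], [0.108, 0.007, -0.994]]
contact_force: [0.2, -0.1, -0.7]
gripper_width: 0.085
```

Request:
servo_tool:
  angular:
    - [0,0.134,0]
    - [0,0.134,0]
    - [0,0.134,0]
    - [0,0.134,0]
    - [0,0.134,0]
  travel:
    - [0.002,0,0.003]
    - [0.001,0,0.003]
    - [0,0,0.003]
    - [0,0,0.003]
    - [0,0,0.003]
  grip: [0.085,0.085,0.085,0.085,0.085]

```text
time_s: 23.55
eef_pos: [0.5041, 0.2975, 0.1172]
ee_rot: [[-0.0, 1.0, 0.009], [0.712, -0.006, 0.703], [0.703, 0.007, -0.712]]
contact_force: [-1.0, -0.9, -0.7]
gripper_width: 0.0853
```

Request:
servo_tool:
  angular:
    - [0,0,0]
    - [0,0,0]
  travel:
    - [0,0,0]
    - [0,0,0]
  grip: [0.085,0.085]

```text
time_s: 23.75
eef_pos: [0.5039, 0.2974, 0.1165]
ee_rot: [[0.001, 1.0, 0.007], [0.717, -0.006, 0.697], [0.697, 0.004, -0.717]]
contact_force: [0.6, -0.2, 0.5]
gripper_width: 0.0849
```

```bash
python3 - <<'E'
from h import *
R=Rm(90,45,180); g=(.505,.2875,.032)
plan(tcp(g,R),R,steps=4)
E
```

```text
t 23.75 q [ 7.4 10.1 95.6 46.1 73.3 -5.9] p [0.5039 0.2974 0.1165] F [ 0.6 -0.2  0.5] M [-0.3 -0.1  0. ] w 0.0849
 x [0.0015 0.7172 0.6968] y [ 1.     -0.0063  0.0043] z [ 0.0075  0.6968 -0.7172]
n 4 rotvec/row [ 0.0019  0.0036 -0.0004]
    1 [-0.0164, 0.0002, 0.0182] [[7, 12, 96, 47, 71, -8]]
    2 [-0.0165, 0.0002, 0.0181] [[7, 15, 97, 48, 70, -11]]
    3 [-0.0166, 0.0002, 0.0181] [[7, 17, 97, 49, 68, -13]]
    4 [-0.0166, 0.0002, 0.018] [[7, 20, 97, 50, 66, -15]]
```

Request:
servo_tool:
  angular:
    - [0.002,0.004,0]
    - [0.002,0.004,0]
    - [0.002,0.004,0]
    - [0.002,0.003,0]
    - [0,0,0]
  travel:
    - [-0.0165,0,0.018]
    - [-0.0165,0,0.018]
    - [-0.0165,0,0.018]
    - [-0.0165,0,0.018]
    - [0,0,0]
  grip: [0.085,0.085,0.085,0.085,0.085]

```text
time_s: 24.25
eef_pos: [0.5027, 0.3024, 0.0172]
ee_rot: [[0.001, 1.0, -0.004], [0.706, 0.002, 0.708], [0.708, -0.004, -0.706]]
contact_force: [-0.1, -0.1, 0.6]
gripper_width: 0.085
```

Request:
servo_tool:
  angular:
    - [0,0,0]
    - [0,0,0]
    - [0,0,0]
    - [0,0,0]
    - [0,0,0]
  travel:
    - [0,0,0]
    - [0,0,0]
    - [0,0,0]
    - [0,0,0]
    - [0,0,0]
  grip: [0.07,0.05,0.04,0.03,0.03]

```text
time_s: 24.75
eef_pos: [0.5057, 0.3021, 0.022]
ee_rot: [[-0.002, 1.0, 0.003], [0.703, -0.001, 0.712], [0.712, 0.004, -0.703]]
contact_force: [-1.0, -1.1, 6.9]
gripper_width: 0.0496
```

```bash
python3 - <<'E'
from h import *
st()
im=cap('scene','scene12.png'); cv2.imwrite('pics/z13.png',cv2.resize(cv2.cvtColor(im,4)[230:430,300:500],None,fx=3,fy=3,interpolation=cv2.INTER_CUBIC))
E
```

```text
t 24.75 q [  7.4  19.8  97.1  50.4  66.3 -15.4] p [0.5057 0.3021 0.022 ] F [-1.  -1.1  6.9] M [0.18 0.21 0.08] w 0.0496
 x [-0.0022  0.7027  0.7115] y [ 1.     -0.0009  0.0039] z [ 0.0034  0.7115 -0.7027]
```

View pics/z13.png

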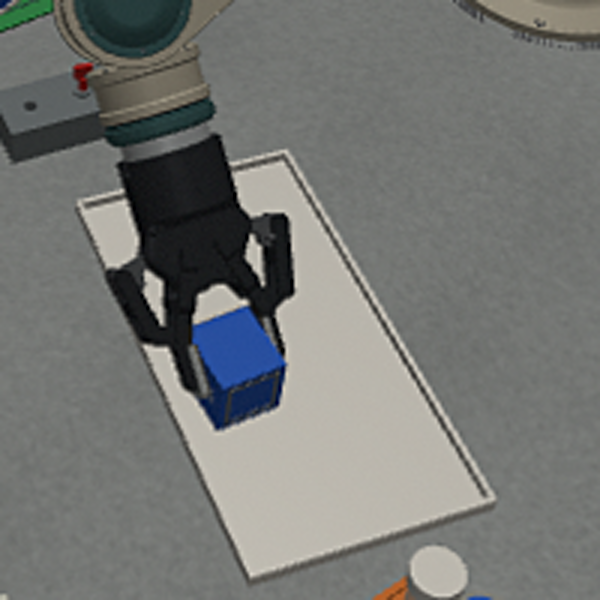

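Cup re-gripped from the mouth side. Lifting, then pitching 90° to get it mouth up.

Request:
servo_tool:
  angular:
    - [0,0,0]
    - [0,0,0]
    - [0,0,0]
    - [0,0,0]
    - [0,0,0]
  travel:
    - [0.015,0,-0.015]
    - [0.025,0,-0.025]
    - [0.025,0,-0.025]
    - [0.02,0,-0.02]
    - [0,0,0]
  grip: [0.03,0.03,0.03,0.03,0.03]

```text
time_s: 25.3
eef_pos: [0.5067, 0.3014, 0.1457]
ee_rot: [[-0.006, 1.0, 0.008], [0.703, -0.001, 0.711], [0.711, 0.01, -0.703]]
contact_force: [-1.0, 0.1, -0.5]
gripper_width: 0.0497
```

```bash
python3 - <<'E'
from h import *
R=Rm(270,45,0)
plan((.42,.1425,.12),R)
E
```

```text
t 25.3 q [ 7.3  8.6 94.1 46.7 75.5 -4.4] p [0.5067 0.3014 0.1457] F [-1.   0.1 -0.5] M [-0.44 -0.02 -0.01] w 0.0497
 x [-0.0063  0.7028  0.7114] y [ 0.9999 -0.0013  0.0102] z [ 0.0081  0.7114 -0.7027]
n 12 rotvec/row [ 0.0009 -0.1314 -0.0001]
    1 [-0.0108, -0.0072, -0.008] [[9, 6, 94, 39, 76, 1]]
    2 [-0.0117, -0.0072, -0.0065] [[11, 5, 93, 30, 77, 5]]
    3 [-0.0125, -0.0072, -0.0049] [[13, 4, 92, 22, 79, 10]]
    4 [-0.013, -0.0072, -0.0032] [[16, 3, 92, 15, 80, 14]]
    5 [-0.0133, -0.0072, -0.0015] [[19, 3, 91, 7, 83, 18]]
    6 [-0.0134, -0.0073, 0.0003] [[21, 4, 91, 0, 85, 21]]
    7 [-0.0132, -0.0073, 0.0021] [[24, 5, 90, -7, 88, 25]]
    8 [-0.0128, -0.0073, 0.0038] [[27, 6, 90, -13, 91, 27]]
    9 [-0.0122, -0.0072, 0.0054] [[29, 8, 90, -20, 93, 30]]
    10 [-0.0114, -0.0072, 0.007] [[31, 10, 90, -25, 96, 32]]
    11 [-0.0104, -0.0072, 0.0084] [[33, 12, 90, -31, 99, 34]]
    12 [-0.0092, -0.0072, 0.0097] [[35, 14, 91, -36, 102, 36]]
```

Request:
servo_tool:
  angular:
    - [0,-0.131,0]
    - [0,-0.131,0]
    - [0,-0.131,0]
    - [0,-0.131,0]
    - [0,-0.131,0]
  travel:
    - [-0.011,-0.007,-0.008]
    - [-0.012,-0.007,-0.0065]
    - [-0.0125,-0.007,-0.005]
    - [-0.013,-0.007,-0.003]
    - [-0.013,-0.007,-0.0015]
  grip: [0.03,0.03,0.03,0.03,0.03]

```text
time_s: 25.8
eef_pos: [0.4694, 0.2339, 0.1296]
ee_rot: [[0.001, 1.0, 0.002], [0.992, -0.002, 0.129], [0.129, 0.002, -0.992]]
contact_force: [0.2, 0.7, -0.5]
gripper_width: 0.05
```

Request:
servo_tool:
  angular:
    - [0,-0.131,0]
    - [0,-0.131,0]
    - [0,-0.131,0]
    - [0,-0.131,0]
    - [0,-0.131,0]
  travel:
    - [-0.0135,-0.007,0]
    - [-0.013,-0.007,0.002]
    - [-0.013,-0.007,0.004]
    - [-0.012,-0.007,0.0055]
    - [-0.0115,-0.007,0.007]
  grip: [0.03,0.03,0.03,0.03,0.03]

```text
time_s: 26.3
eef_pos: [0.4343, 0.1685, 0.119]
ee_rot: [[0.001, 1.0, 0.002], [0.865, -0.0, -0.501], [-0.501, 0.002, -0.865]]
contact_force: [-0.3, -0.3, -1.5]
gripper_width: 0.0498
```

Request:
servo_tool:
  angular:
    - [0,-0.131,0]
    - [0,-0.131,0]
    - [0,0,0]
    - [0,0,0]
  travel:
    - [-0.0105,-0.007,0.0085]
    - [-0.009,-0.007,0.0095]
    - [0,0,0]
    - [0,0,0]
  grip: [0.03,0.03,0.03,0.03]

```text
time_s: 26.7
eef_pos: [0.4204, 0.1429, 0.1139]
ee_rot: [[0.0, 1.0, -0.0], [0.711, -0.0, -0.703], [-0.703, -0.0, -0.711]]
contact_force: [-0.5, -0.1, -0.5]
gripper_width: 0.0494
```

```bash
python3 - <<'E'
from h import *
R=Rm(270,45,0)
plan((.42,.1425,.022),R,steps=5)
im=cap('scene','scene13.png'); cv2.imwrite('pics/z14.png',cv2.resize(cv2.cvtColor(im,4)[230:430,300:500],None,fx=3,fy=3,interpolation=cv2.INTER_CUBIC))
E
```

```text
t 26.7 q [ 35.   14.7  90.7 -36.  101.5  36.3] p [0.4204 0.1429 0.1139] F [-0.5 -0.1 -0.5] M [ 0.37 -0.05 -0.  ] w 0.0494
 x [ 0.      0.7114 -0.7028] y [ 1.     -0.0002 -0.0001] z [-0.0002 -0.7028 -0.7114]
n 5 rotvec/row [-0.     -0.0012 -0.    ]
    1 [0.0129, -0.0001, 0.0131] [[35, 16, 91, -36, 100, 38]]
    2 [0.0129, -0.0001, 0.0131] [[35, 18, 92, -36, 98, 39]]
    3 [0.0129, -0.0001, 0.0131] [[35, 19, 92, -36, 97, 40]]
    4 [0.0129, -0.0001, 0.0131] [[35, 21, 92, -35, 95, 41]]
    5 [0.0129, -0.0001, 0.0131] [[35, 23, 93, -35, 93, 42]]
```

View pics/z14.png

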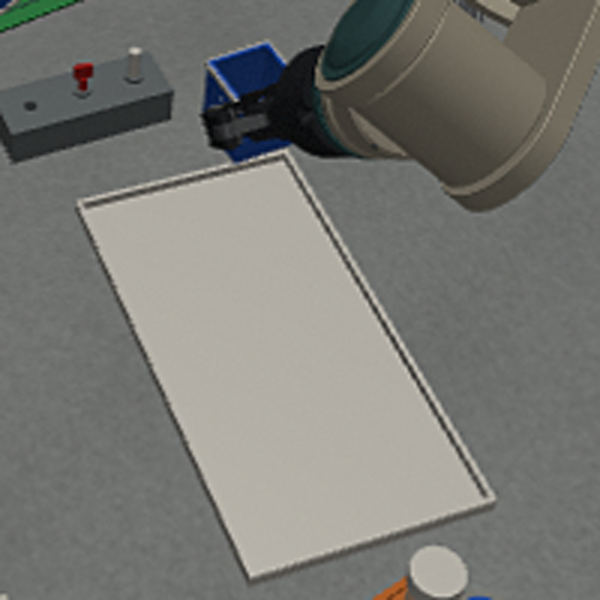

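The cup is mouth up. Lowering it into the tray.

Request:
servo_tool:
  angular:
    - [0,0,0]
    - [0,0,0]
    - [0,0,0]
    - [0,0,0]
    - [0,0,0]
  travel:
    - [0.016,0,0.016]
    - [0.016,0,0.016]
    - [0.016,0,0.016]
    - [0.013,0,0.013]
    - [0.002,0,0.003]
  grip: [0.03,0.03,0.03,0.03,0.03]

```text
time_s: 27.25
eef_pos: [0.4204, 0.1417, 0.0238]
ee_rot: [[0.001, 1.0, -0.002], [0.711, -0.002, -0.704], [-0.704, -0.0, -0.711]]
contact_force: [-0.1, -0.1, -1.5]
gripper_width: 0.0498
```

Request:
servo_tool:
  angular:
    - [0,0,0]
    - [0,0,0]
    - [0,0,0]
  travel:
    - [0,0,0]
    - [0,0,0]
    - [0,0,0]
  grip: [0.03,0.03,0.03]

```text
time_s: 27.55
eef_pos: [0.4212, 0.1426, 0.0259]
ee_rot: [[0.003, 1.0, 0.001], [0.711, -0.001, -0.703], [-0.703, 0.003, -0.711]]
contact_force: [0.0, 0.1, -0.3]
gripper_width: 0.0495
```

```bash
python3 - <<'E'
from h import *
st()
E
```

```text
t 27.55 q [ 35.   22.6  92.5 -35.3  93.6  42.2] p [0.4212 0.1426 0.0259] F [ 0.   0.1 -0.3] M [ 0.4  -0.09  0.03] w 0.0495
 x [ 0.003   0.7108 -0.7034] y [ 1.     -0.0011  0.0031] z [ 0.0014 -0.7034 -0.7108]
```

Request:
servo_tool:
  angular:
    - [0,0,0]
    - [0,0,0]
    - [0,0,0]
    - [0,0,0]
    - [0,0,0]
  travel:
    - [0.002,0,0.002]
    - [0.0015,0,0.0015]
    - [0,0,0]
    - [0,0,0]
    - [0,0,0]
  grip: [0.03,0.03,0.03,0.03,0.03]

```text
time_s: 28.05
eef_pos: [0.4207, 0.1423, 0.0201]
ee_rot: [[0.002, 1.0, 0.0], [0.71, -0.001, -0.705], [-0.705, 0.001, -0.71]]
contact_force: [-0.5, 0.6, 4.2]
gripper_width: 0.0495
```

```bash
python3 - <<'E'
from h import *
st()
E
```

```text
t 28.05 q [ 35.   23.2  92.6 -35.3  93.1  42.5] p [0.4207 0.1423 0.0201] F [-0.5  0.6  4.2] M [ 0.11  0.11 -0.02] w 0.0495
 x [ 0.0016  0.7097 -0.7045] y [ 1.     -0.0009  0.0014] z [ 0.0004 -0.7045 -0.7097]
```

The cup is on the floor of the tray. Releasing and going up, pitching back as I go.

Request:
servo_tool:
  angular:
    - [0,0,0]
    - [0,0,0]
    - [0,0,0]
    - [0,0,0]
  travel:
    - [0,0,0]
    - [0,0,0]
    - [0,0,0]
    - [0,0,0]
  grip: [0.06,0.07,0.085,0.085]

```text
time_s: 28.45
eef_pos: [0.4204, 0.1421, 0.0196]
ee_rot: [[0.001, 1.0, -0.0], [0.71, -0.001, -0.705], [-0.705, 0.001, -0.71]]
contact_force: [0.4, -0.2, 0.0]
gripper_width: 0.0852
```

Request:
servo_tool:
  angular:
    - [0,0,0]
    - [0,0,0]
    - [0,0,0]
    - [0,0,0]
    - [0,0.12,0]
  travel:
    - [-0.02,0,-0.02]
    - [-0.03,0,-0.03]
    - [-0.035,0,-0.035]
    - [-0.035,0,-0.035]
    - [-0.02,0,-0.02]
  grip: [0.085,0.085,0.085,0.085,0.085]

```text
time_s: 28.95
eef_pos: [0.4202, 0.1425, 0.2196]
ee_rot: [[-0.0, 1.0, 0.002], [0.79, 0.001, -0.613], [-0.613, 0.001, -0.79]]
contact_force: [1.3, -0.1, -0.4]
gripper_width: 0.0848
```

```bash
python3 - <<'E'
from h import *
im=cap('scene','scene14.png'); t=cap('top','top14.png'); cups(t)
R=Rm(110.5,45,180); g=(.4880,-.2922,.125)
plan(tcp(g,R),R)
E
```

```text
cup [421.  149.9] [46.2 45.8] ang 0.3
cup [ 486.6 -168.6] [49.1 49.3] ang 22.6
cup [ 487.8 -292.1] [49.6 48.6] ang 20.6
t 29.05 q [ 32.6   4.4  86.2 -32.9 108.2  27.7] p [0.4222 0.1419 0.2242] F [ 0.6  1.2 -0.1] M [ 0.29 -0.01  0.02] w 0.085
 x [ 0.0094  0.7943 -0.6074] y [ 0.9999 -0.0022  0.0125] z [ 0.0086 -0.6075 -0.7943]
n 11 rotvec/row [ 0.0036  0.1294 -0.0355]
    1 [-0.0242, 0.0055, 0.0315] [[25, -1, 91, -28, 103, 21]]
    2 [-0.0282, 0.0047, 0.028] [[17, -5, 94, -22, 98, 12]]
    3 [-0.0317, 0.0037, 0.0241] [[8, -7, 96, -15, 95, 2]]
    4 [-0.0347, 0.0026, 0.0198] [[-1, -7, 96, -8, 93, -9]]
    5 [-0.037, 0.0014, 0.0152] [[-10, -5, 95, -1, 93, -19]]
    6 [-0.0387, 0.0001, 0.0103] [[-18, 0, 92, 5, 95, -29]]
    7 [-0.0397, -0.0013, 0.0052] [[-25, 6, 87, 10, 99, -38]]
    8 [-0.04, -0.0027, 0.0] [[-31, 14, 81, 14, 103, -45]]
    9 [-0.0395, -0.0041, -0.0051] [[-36, 23, 73, 17, 109, -51]]
    10 [-0.0384, -0.0055, -0.0101] [[-40, 32, 64, 20, 116, -55]]
    11 [-0.0365, -0.0069, -0.015] [[-43, 43, 53, 22, 124, -58]]
```

View pics/scene14.png

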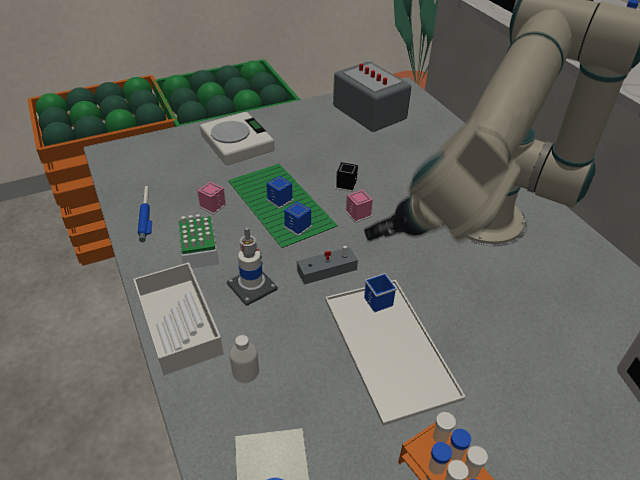

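View pics/top14.png

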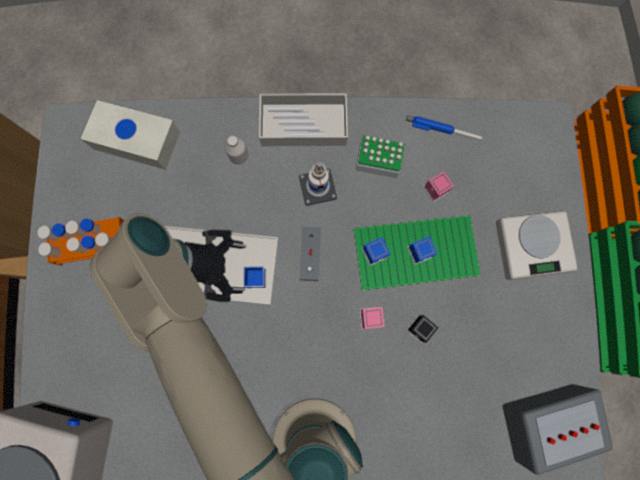

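The first cup stands mouth up in the tray at about (0.421, 0.150), and the other two have not moved. Next is cup 2.

Request:
servo_tool:
  angular:
    - [0.004,0.129,-0.035]
    - [0.004,0.129,-0.035]
    - [0.004,0.129,-0.035]
    - [0.004,0.129,-0.035]
    - [0.004,0.129,-0.035]
  travel:
    - [-0.024,0.0055,0.0315]
    - [-0.028,0.0045,0.028]
    - [-0.032,0.0035,0.024]
    - [-0.035,0.0025,0.02]
    - [-0.037,0.0015,0.015]
  grip: [0.085,0.085,0.085,0.085,0.085]

```text
time_s: 29.55
eef_pos: [0.447, -0.0521, 0.1683]
ee_rot: [[-0.156, 0.985, -0.07], [0.988, 0.156, -0.016], [-0.005, -0.071, -0.997]]
contact_force: [1.1, 0.9, -0.5]
gripper_width: 0.0851
```

Request:
servo_tool:
  angular:
    - [0.004,0.129,-0.035]
    - [0.004,0.129,-0.035]
    - [0.004,0.129,-0.035]
    - [0,0,0]
  travel:
    - [-0.039,0,0.01]
    - [-0.04,-0.001,0.005]
    - [-0.04,-0.003,0]
    - [0,0,0]
  grip: [0.085,0.085,0.085,0.085]

```text
time_s: 29.95
eef_pos: [0.4606, -0.1719, 0.1314]
ee_rot: [[-0.201, 0.965, -0.165], [0.9, 0.249, 0.357], [0.386, -0.077, -0.919]]
contact_force: [0.3, 1.0, -0.7]
gripper_width: 0.0847
```

```bash
python3 - <<'E'
from h import *
R=Rm(110.5,45,180); g=(.4879,-.2921,.115)
plan(tcp(g,R),R)
E
```

```text
t 29.95 q [-31.9  15.1  81.   12.8 103.3 -44.6] p [ 0.4606 -0.1719  0.1314] F [ 0.3  1.  -0.7] M [-0.22 -0.05 -0.  ] w 0.0847
 x [-0.2013  0.9004  0.3857] y [ 0.9655  0.2488 -0.0769] z [-0.1653  0.3569 -0.9194]
n 3 rotvec/row [-0.0017  0.1278 -0.0438]
    1 [-0.0377, -0.0009, -0.0049] [[-36, 24, 73, 16, 109, -51]]
    2 [-0.0366, -0.0025, -0.0097] [[-40, 33, 64, 19, 115, -55]]
    3 [-0.035, -0.0041, -0.0143] [[-43, 43, 54, 22, 123, -58]]
```

Request:
servo_tool:
  angular:
    - [0,0.128,-0.044]
    - [0,0.128,-0.044]
    - [0,0.128,-0.044]
    - [0,0,0]
    - [0,0,0]
  travel:
    - [-0.038,-0.001,-0.005]
    - [-0.0365,-0.0025,-0.01]
    - [-0.035,-0.004,-0.014]
    - [0,0,0]
    - [0,0,0]
  grip: [0.085,0.085,0.085,0.085,0.085]

```text
time_s: 30.45
eef_pos: [0.4863, -0.2745, 0.1058]
ee_rot: [[-0.256, 0.933, -0.253], [0.663, 0.36, 0.657], [0.704, 0.0, -0.711]]
contact_force: [0.4, 0.5, 0.3]
gripper_width: 0.085
```

```bash
python3 - <<'E'
from h import *
R=Rm(110.5,45,180); g=(.4879,-.2921,.036)
plan(tcp(g,R),R,steps=5)
im=cap('scene','scene15.png'); cv2.imwrite('pics/z15.png',cv2.resize(cv2.cvtColor(im,4)[110:270,190:390],None,fx=4,fy=3.5,interpolation=cv2.INTER_CUBIC))
E
```

```text
t 30.45 q [-42.4  42.7  53.7  22.1 123.1 -58. ] p [ 0.4863 -0.2745  0.1058] F [0.4 0.5 0.3] M [-0.31 -0.15 -0.01] w 0.085
 x [-0.2562  0.6628  0.7036] y [0.9329 0.3602 0.0005] z [-0.2531  0.6565 -0.7106]
n 5 rotvec/row [-0.0014  0.001   0.0016]
    1 [-0.0122, -0.0009, 0.0113] [[-43, 44, 54, 22, 122, -59]]
    2 [-0.0122, -0.0009, 0.0113] [[-43, 45, 55, 21, 120, -59]]
    3 [-0.0122, -0.0009, 0.0113] [[-43, 46, 55, 21, 119, -60]]
    4 [-0.0123, -0.0009, 0.0113] [[-43, 47, 55, 21, 118, -60]]
    5 [-0.0123, -0.0009, 0.0113] [[-43, 48, 55, 21, 117, -61]]
```

View pics/z15.png

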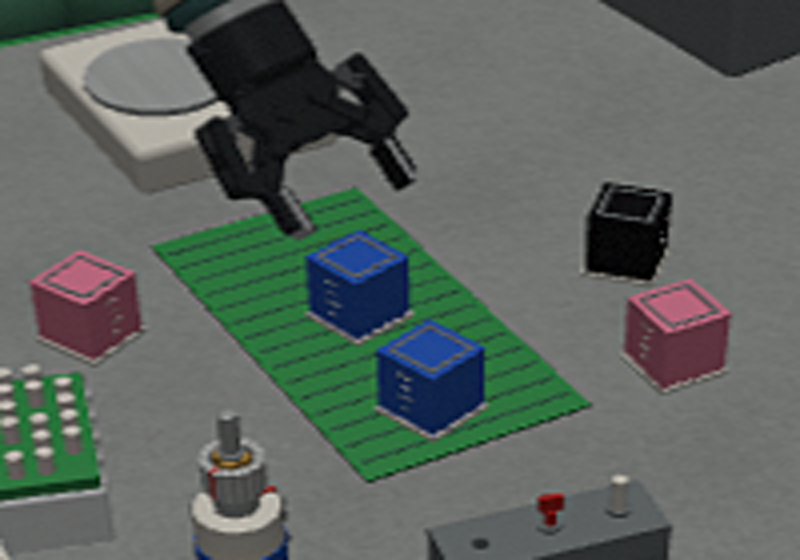

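Aligned above and behind cup 2, at zoom (357,285). Going down and gripping.

Request:
servo_tool:
  angular:
    - [-0.001,0.001,0.002]
    - [-0.001,0.001,0.002]
    - [-0.001,0.001,0.002]
    - [0,0,0]
    - [0,0,0]
  travel:
    - [-0.012,-0.001,0.0115]
    - [-0.0125,-0.001,0.0115]
    - [-0.0125,-0.001,0.0115]
    - [-0.0125,-0.001,0.0115]
    - [-0.012,-0.0005,0.011]
  grip: [0.085,0.085,0.085,0.085,0.085]

```text
time_s: 31.0
eef_pos: [0.4844, -0.2797, 0.0255]
ee_rot: [[-0.256, 0.935, -0.247], [0.666, 0.356, 0.656], [0.701, 0.003, -0.713]]
contact_force: [0.1, 0.2, -1.0]
gripper_width: 0.0852
```

Request:
servo_tool:
  angular:
    - [0,0,0]
    - [0,0,0]
    - [0,0,0]
    - [0,0,0]
    - [0,0,0]
  travel:
    - [0,0,0]
    - [0,0,0]
    - [0,0,0]
    - [0,0,0]
    - [0,0,0]
  grip: [0.085,0.07,0.05,0.04,0.03]

```text
time_s: 31.5
eef_pos: [0.4851, -0.2804, 0.0279]
ee_rot: [[-0.257, 0.935, -0.246], [0.667, 0.356, 0.655], [0.699, 0.004, -0.715]]
contact_force: [1.2, -1.8, 3.9]
gripper_width: 0.0499
```

```bash
cat >> h.py <<'E'
def off(c):
    o=manip.observe(); d=np.array(o['ee_rot']).T@(np.array(c)-o['eef_pos']); print('cup centre in tool',np.round(d,4)); return d
E
python3 - <<'E'
from h import *
st(); off((.4879,-.2921,.034))
E
```

```text
t 31.5 q [-42.9  47.9  55.   20.5 116.7 -61.2] p [ 0.4851 -0.2804  0.0279] F [ 1.2 -1.8  3.9] M [-0.23 -0.07  0.02] w 0.0499
 x [-0.2569  0.667   0.6994] y [0.9347 0.3555 0.0042] z [-0.2458  0.6548 -0.7148]
cup centre in tool [-0.0042 -0.0015 -0.0127]
```

Request:
servo_tool:
  angular:
    - [0,0,0]
    - [0,0,0]
    - [0,0,0]
    - [0,0,0]
    - [0,0,0]
  travel:
    - [0.015,0,-0.015]
    - [0.025,0,-0.025]
    - [0.03,0,-0.03]
    - [0.03,0,-0.03]
    - [0.015,0,-0.015]
  grip: [0.03,0.03,0.03,0.03,0.03]

```text
time_s: 32.0
eef_pos: [0.4841, -0.2792, 0.1956]
ee_rot: [[-0.26, 0.934, -0.243], [0.669, 0.356, 0.652], [0.696, 0.007, -0.718]]
contact_force: [0.2, 0.1, -0.8]
gripper_width: 0.0498
```

```bash
python3 - <<'E'
from h import *
R=Rm(270,44.5,0); print('lay tcp',np.array([.5,.29,.0305])-R@[-.0042,0,-.0127])
plan((.5,.277,.14),R)
E
```

```text
lay tcp [0.5        0.28388554 0.0186028 ]
t 32.0 q [-42.8  38.4  49.3  24.3 130.6 -54.3] p [ 0.4841 -0.2792  0.1956] F [ 0.2  0.1 -0.8] M [-0.34 -0.12 -0.01] w 0.0498
 x [-0.2601  0.6694  0.6959] y [0.9344 0.3562 0.0067] z [-0.2434  0.652  -0.7181]
n 13 rotvec/row [ 0.0009 -0.1189  0.0311]
    1 [0.0253, 0.0164, 0.0307] [[-39, 30, 59, 21, 122, -52]]
    2 [0.0293, 0.0155, 0.0274] [[-35, 22, 68, 18, 115, -48]]
    3 [0.0328, 0.0146, 0.0237] [[-29, 15, 75, 15, 108, -43]]
    4 [0.0358, 0.0135, 0.0196] [[-23, 10, 81, 11, 103, -36]]
    5 [0.0383, 0.0124, 0.0152] [[-16, 5, 85, 7, 98, -28]]
    6 [0.0402, 0.0112, 0.0105] [[-8, 3, 87, 1, 94, -19]]
    7 [0.0415, 0.0099, 0.0056] [[1, 2, 88, -5, 92, -9]]
    8 [0.0421, 0.0086, 0.0006] [[9, 4, 88, -11, 92, 1]]
    9 [0.0422, 0.0073, -0.0044] [[17, 8, 85, -17, 94, 10]]
    10 [0.0415, 0.006, -0.0094] [[24, 13, 81, -23, 97, 19]]
    11 [0.0403, 0.0047, -0.0143] [[31, 20, 76, -27, 101, 26]]
    12 [0.0384, 0.0035, -0.019] [[36, 27, 69, -32, 107, 31]]
    13 [0.036, 0.0023, -0.0234] [[41, 36, 60, -36, 113, 35]]
```

Request:
servo_tool:
  angular:
    - [0.001,-0.119,0.031]
    - [0.001,-0.119,0.031]
    - [0.001,-0.119,0.031]
    - [0.001,-0.119,0.031]
    - [0.001,-0.119,0.031]
  travel:
    - [0.025,0.0165,0.03]
    - [0.029,0.0155,0.0275]
    - [0.033,0.0145,0.0235]
    - [0.036,0.0135,0.0195]
    - [0.038,0.0125,0.015]
  grip: [0.03,0.03,0.03,0.03,0.03]

```text
time_s: 32.5
eef_pos: [0.49, -0.0643, 0.1717]
ee_rot: [[-0.211, 0.972, -0.103], [0.963, 0.225, 0.15], [0.169, -0.067, -0.983]]
contact_force: [0.8, 0.3, 0.4]
gripper_width: 0.0499
```

Request:
servo_tool:
  angular:
    - [0.001,-0.119,0.031]
    - [0.001,-0.119,0.031]
    - [0.001,-0.119,0.031]
    - [0.001,-0.119,0.031]
    - [0,0,0]
  travel:
    - [0.04,0.011,0.0105]
    - [0.0415,0.01,0.0055]
    - [0.042,0.0085,0.0005]
    - [0.042,0.0075,-0.0045]
    - [0,0,0]
  grip: [0.03,0.03,0.03,0.03,0.03]

```text
time_s: 33.0
eef_pos: [0.4931, 0.1136, 0.1535]
ee_rot: [[-0.133, 0.991, -0.027], [0.943, 0.118, -0.311], [-0.305, -0.067, -0.95]]
contact_force: [0.2, -1.1, -0.4]
gripper_width: 0.0495
```

```bash
python3 - <<'E'
from h import *
R=Rm(270,44.5,0)
plan((.5,.2839,.10),R)
E
```

```text
t 33.0 q [ 17.9   8.   85.4 -16.7  93.7  10.5] p [0.4931 0.1136 0.1535] F [ 0.2 -1.1 -0.4] M [ 0.14  0.05 -0.04] w 0.0495
 x [-0.1329  0.9431 -0.3048] y [ 0.9907  0.118  -0.0671] z [-0.0273 -0.3109 -0.9501]
n 4 rotvec/row [ 0.0013 -0.1197  0.0343]
    1 [0.044, 0.0076, -0.0006] [[25, 14, 82, -22, 96, 19]]
    2 [0.0439, 0.0061, -0.0059] [[31, 21, 76, -27, 99, 27]]
    3 [0.043, 0.0046, -0.0111] [[37, 30, 69, -31, 104, 33]]
    4 [0.0415, 0.0031, -0.0161] [[41, 39, 60, -35, 110, 37]]
```

Request:
servo_tool:
  angular:
    - [0.001,-0.12,0.034]
    - [0.001,-0.12,0.034]
    - [0.001,-0.12,0.034]
    - [0.001,-0.12,0.034]
    - [0,0,0]
  travel:
    - [0.044,0.0075,-0.0005]
    - [0.044,0.006,-0.006]
    - [0.043,0.0045,-0.011]
    - [0.0415,0.003,-0.016]
    - [0,0,0]
  grip: [0.03,0.03,0.03,0.03,0.03]

```text
time_s: 33.5
eef_pos: [0.4991, 0.2788, 0.0873]
ee_rot: [[-0.009, 1.0, -0.015], [0.691, -0.004, -0.723], [-0.723, -0.016, -0.69]]
contact_force: [-1.3, -1.2, -3.7]
gripper_width: 0.0499
```

Request:
servo_tool:
  angular:
    - [0,0,0]
    - [0,0,0]
  travel:
    - [0,0,0]
    - [0,0,0]
  grip: [0.03,0.03]

```text
time_s: 33.7
eef_pos: [0.5043, 0.2748, 0.1031]
ee_rot: [[0.011, 1.0, -0.005], [0.703, -0.012, -0.711], [-0.711, 0.004, -0.703]]
contact_force: [0.6, -0.7, 0.2]
gripper_width: 0.0498
```

```bash
python3 - <<'E'
from h import *
R=Rm(270,44.5,0)
plan((.5,.2839,.022),R,steps=4)
E
```

```text
t 33.7 q [ 40.1  38.4  60.7 -35.2 110.2  37.2] p [0.5043 0.2748 0.1031] F [ 0.6 -0.7  0.2] M [ 0.35 -0.03  0.02] w 0.0498
 x [ 0.0113  0.7033 -0.7108] y [ 0.9999 -0.0118  0.0042] z [-0.0054 -0.7108 -0.7034]
n 4 rotvec/row [-0.0014 -0.0009 -0.0028]
    1 [0.016, -0.0012, 0.0127] [[40, 40, 61, -35, 109, 38]]
    2 [0.016, -0.0012, 0.0126] [[41, 41, 61, -34, 107, 39]]
    3 [0.016, -0.0011, 0.0126] [[41, 43, 62, -34, 106, 40]]
    4 [0.016, -0.0011, 0.0126] [[41, 45, 62, -34, 105, 41]]
```

Request:
servo_tool:
  angular:
    - [-0.001,-0.001,-0.003]
    - [-0.001,-0.001,-0.003]
    - [-0.001,-0.001,-0.003]
    - [-0.001,-0.001,-0.002]
    - [0,0,0]
  travel:
    - [0.016,-0.001,0.0125]
    - [0.016,-0.001,0.0125]
    - [0.016,-0.001,0.0125]
    - [0.016,-0.001,0.0125]
    - [0,0,0]
  grip: [0.03,0.03,0.03,0.03,0.03]

```text
time_s: 34.2
eef_pos: [0.4986, 0.2839, 0.0167]
ee_rot: [[-0.005, 1.0, -0.004], [0.696, 0.001, -0.718], [-0.718, -0.006, -0.696]]
contact_force: [-1.2, -0.1, 0.5]
gripper_width: 0.0497
```

Request:
servo_tool:
  angular:
    - [0,0,0]
    - [0,0,0]
    - [0,0,0]
  travel:
    - [0.001,0,0.001]
    - [0,0,0]
    - [0,0,0]
  grip: [0.03,0.03,0.03]

```text
time_s: 34.5
eef_pos: [0.4992, 0.2843, 0.0177]
ee_rot: [[-0.004, 1.0, -0.003], [0.698, 0.0, -0.716], [-0.716, -0.005, -0.698]]
contact_force: [0.2, 0.7, 0.7]
gripper_width: 0.0495
```

```bash
python3 - <<'E'
from h import *
st()
E
```

```text
t 34.5 q [ 41.1  45.1  61.4 -33.8 104.8  41.4] p [0.4992 0.2843 0.0177] F [0.2 0.7 0.7] M [ 0.42  0.05 -0.03] w 0.0495
 x [-0.0038  0.6981 -0.716 ] y [ 1.      0.0005 -0.0048] z [-0.003  -0.716  -0.6981]
```

Request:
servo_tool:
  angular:
    - [0,0,0]
    - [0,0,0]
    - [0,0,0]
    - [0,0,0]
    - [0,0,0]
  travel:
    - [0.0007,0,0.0007]
    - [0,0,0]
    - [0,0,0]
    - [0,0,0]
    - [0,0,0]
  grip: [0.03,0.03,0.06,0.085,0.085]

```text
time_s: 35.0
eef_pos: [0.4993, 0.2844, 0.017]
ee_rot: [[-0.004, 1.0, -0.003], [0.698, 0.001, -0.716], [-0.716, -0.004, -0.698]]
contact_force: [0.1, 0.5, 0.4]
gripper_width: 0.0851
```

Request:
servo_tool:
  angular:
    - [0,0,0]
    - [0,0,0]
    - [0,0,0]
    - [0,0.1,0]
    - [0,0.12,0]
  travel:
    - [-0.02,0,-0.02]
    - [-0.03,0,-0.03]
    - [-0.03,0,-0.03]
    - [-0.01,0,-0.01]
    - [0,0,0]
  grip: [0.085,0.085,0.085,0.085,0.085]

```text
time_s: 35.5
eef_pos: [0.5005, 0.2876, 0.147]
ee_rot: [[-0.002, 1.0, 0.001], [0.841, 0.002, -0.541], [-0.541, -0.0, -0.841]]
contact_force: [-0.3, -0.4, 0.2]
gripper_width: 0.0849
```

Request:
servo_tool:
  angular:
    - [0,0.134,0]
    - [0,0.134,0]
    - [0,0.134,0]
    - [0,0.134,0]
    - [0,0.134,0]
  travel:
    - [0.003,0,0.001]
    - [0.003,0,0.001]
    - [0.003,0,0.002]
    - [0.002,0,0.002]
    - [0.002,0,0.002]
  grip: [0.085,0.085,0.085,0.085,0.085]

```text
time_s: 36.0
eef_pos: [0.5001, 0.2963, 0.1334]
ee_rot: [[-0.0, 1.0, -0.002], [0.995, 0.0, 0.098], [0.098, -0.002, -0.995]]
contact_force: [-0.0, 1.1, -0.4]
gripper_width: 0.0847
```

```bash
python3 - <<'E'
from h import *
R=Rm(90,45,180); g=(.499,.2905,.12)
plan(tcp(g,R),R)
im=cap('scene','scene16.png'); t=cap('top','top16.png'); cups(t); cv2.imwrite('pics/z16.png',cv2.resize(cv2.cvtColor(im,4)[230:430,300:500],None,fx=3,fy=3,interpolation=cv2.INTER_CUBIC))
E
```

```text
t 36.0 q [24.5 12.9 80.8  5.2 84.1 24.1] p [0.5001 0.2963 0.1334] F [-0.   1.1 -0.4] M [-0.11  0.03  0.02] w 0.0847
 x [-0.      0.9952  0.0976] y [ 1.      0.0002 -0.0022] z [-0.0022  0.0976 -0.9952]
n 5 rotvec/row [-0.0004  0.1375 -0.0002]
    1 [0.001, -0.0002, 0.0055] [[21, 11, 85, 13, 80, 19]]
    2 [0.0002, -0.0002, 0.0056] [[18, 10, 88, 21, 77, 14]]
    3 [-0.0005, -0.0002, 0.0056] [[14, 9, 91, 30, 74, 7]]
    4 [-0.0013, -0.0002, 0.0054] [[11, 9, 94, 38, 73, 0]]
    5 [-0.002, -0.0002, 0.0052] [[8, 11, 96, 47, 72, -7]]
cup [388.2 153.6] [48.6 45.4] ang 89.5
cup [ 486.8 -168.5] [49.3 48.1] ang 24.6
cup [497.4 295.4] [44.2 35.6] ang 18.1
```

View pics/z16.png

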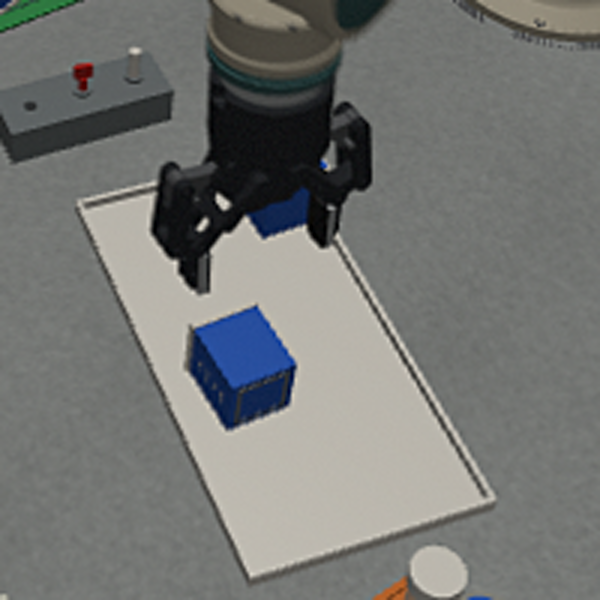

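One cup was knocked aside, as announced. The finished cup moved from x=0.421 to x=0.388 and now stands by the near rim; I'll check it later. Cup 2 lies on its side at zoom (243,365). Continuing.

Request:
servo_tool:
  angular:
    - [0,0.137,0]
    - [0,0.137,0]
    - [0,0.137,0]
    - [0,0.137,0]
    - [0,0.137,0]
  travel:
    - [0.001,0,0.0055]
    - [0,0,0.0055]
    - [0,0,0.0055]
    - [-0.001,0,0.0055]
    - [-0.002,0,0.005]
  grip: [0.085,0.085,0.085,0.085,0.085]

```text
time_s: 36.6
eef_pos: [0.4997, 0.3043, 0.1064]
ee_rot: [[0.001, 1.0, -0.004], [0.711, 0.002, 0.703], [0.703, -0.003, -0.711]]
contact_force: [-0.9, 0.3, -1.1]
gripper_width: 0.0851
```

Request:
servo_tool:
  angular:
    - [0,0,0]
    - [0,0,0]
  travel:
    - [0,0,0]
    - [0,0,0]
  grip: [0.085,0.085]

```text
time_s: 36.8
eef_pos: [0.4995, 0.3039, 0.1055]
ee_rot: [[0.003, 1.0, -0.006], [0.716, 0.002, 0.698], [0.698, -0.006, -0.716]]
contact_force: [-1.5, 0.4, 0.7]
gripper_width: 0.0848
```

```bash
python3 - <<'E'
from h import *
R=Rm(90,45,180); g=(.499,.2905,.036)
plan(tcp(g,R),R,steps=4)
E
```

```text
t 36.8 q [ 8.1 11.1 95.9 46.4 72.7 -6.3] p [0.4995 0.3039 0.1055] F [-1.5  0.4  0.7] M [-0.34  0.03  0.02] w 0.0848
 x [0.0034 0.7163 0.6978] y [ 1.      0.0015 -0.0064] z [-0.0056  0.6978 -0.7163]
n 4 rotvec/row [-0.0014  0.0033 -0.0008]
    1 [-0.0144, 0.0, 0.0149] [[8, 13, 97, 47, 71, -8]]
    2 [-0.0145, -0.0, 0.0148] [[8, 15, 97, 48, 69, -10]]
    3 [-0.0145, -0.0001, 0.0148] [[8, 17, 98, 49, 68, -13]]
    4 [-0.0146, -0.0001, 0.0147] [[8, 19, 98, 50, 66, -15]]
```

Request:
servo_tool:
  angular:
    - [-0.001,0.003,-0.001]
    - [-0.001,0.003,-0.001]
    - [-0.001,0.003,-0.001]
    - [-0.001,0.003,0]
    - [0,0,0]
  travel:
    - [-0.0145,0,0.015]
    - [-0.0145,0,0.015]
    - [-0.0145,0,0.015]
    - [-0.0145,0,0.0145]
    - [0,0,0]
  grip: [0.085,0.085,0.085,0.085,0.085]

```text
time_s: 37.3
eef_pos: [0.4981, 0.3055, 0.0211]
ee_rot: [[-0.0, 1.0, -0.004], [0.707, 0.003, 0.707], [0.707, -0.003, -0.707]]
contact_force: [-0.1, -0.3, -1.4]
gripper_width: 0.0848
```

Request:
servo_tool:
  angular:
    - [0,0,0]
    - [0,0,0]
    - [0,0,0]
    - [0,0,0]
    - [0,0,0]
  travel:
    - [0,0,0]
    - [0,0,0]
    - [0,0,0]
    - [0,0,0]
    - [0,0,0]
  grip: [0.07,0.05,0.04,0.03,0.03]

```text
time_s: 37.8
eef_pos: [0.5005, 0.305, 0.0248]
ee_rot: [[-0.002, 1.0, 0.002], [0.704, -0.0, 0.711], [0.711, 0.003, -0.704]]
contact_force: [-0.2, 0.0, 6.7]
gripper_width: 0.0495
```

```bash
python3 - <<'E'
from h import *
st(); off((.499,.2905,.029))
E
```

```text
t 37.8 q [  7.8  18.9  97.8  50.3  66.1 -15. ] p [0.5005 0.305  0.0248] F [-0.2  0.   6.7] M [0.29 0.1  0.03] w 0.0495
 x [-0.002   0.7036  0.7106] y [ 1.     -0.0002  0.003 ] z [ 0.0022  0.7106 -0.7036]
cup centre in tool [-0.0072 -0.0015 -0.0133]
```

Request:
servo_tool:
  angular:
    - [0,0,0]
    - [0,0,0]
    - [0,0,0]
    - [0,0,0]
    - [0,0,0]
  travel:
    - [0.015,0,-0.015]
    - [0.025,0,-0.025]
    - [0.025,0,-0.025]
    - [0.02,0,-0.02]
    - [0,0,0]
  grip: [0.03,0.03,0.03,0.03,0.03]

```text
time_s: 38.3
eef_pos: [0.5014, 0.3044, 0.1482]
ee_rot: [[-0.006, 1.0, 0.007], [0.704, -0.0, 0.71], [0.71, 0.009, -0.704]]
contact_force: [0.8, -0.2, 0.6]
gripper_width: 0.0496
```

```bash
python3 - <<'E'
from h import *
R=Rm(270,45,0)
plan((.475,.211,.125),R)
E
```

```text
t 38.3 q [ 7.8  7.7 94.7 46.6 75.4 -3.9] p [0.5014 0.3044 0.1482] F [ 0.8 -0.2  0.6] M [-0.42  0.01 -0.03] w 0.0496
 x [-0.006   0.7038  0.7104] y [ 1.     -0.0005  0.0088] z [ 0.0065  0.7104 -0.7038]
n 12 rotvec/row [ 0.0008 -0.1313 -0.    ]
    1 [-0.0068, -0.0022, -0.0042] [[10, 7, 93, 38, 76, 2]]
    2 [-0.0073, -0.0022, -0.0033] [[13, 6, 91, 30, 77, 7]]
    3 [-0.0077, -0.0022, -0.0023] [[15, 6, 90, 22, 78, 12]]
    4 [-0.0079, -0.0022, -0.0012] [[18, 7, 88, 15, 81, 16]]
    5 [-0.008, -0.0022, -0.0002] [[21, 8, 86, 7, 83, 20]]
    6 [-0.008, -0.0022, 0.0009] [[24, 10, 84, 0, 86, 24]]
    7 [-0.0078, -0.0022, 0.0019] [[27, 12, 82, -7, 89, 27]]
    8 [-0.0075, -0.0022, 0.0029] [[29, 15, 80, -13, 93, 30]]
    9 [-0.007, -0.0022, 0.0039] [[32, 17, 78, -19, 96, 32]]
    10 [-0.0065, -0.0022, 0.0048] [[34, 20, 77, -25, 100, 33]]
    11 [-0.0058, -0.0022, 0.0056] [[36, 23, 75, -31, 103, 35]]
    12 [-0.005, -0.0022, 0.0063] [[37, 27, 74, -36, 107, 35]]
```

Request:
servo_tool:
  angular:
    - [0,-0.131,0]
    - [0,-0.131,0]
    - [0,-0.131,0]
    - [0,-0.131,0]
    - [0,-0.131,0]
  travel:
    - [-0.007,-0.002,-0.004]
    - [-0.007,-0.002,-0.003]
    - [-0.0075,-0.002,-0.002]
    - [-0.008,-0.002,-0.001]
    - [-0.008,-0.002,0]
  grip: [0.03,0.03,0.03,0.03,0.03]

```text
time_s: 38.8
eef_pos: [0.4895, 0.2653, 0.1326]
ee_rot: [[0.001, 1.0, 0.001], [0.992, -0.001, 0.128], [0.128, 0.001, -0.992]]
contact_force: [0.3, -0.3, -1.3]
gripper_width: 0.0498
```

Request:
servo_tool:
  angular:
    - [0,-0.131,0]
    - [0,-0.131,0]
    - [0,-0.131,0]
    - [0,-0.131,0]
    - [0,-0.131,0]
  travel:
    - [-0.008,-0.002,0.001]
    - [-0.008,-0.002,0.002]
    - [-0.0075,-0.002,0.003]
    - [-0.007,-0.002,0.004]
    - [-0.0065,-0.002,0.005]
  grip: [0.03,0.03,0.03,0.03,0.03]

```text
time_s: 39.3
eef_pos: [0.4793, 0.2266, 0.1222]
ee_rot: [[0.0, 1.0, 0.001], [0.864, 0.0, -0.503], [-0.503, 0.001, -0.864]]
contact_force: [-0.0, -0.4, -0.8]
gripper_width: 0.0494
```

Request:
servo_tool:
  angular:
    - [0,-0.131,0]
    - [0,-0.131,0]
    - [0,0,0]
    - [0,0,0]
  travel:
    - [-0.006,-0.002,0.0055]
    - [-0.005,-0.002,0.0065]
    - [0,0,0]
    - [0,0,0]
  grip: [0.03,0.03,0.03,0.03]

```text
time_s: 39.7
eef_pos: [0.4752, 0.2111, 0.1174]
ee_rot: [[-0.001, 1.0, -0.001], [0.71, 0.0, -0.704], [-0.704, -0.001, -0.71]]
contact_force: [1.0, -0.8, -1.3]
gripper_width: 0.0498
```

```bash
python3 - <<'E'
from h import *
R=Rm(270,45,0)
plan((.475,.211,.023),R,steps=5)
im=cap('scene','scene17.png'); cv2.imwrite('pics/z17.png',cv2.resize(cv2.cvtColor(im,4)[230:430,300:500],None,fx=3,fy=3,interpolation=cv2.INTER_CUBIC))
E
```

```text
t 39.7 q [ 37.3  27.2  74.5 -35.6 106.   35.8] p [0.4752 0.2111 0.1174] F [ 1.  -0.8 -1.3] M [0.37 0.   0.01] w 0.0498
 x [-0.0013  0.7101 -0.7041] y [ 1.      0.0005 -0.0014] z [-0.0006 -0.7041 -0.7101]
n 5 rotvec/row [-0.0001 -0.0008  0.0003]
    1 [0.0133, -0.0, 0.0134] [[37, 28, 75, -35, 104, 37]]
    2 [0.0133, -0.0, 0.0134] [[37, 30, 76, -35, 103, 38]]
    3 [0.0133, -0.0, 0.0134] [[37, 31, 76, -35, 101, 39]]
    4 [0.0133, -0.0, 0.0134] [[37, 33, 76, -35, 100, 40]]
    5 [0.0133, -0.0, 0.0134] [[37, 35, 76, -35, 99, 41]]
```

View pics/z17.png

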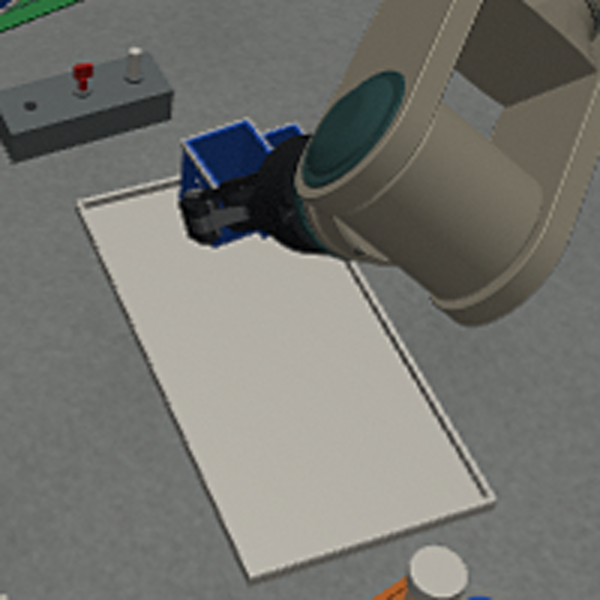

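Request:
servo_tool:
  angular:
    - [0,0,0]
    - [0,0,0]
    - [0,0,0]
    - [0,0,0]
    - [0,0,0]
  travel:
    - [0.016,0,0.016]
    - [0.016,0,0.016]
    - [0.016,0,0.016]
    - [0.014,0,0.014]
    - [0.005,0,0.005]
  grip: [0.03,0.03,0.03,0.03,0.03]

```text
time_s: 40.25
eef_pos: [0.4751, 0.2104, 0.0223]
ee_rot: [[-0.0, 1.0, -0.002], [0.709, -0.001, -0.705], [-0.705, -0.001, -0.709]]
contact_force: [0.1, -0.1, -0.3]
gripper_width: 0.0496
```

Request:
servo_tool:
  angular:
    - [0,0,0]
    - [0,0,0]
    - [0,0,0]
    - [0,0,0]
  travel:
    - [0.001,0,0.001]
    - [0,0,0]
    - [0,0,0]
    - [0,0,0]
  grip: [0.03,0.03,0.03,0.03]

```text
time_s: 40.65
eef_pos: [0.4759, 0.2115, 0.0231]
ee_rot: [[0.001, 1.0, 0.001], [0.709, -0.0, -0.705], [-0.705, 0.002, -0.709]]
contact_force: [-0.6, 0.1, -0.1]
gripper_width: 0.0495
```

```bash
python3 - <<'E'
from h import *
st()
E
```

```text
t 40.65 q [ 37.3  34.5  76.3 -34.6  98.5  41.3] p [0.4759 0.2115 0.0231] F [-0.6  0.1 -0.1] M [0.37 0.01 0.  ] w 0.0495
 x [ 0.0013  0.7095 -0.7047] y [ 1.     -0.0001  0.0018] z [ 0.0012 -0.7047 -0.7095]
```

Three mm to go, then release and go up.

Request:
servo_tool:
  angular:
    - [0,0,0]
    - [0,0,0]
    - [0,0,0]
    - [0,0,0]
    - [0,0,0]
  travel:
    - [0.0015,0,0.0015]
    - [0.001,0,0.001]
    - [0,0,0]
    - [0,0,0]
    - [0,0,0]
  grip: [0.03,0.03,0.03,0.03,0.03]

```text
time_s: 41.15
eef_pos: [0.4758, 0.2114, 0.0202]
ee_rot: [[0.002, 1.0, 0.001], [0.708, -0.0, -0.706], [-0.706, 0.002, -0.708]]
contact_force: [-1.1, -0.1, 8.1]
gripper_width: 0.0496
```

Request:
servo_tool:
  angular:
    - [0,0,0]
    - [0,0,0]
    - [0,0,0]
    - [0,0,0]
  travel:
    - [0,0,0]
    - [0,0,0]
    - [0,0,0]
    - [0,0,0]
  grip: [0.055,0.06,0.07,0.075]

```text
time_s: 41.55
eef_pos: [0.4753, 0.211, 0.0184]
ee_rot: [[0.0, 1.0, -0.0], [0.709, -0.0, -0.706], [-0.706, -0.0, -0.709]]
contact_force: [-0.2, 0.2, 0.8]
gripper_width: 0.0752
```

Request:
servo_tool:
  angular:
    - [0,0,0]
    - [0,0,0]
    - [0,0,0]
    - [0,0,0]
    - [0,0.12,0]
  travel:
    - [-0.02,0,-0.02]
    - [-0.03,0,-0.03]
    - [-0.035,0,-0.035]
    - [-0.035,0,-0.035]
    - [-0.02,0,-0.02]
  grip: [0.08,0.085,0.085,0.085,0.085]

```text
time_s: 42.05
eef_pos: [0.4752, 0.2118, 0.2184]
ee_rot: [[-0.001, 1.0, 0.002], [0.789, 0.002, -0.614], [-0.614, 0.001, -0.789]]
contact_force: [1.4, 0.3, -1.2]
gripper_width: 0.0852
```

```bash
python3 - <<'E'
from h import *
im=cap('scene','scene18.png'); t=cap('top','top18.png'); cups(t)
R=Rm(114,45,180); g=(.4867,-.1685,.125)
plan(tcp(g,R),R)
cv2.imwrite('pics/z18.png',cv2.resize(cv2.cvtColor(im,4)[230:430,300:500],None,fx=3,fy=3,interpolation=cv2.INTER_CUBIC))
E
```

```text
cup [388.2 153.5] [48.7 45.4] ang 89.5
cup [475.6 216.4] [46.2 46.5] ang 89.5
cup [ 486.8 -168.5] [49.  49.1] ang 23.1
t 42.15 q [ 35.3  18.1  70.7 -32.5 111.2  29. ] p [0.4773 0.211  0.224 ] F [-0.4  0.7  1.4] M [0.28 0.01 0.05] w 0.0853
 x [ 0.0086  0.794  -0.6078] y [ 0.9999 -0.0016  0.0121] z [ 0.0086 -0.6079 -0.794 ]
n 11 rotvec/row [ 0.0039  0.129  -0.0415]
    1 [-0.0203, 0.0003, 0.0284] [[30, 12, 77, -27, 105, 24]]
    2 [-0.0238, -0.0005, 0.0256] [[24, 7, 82, -21, 101, 17]]
    3 [-0.0268, -0.0015, 0.0223] [[17, 3, 86, -14, 97, 9]]
    4 [-0.0294, -0.0026, 0.0187] [[9, 1, 88, -8, 95, 0]]
    5 [-0.0314, -0.0038, 0.0148] [[1, 1, 89, -1, 94, -9]]
    6 [-0.0329, -0.0051, 0.0106] [[-6, 2, 89, 6, 95, -19]]
    7 [-0.0337, -0.0064, 0.0064] [[-14, 6, 88, 11, 97, -28]]
    8 [-0.034, -0.0078, 0.002] [[-20, 11, 85, 16, 101, -36]]
    9 [-0.0336, -0.0092, -0.0023] [[-26, 17, 81, 20, 106, -44]]
    10 [-0.0326, -0.0106, -0.0066] [[-30, 24, 75, 22, 111, -49]]
    11 [-0.031, -0.012, -0.0106] [[-34, 32, 69, 25, 117, -54]]
```

View pics/z18.png

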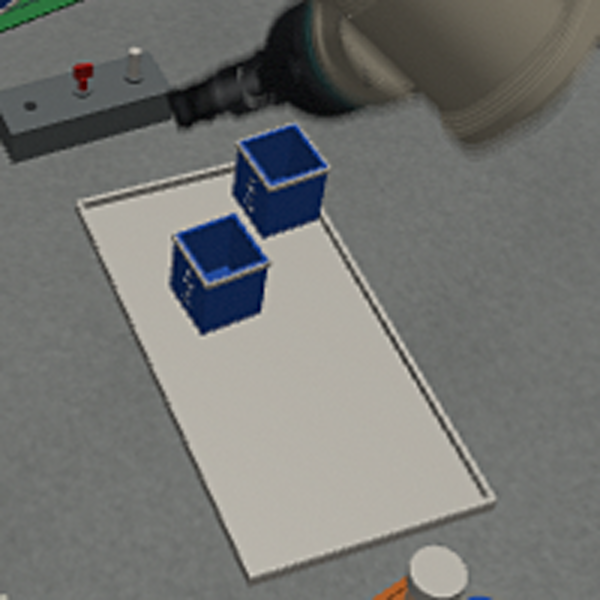

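View pics/top18.png

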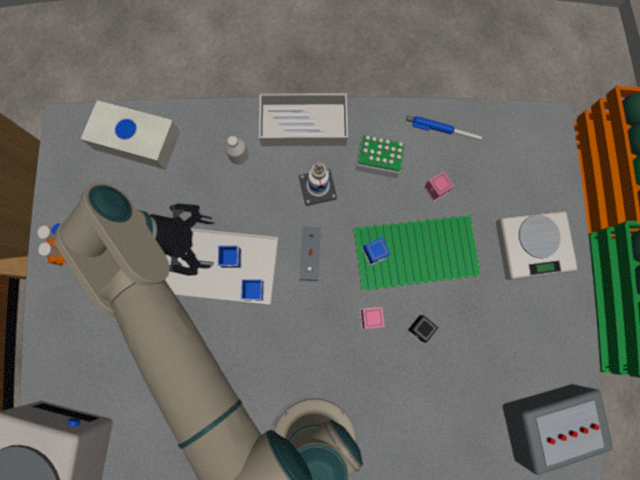

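Both cups are upright in the tray. Now cup 1.

Request:
servo_tool:
  angular:
    - [0.004,0.129,-0.041]
    - [0.004,0.129,-0.041]
    - [0.004,0.129,-0.041]
    - [0.004,0.129,-0.041]
    - [0.004,0.129,-0.041]
  travel:
    - [-0.02,0.0005,0.0285]
    - [-0.024,-0.0005,0.0255]
    - [-0.027,-0.0015,0.0225]
    - [-0.0295,-0.0025,0.0185]
    - [-0.0315,-0.004,0.015]
  grip: [0.085,0.085,0.085,0.085,0.085]

```text
time_s: 42.65
eef_pos: [0.4766, 0.0418, 0.1672]
ee_rot: [[-0.185, 0.98, -0.08], [0.983, 0.184, -0.019], [-0.004, -0.082, -0.997]]
contact_force: [0.2, -0.8, -0.7]
gripper_width: 0.085
```

Request:
servo_tool:
  angular:
    - [0.004,0.129,-0.041]
    - [0.004,0.129,-0.041]
    - [0.004,0.129,-0.041]
    - [0,0,0]
  travel:
    - [-0.033,-0.005,0.0105]
    - [-0.034,-0.0065,0.0065]
    - [-0.034,-0.008,0.002]
    - [0,0,0]
  grip: [0.085,0.085,0.085,0.085]

```text
time_s: 43.05
eef_pos: [0.4756, -0.0637, 0.1334]
ee_rot: [[-0.242, 0.953, -0.183], [0.891, 0.292, 0.346], [0.383, -0.079, -0.92]]
contact_force: [0.2, 0.9, -1.3]
gripper_width: 0.0848
```

```bash
python3 - <<'E'
from h import *
R=Rm(113.5,45,180); g=(.4868,-.1685,.115)
plan(tcp(g,R),R)
E
```

```text
t 43.05 q [-20.8  11.2  85.3  15.3 100.9 -36.3] p [ 0.4756 -0.0637  0.1334] F [ 0.2  0.9 -1.3] M [-0.16 -0.09 -0.05] w 0.0848
 x [-0.2416  0.8914  0.3835] y [ 0.953   0.2924 -0.0795] z [-0.183   0.3463 -0.9201]
n 3 rotvec/row [-0.0012  0.1285 -0.0461]
    1 [-0.032, -0.0063, -0.0013] [[-26, 17, 81, 19, 105, -43]]
    2 [-0.0313, -0.0078, -0.0054] [[-31, 25, 76, 22, 110, -50]]
    3 [-0.0299, -0.0092, -0.0093] [[-34, 32, 69, 25, 116, -54]]
```

Request:
servo_tool:
  angular:
    - [-0.001,0.128,-0.046]
    - [-0.001,0.128,-0.046]
    - [-0.001,0.128,-0.046]
    - [0,0,0]
    - [0,0,0]
  travel:
    - [-0.032,-0.0065,-0.0015]
    - [-0.0315,-0.008,-0.0055]
    - [-0.03,-0.009,-0.0095]
    - [0,0,0]
    - [0,0,0]
  grip: [0.085,0.085,0.085,0.085,0.085]

```text
time_s: 43.55
eef_pos: [0.4836, -0.1511, 0.1039]
ee_rot: [[-0.289, 0.914, -0.285], [0.649, 0.406, 0.643], [0.704, 0.001, -0.71]]
contact_force: [-0.2, 0.4, 0.9]
gripper_width: 0.0848
```

```bash
python3 - <<'E'
from h import *
R=Rm(113.5,45,180); g=(.4868,-.1685,.036)
plan(tcp(g,R),R,steps=5)
im=cap('scene','scene19.png'); cv2.imwrite('pics/z19.png',cv2.resize(cv2.cvtColor(im,4)[110:270,190:390],None,fx=4,fy=3.5,interpolation=cv2.INTER_CUBIC))
E
```

```text
t 43.55 q [-33.7  32.1  69.3  24.9 116.2 -54.2] p [ 0.4836 -0.1511  0.1039] F [-0.2  0.4  0.9] M [-0.27 -0.13  0.02] w 0.0848
 x [-0.289   0.649   0.7037] y [0.914  0.4058 0.001 ] z [-0.2849  0.6435 -0.7105]
n 5 rotvec/row [-0.0009  0.0009  0.0012]
    1 [-0.012, -0.0008, 0.011] [[-34, 33, 70, 25, 115, -55]]
    2 [-0.012, -0.0008, 0.011] [[-34, 34, 70, 24, 114, -56]]
    3 [-0.012, -0.0008, 0.011] [[-34, 36, 70, 24, 112, -56]]
    4 [-0.012, -0.0008, 0.011] [[-34, 37, 71, 24, 111, -57]]
    5 [-0.012, -0.0008, 0.011] [[-34, 38, 71, 24, 110, -58]]
```

View pics/z19.png

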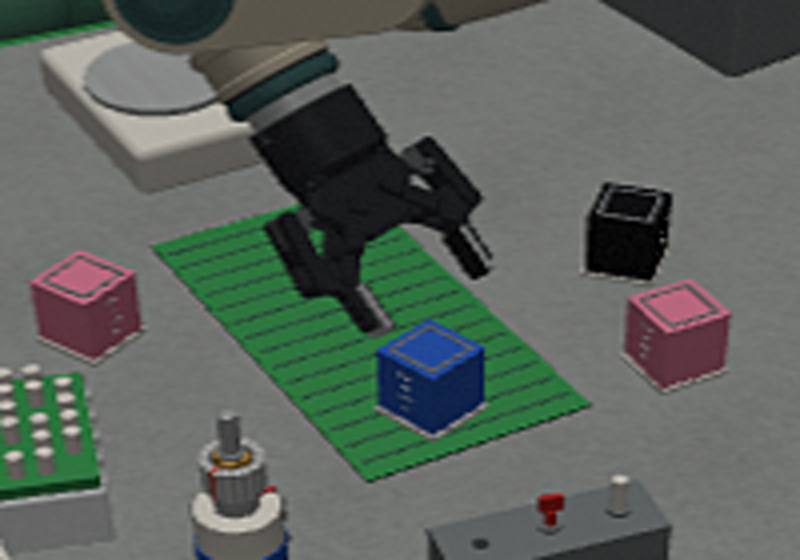

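Aligned behind cup 1, at zoom (430,375). Going down and gripping.

Request:
servo_tool:
  angular:
    - [-0.001,0.001,0.001]
    - [-0.001,0.001,0.001]
    - [-0.001,0.001,0.001]
    - [0,0,0]
    - [0,0,0]
  travel:
    - [-0.0125,-0.001,0.0115]
    - [-0.0125,-0.001,0.0115]
    - [-0.0125,-0.001,0.0115]
    - [-0.0125,-0.001,0.0115]
    - [-0.012,0,0.011]
  grip: [0.085,0.085,0.085,0.085,0.085]

```text
time_s: 44.1
eef_pos: [0.482, -0.1561, 0.0205]
ee_rot: [[-0.289, 0.915, -0.281], [0.649, 0.403, 0.645], [0.704, 0.004, -0.71]]
contact_force: [-0.3, 1.0, 0.1]
gripper_width: 0.085
```

Request:
servo_tool:
  angular:
    - [0,0,0]
    - [0,0,0]
    - [0,0,0]
    - [0,0,0]
    - [0,0,0]
  travel:
    - [0,0,0]
    - [0,0,0]
    - [0,0,0]
    - [0,0,0]
    - [0,0,0]
  grip: [0.085,0.07,0.05,0.04,0.03]

```text
time_s: 44.6
eef_pos: [0.4829, -0.1567, 0.0231]
ee_rot: [[-0.291, 0.915, -0.279], [0.65, 0.403, 0.645], [0.703, 0.006, -0.712]]
contact_force: [1.2, -1.5, 3.7]
gripper_width: 0.0497
```

```bash
python3 - <<'E'
from h import *
st(); off((.4868,-.1685,.034))
E
```

```text
t 44.6 q [-34.2  38.3  70.6  23.5 109.4 -58. ] p [ 0.4829 -0.1567  0.0231] F [ 1.2 -1.5  3.7] M [-0.15 -0.05 -0.02] w 0.0497
 x [-0.2907  0.6495  0.7026] y [0.9151 0.4031 0.0059] z [-0.2794  0.6447 -0.7116]
cup centre in tool [-0.0011 -0.0011 -0.0165]
```

Request:
servo_tool:
  angular:
    - [0,0,0]
    - [0,0,0]
    - [0,0,0]
    - [0,0,0]
    - [0,0,0]
  travel:
    - [0.015,0,-0.015]
    - [0.025,0,-0.025]
    - [0.03,0,-0.03]
    - [0.03,0,-0.03]
    - [0.02,0,-0.02]
  grip: [0.03,0.03,0.03,0.03,0.03]

```text
time_s: 45.1
eef_pos: [0.4817, -0.1561, 0.1952]
ee_rot: [[-0.292, 0.915, -0.278], [0.65, 0.403, 0.644], [0.701, 0.007, -0.713]]
contact_force: [0.7, 0.3, -0.8]
gripper_width: 0.0498
```

```bash
python3 - <<'E'
from h import *
def tri(a,b):
    o1,d1=ray('scene',[a]);o2,d2=ray('top',[b]);d1=d1[0];d2=d2[0]
    x=np.linalg.lstsq(np.c_[d1,-d2],o2-o1,rcond=None)[0];p=o1+x[0]*d1;q=o2+x[1]*d2
    return (p+q)/2,np.linalg.norm(p-q)
# caps: scene (445,421) white,(460,439) blue,(478,457) white,(441,453) blue ; top (101,240) white,(87,242) blue,(87,225) blue
for a in((445,421),(460,439),(441,453)):
    for b in((101,240),(87,242),(87,225)): print(a,b,*tri(a,b))
R=Rm(270,44.6,0); print('lay tcp',np.array([.45,.345,.0305])-R@[-.0011,0,-.0165])
plan((.45,.333,.14),R)
E
```

```text
(445, 421) (101, 240) [0.50900161 0.52259076 0.12132333] 0.003782091409213695
(445, 421) (87, 242) [0.50962574 0.53859375 0.14523362] 0.02848670397748095
(445, 421) (87, 225) [0.53459632 0.53996689 0.16877071] 0.0028851714377046704
(460, 439) (101, 240) [0.50380601 0.5444187  0.09505633] 0.023158864053757618
(460, 439) (87, 242) [0.50440587 0.56035985 0.11911774] 0.0028611203478508145
(460, 439) (87, 225) [0.53036266 0.56100234 0.1453979 ] 0.028495787408315192
(441, 453) (101, 240) [0.52132536 0.54921533 0.06313761] 0.007722129440568566
(441, 453) (87, 242) [0.52169115 0.56535102 0.0900315 ] 0.03361760707594033
(441, 453) (87, 225) [0.54751502 0.56596505 0.11625532] 0.0004924547192518778
lay tcp [0.45       0.33402394 0.01813125]
t 45.1 q [-34.3  27.   65.2  27.  124.3 -50.2] p [ 0.4817 -0.1561  0.1952] F [ 0.7  0.3 -0.8] M [-0.42 -0.15 -0.03] w 0.0498
 x [-0.2921  0.6504  0.7012] y [0.915  0.4034 0.007 ] z [-0.2783  0.6436 -0.7129]
n 12 rotvec/row [ 0.0009 -0.1289  0.0384]
    1 [0.0241, 0.014, 0.0303] [[-30, 19, 73, 24, 117, -46]]
    2 [0.0283, 0.013, 0.0269] [[-24, 13, 79, 20, 110, -41]]
    3 [0.032, 0.0119, 0.023] [[-18, 7, 84, 16, 104, -34]]
    4 [0.0351, 0.0106, 0.0186] [[-10, 3, 88, 11, 100, -25]]
    5 [0.0376, 0.0092, 0.0139] [[-2, 0, 90, 6, 96, -16]]
    6 [0.0394, 0.0078, 0.009] [[7, 0, 91, -1, 94, -5]]
    7 [0.0404, 0.0062, 0.0038] [[16, 2, 89, -7, 94, 5]]
    8 [0.0408, 0.0047, -0.0014] [[24, 6, 86, -14, 96, 15]]
    9 [0.0404, 0.0031, -0.0067] [[31, 12, 82, -19, 99, 24]]
    10 [0.0393, 0.0016, -0.0118] [[37, 19, 75, -24, 104, 31]]
    11 [0.0375, 0.0001, -0.0168] [[42, 28, 68, -29, 110, 37]]
    12 [0.035, -0.0013, -0.0215] [[47, 37, 58, -33, 117, 40]]
```

```bash
python3 - <<'E'
from h import *
R=Rm(280,44.6,0); print('lay tcp',np.array([.45,.345,.0305])-R@[-.0011,0,-.0165])
plan((.448,.334,.14),R)
E
```

```text
lay tcp [0.45190597 0.33419069 0.01813125]
t 45.1 q [-34.3  27.   65.2  27.  124.3 -50.2] p [ 0.4817 -0.1561  0.1952] F [ 0.7  0.3 -0.8] M [-0.42 -0.15 -0.03] w 0.0498
 x [-0.2921  0.6504  0.7012] y [0.915  0.4034 0.007 ] z [-0.2783  0.6436 -0.7129]
n 12 rotvec/row [ 0.0008 -0.1302  0.0223]
    1 [0.0242, 0.0139, 0.0304] [[-30, 19, 73, 24, 117, -47]]
    2 [0.0282, 0.0133, 0.0269] [[-24, 12, 79, 20, 110, -43]]
    3 [0.0317, 0.0127, 0.023] [[-18, 6, 85, 16, 104, -36]]
    4 [0.0347, 0.0119, 0.0187] [[-10, 2, 89, 12, 99, -29]]
    5 [0.0371, 0.0112, 0.014] [[-2, -1, 91, 6, 94, -20]]
    6 [0.0389, 0.0103, 0.009] [[7, -2, 92, -1, 92, -10]]
    7 [0.0399, 0.0094, 0.0039] [[16, 0, 92, -8, 91, 0]]
    8 [0.0403, 0.0086, -0.0014] [[24, 4, 89, -15, 92, 10]]
    9 [0.0399, 0.0077, -0.0066] [[32, 9, 85, -21, 95, 18]]
    10 [0.0389, 0.0068, -0.0117] [[39, 16, 80, -27, 99, 25]]
    11 [0.0372, 0.0059, -0.0167] [[44, 24, 73, -32, 105, 31]]
    12 [0.0348, 0.0051, -0.0214] [[49, 33, 64, -36, 111, 34]]
```

Request:
servo_tool:
  angular:
    - [0.001,-0.13,0.022]
    - [0.001,-0.13,0.022]
    - [0.001,-0.13,0.022]
    - [0.001,-0.13,0.022]
    - [0.001,-0.13,0.022]
  travel:
    - [0.024,0.014,0.03]
    - [0.028,0.0135,0.027]
    - [0.0315,0.0125,0.023]
    - [0.0345,0.012,0.0185]
    - [0.037,0.011,0.014]
  grip: [0.03,0.03,0.03,0.03,0.03]

```text
time_s: 45.6
eef_pos: [0.4674, 0.0486, 0.1702]
ee_rot: [[-0.306, 0.949, -0.079], [0.944, 0.313, 0.102], [0.122, -0.043, -0.992]]
contact_force: [0.8, 0.3, 0.2]
gripper_width: 0.0497
```

Request:
servo_tool:
  angular:
    - [0.001,-0.13,0.022]
    - [0.001,-0.13,0.022]
    - [0.001,-0.13,0.022]
    - [0,0,0]
  travel:
    - [0.039,0.0105,0.009]
    - [0.04,0.0095,0.004]
    - [0.04,0.0085,-0.0015]
    - [0,0,0]
  grip: [0.03,0.03,0.03,0.03]

```text
time_s: 46.0
eef_pos: [0.4559, 0.1784, 0.1547]
ee_rot: [[-0.268, 0.963, 0.026], [0.927, 0.265, -0.266], [-0.263, -0.047, -0.964]]
contact_force: [-0.6, -0.4, -0.1]
gripper_width: 0.0498
```

```bash
python3 - <<'E'
from h import *
R=Rm(280,44.6,0)
plan((.452,.334,.115),R)
E
```

```text
t 46.0 q [ 25.3   3.9  89.3 -14.6  92.1   9.7] p [0.4559 0.1784 0.1547] F [-0.6 -0.4 -0.1] M [0.15 0.01 0.02] w 0.0498
 x [-0.2676  0.9269 -0.2633] y [ 0.9632  0.2648 -0.0469] z [ 0.0263 -0.2661 -0.9636]
n 4 rotvec/row [ 0.0017 -0.1307  0.0264]
    1 [0.0389, 0.0098, -0.0008] [[33, 10, 85, -21, 94, 18]]
    2 [0.0387, 0.0088, -0.0059] [[39, 17, 80, -26, 98, 26]]
    3 [0.0379, 0.0078, -0.0109] [[44, 26, 73, -31, 103, 32]]
    4 [0.0363, 0.0068, -0.0158] [[49, 35, 64, -36, 109, 35]]
```

Request:
servo_tool:
  angular:
    - [0.002,-0.131,0.026]
    - [0.002,-0.131,0.026]
    - [0.002,-0.131,0.026]
    - [0.002,-0.131,0.026]
    - [0,0,0]
  travel:
    - [0.039,0.01,-0.001]
    - [0.0385,0.009,-0.006]
    - [0.038,0.008,-0.011]
    - [0.0365,0.007,-0.016]
    - [0,0,0]
  grip: [0.03,0.03,0.03,0.03,0.03]

```text
time_s: 46.5
eef_pos: [0.4542, 0.329, 0.1037]
ee_rot: [[-0.129, 0.986, 0.108], [0.68, 0.167, -0.714], [-0.722, -0.018, -0.692]]
contact_force: [-0.1, -1.5, -3.1]
gripper_width: 0.0497
```

Request:
servo_tool:
  angular:
    - [0,0,0]
    - [0,0,0]
    - [0,0,0]
  travel:
    - [0,0,0]
    - [0,0,0]
    - [0,0,0]
  grip: [0.03,0.03,0.03]

```text
time_s: 46.8
eef_pos: [0.4592, 0.3255, 0.1204]
ee_rot: [[-0.109, 0.987, 0.116], [0.697, 0.159, -0.699], [-0.709, 0.004, -0.706]]
contact_force: [0.1, 0.2, -0.2]
gripper_width: 0.05
```

```bash
python3 - <<'E'
from h import *
R=Rm(280,44.6,0)
plan((.452,.334,.02),R,steps=5)
im=cap('scene','scene20.png')
E
```

```text
t 46.8 q [ 47.6  34.2  64.5 -36.1 109.   35.1] p [0.4592 0.3255 0.1204] F [ 0.1  0.2 -0.2] M [ 0.43  0.04 -0.01] w 0.05
 x [-0.1089  0.6971 -0.7086] y [0.9873 0.1587 0.0044] z [ 0.1155 -0.6992 -0.7056]
n 5 rotvec/row [-0.0015 -0.001  -0.0028]
    1 [0.0156, -0.0012, 0.0128] [[48, 36, 65, -36, 108, 36]]
    2 [0.0156, -0.0012, 0.0128] [[48, 37, 66, -35, 106, 37]]
    3 [0.0156, -0.0012, 0.0128] [[48, 38, 66, -35, 105, 38]]
    4 [0.0156, -0.0012, 0.0128] [[48, 40, 66, -35, 103, 40]]
    5 [0.0156, -0.0012, 0.0127] [[49, 42, 66, -35, 102, 41]]
```

View pics/scene20.png

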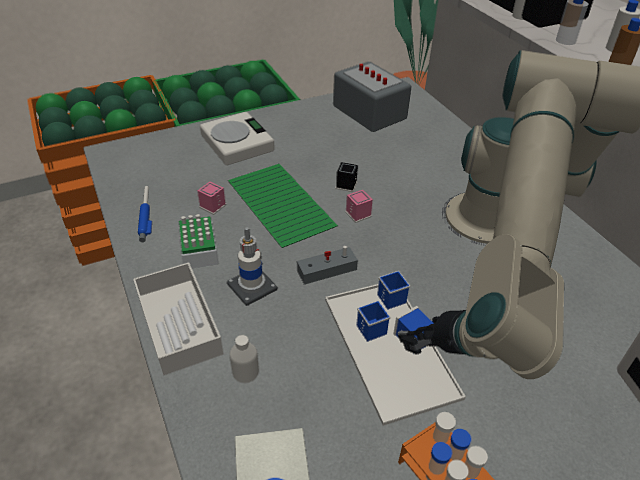

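The cup is on its side over the free end of the tray, at (412,325), and the arm is well clear of the bottle rack. Lowering.

Request:
servo_tool:
  angular:
    - [-0.0015,-0.001,-0.003]
    - [-0.0015,-0.001,-0.003]
    - [-0.0015,-0.001,-0.003]
    - [-0.0015,-0.001,-0.003]
    - [0,0,0]
  travel:
    - [0.019,-0.0015,0.016]
    - [0.019,-0.0015,0.016]
    - [0.019,-0.0015,0.016]
    - [0.019,-0.0015,0.016]
    - [0.002,0,0.001]
  grip: [0.03,0.03,0.03,0.03,0.03]

```text
time_s: 47.35
eef_pos: [0.451, 0.3327, 0.0163]
ee_rot: [[-0.123, 0.985, 0.121], [0.689, 0.172, -0.704], [-0.714, -0.003, -0.7]]
contact_force: [0.2, 0.2, -0.0]
gripper_width: 0.0496
```

Request:
servo_tool:
  angular:
    - [0,0,0]
    - [0,0,0]
    - [0,0,0]
    - [0,0,0]
  travel:
    - [0,0,0]
    - [0,0,0]
    - [0,0,0]
    - [0,0,0]
  grip: [0.03,0.03,0.03,0.03]

```text
time_s: 47.75
eef_pos: [0.4508, 0.3335, 0.0163]
ee_rot: [[-0.124, 0.985, 0.121], [0.689, 0.173, -0.704], [-0.714, -0.004, -0.7]]
contact_force: [0.5, 0.6, -0.3]
gripper_width: 0.0497
```

```bash
python3 - <<'E'
from h import *
p,R=st(); print('cup',p+R@[-.0011,-.0,-.0165])
E
```

```text
t 47.75 q [ 48.7  42.   66.3 -34.6 102.   40.7] p [0.4508 0.3335 0.0163] F [ 0.5  0.6 -0.3] M [0.4  0.08 0.  ] w 0.0497
 x [-0.124   0.6893 -0.7138] y [ 0.9849  0.173  -0.004 ] z [ 0.1208 -0.7035 -0.7003]
cup [0.4489 0.3444 0.0287]
```

Request:
servo_tool:
  angular:
    - [0,0,0]
    - [0,0,0]
    - [0,0,0]
    - [0,0,0]
    - [0,0,0]
  travel:
    - [0.0007,0,0.0007]
    - [0,0,0]
    - [0,0,0]
    - [0,0,0]
    - [0,0,0]
  grip: [0.03,0.03,0.06,0.085,0.085]

```text
time_s: 48.25
eef_pos: [0.4505, 0.3334, 0.0144]
ee_rot: [[-0.125, 0.985, 0.12], [0.688, 0.173, -0.704], [-0.714, -0.005, -0.7]]
contact_force: [0.2, -0.9, -0.1]
gripper_width: 0.0851
```

Request:
servo_tool:
  angular:
    - [0,0,0]
    - [0,0,0]
    - [0,0,0]
    - [0,0.1,0]
    - [0,0.12,0]
  travel:
    - [-0.02,0,-0.02]
    - [-0.03,0,-0.03]
    - [-0.03,0,-0.03]
    - [-0.015,0,-0.015]
    - [-0.005,0,-0.005]
  grip: [0.085,0.085,0.085,0.085,0.085]

```text
time_s: 48.75
eef_pos: [0.4514, 0.3359, 0.1585]
ee_rot: [[-0.148, 0.985, 0.093], [0.829, 0.175, -0.531], [-0.539, -0.001, -0.842]]
contact_force: [0.8, 0.1, 0.8]
gripper_width: 0.0848
```

Request:
servo_tool:
  angular:
    - [0,0.134,0]
    - [0,0.134,0]
    - [0,0.134,0]
    - [0,0.134,0]
    - [0,0.134,0]
  travel:
    - [0.003,0,0]
    - [0.003,0,0]
    - [0.003,0,0]
    - [0.002,0,0]
    - [0.002,0,0]
  grip: [0.085,0.085,0.085,0.085,0.085]

```text
time_s: 49.25
eef_pos: [0.4492, 0.3465, 0.1526]
ee_rot: [[-0.172, 0.985, -0.02], [0.98, 0.173, 0.098], [0.1, -0.003, -0.995]]
contact_force: [-0.1, 0.1, -0.6]
gripper_width: 0.0851
```

```bash
python3 - <<'E'
from h import *
im=cap('scene','scene21.png'); cv2.imwrite('pics/z21.png',cv2.resize(cv2.cvtColor(im,4)[230:430,300:500],None,fx=3,fy=3,interpolation=cv2.INTER_CUBIC))
R=Rm(100,45,180); g=(.449,.3444,.14)
plan(tcp(g,R),R)
E
```

```text
t 49.3 q [30.9 10.  82.   5.7 86.1 20.8] p [0.4498 0.3448 0.1523] F [ 1.3 -2.5 -0.2] M [-0.08 -0.08 -0.03] w 0.0849
 x [-0.1693  0.98    0.1047] y [ 0.9853  0.1706 -0.0035] z [-0.0213  0.1026 -0.9945]
n 5 rotvec/row [-0.0004  0.1361 -0.0009]
    1 [0.0021, -0.0002, 0.0054] [[27, 8, 85, 13, 83, 16]]
    2 [0.0013, -0.0002, 0.0056] [[24, 7, 88, 21, 80, 11]]
    3 [0.0006, -0.0002, 0.0057] [[21, 7, 91, 30, 78, 5]]
    4 [-0.0002, -0.0002, 0.0058] [[17, 7, 94, 38, 77, -1]]
    5 [-0.001, -0.0002, 0.0057] [[14, 9, 96, 46, 76, -8]]
```

View pics/z21.png

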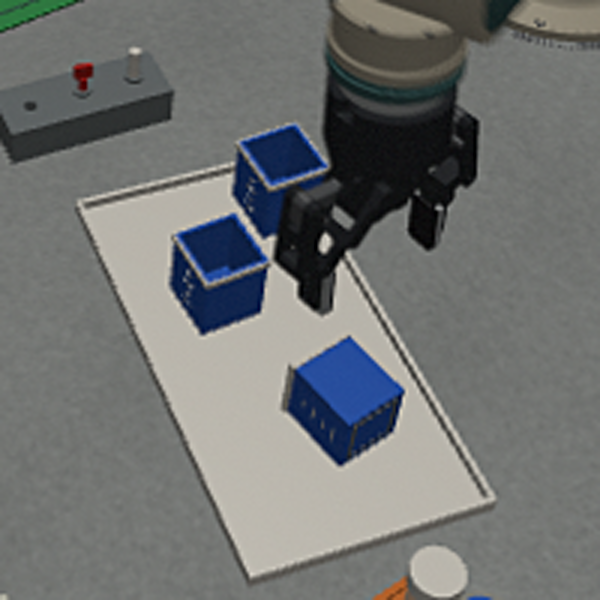

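The third cup lies on its side, mouth towards the robot's right, at zoom (345,400). I'll come in from the mouth side, slightly high to stay clear of cup 2.

Request:
servo_tool:
  angular:
    - [0,0.136,0]
    - [0,0.136,0]
    - [0,0.136,0]
    - [0,0.136,0]
    - [0,0.136,0]
  travel:
    - [0.003,0,0.0045]
    - [0.002,0,0.0045]
    - [0.001,0,0.0045]
    - [0.001,0,0.0045]
    - [0,0,0.0045]
  grip: [0.085,0.085,0.085,0.085,0.085]

```text
time_s: 49.8
eef_pos: [0.4466, 0.3606, 0.1332]
ee_rot: [[-0.121, 0.985, -0.124], [0.702, 0.173, 0.691], [0.702, -0.003, -0.712]]
contact_force: [-1.2, 0.3, -1.4]
gripper_width: 0.0849
```

Request:
servo_tool:
  angular:
    - [0,0,0]
    - [0,0,0]
    - [0,0,0]
  travel:
    - [0,0,0]
    - [0,0,0]
    - [0,0,0]
  grip: [0.085,0.085,0.085]

```text
time_s: 50.1
eef_pos: [0.4466, 0.3613, 0.1337]
ee_rot: [[-0.123, 0.985, -0.124], [0.706, 0.175, 0.686], [0.697, -0.003, -0.717]]
contact_force: [-0.3, 0.2, 0.3]
gripper_width: 0.085
```

```bash
python3 - <<'E'
from h import *
R=Rm(100,45,180); g=(.448,.3494,.041)
plan(tcp(g,R),R,steps=5)
E
```

```text
t 50.1 q [15.2  8.5 95.2 45.5 76.8 -5.9] p [0.4466 0.3613 0.1337] F [-0.3  0.2  0.3] M [-0.31 -0.1  -0.01] w 0.085
 x [-0.1232  0.7062  0.6972] y [ 0.9846  0.1748 -0.0031] z [-0.1241  0.6861 -0.7169]
n 5 rotvec/row [-0.0006  0.0028 -0.0003]
    1 [-0.0146, -0.0001, 0.0154] [[15, 10, 96, 46, 75, -8]]
    2 [-0.0146, -0.0001, 0.0154] [[15, 12, 97, 47, 73, -10]]
    3 [-0.0147, -0.0001, 0.0154] [[15, 14, 98, 48, 72, -12]]
    4 [-0.0147, -0.0001, 0.0153] [[15, 16, 98, 48, 70, -14]]
    5 [-0.0148, -0.0001, 0.0153] [[15, 18, 98, 49, 68, -16]]
```

Request:
servo_tool:
  angular:
    - [-0.0005,0.003,0]
    - [-0.0005,0.003,0]
    - [-0.0005,0.003,0]
    - [-0.0005,0.003,0]
    - [-0.0005,0.002,0]
  travel:
    - [-0.0145,0,0.0155]
    - [-0.0145,0,0.0155]
    - [-0.0145,0,0.0155]
    - [-0.0145,0,0.0155]
    - [-0.0145,0,0.015]
  grip: [0.085,0.085,0.085,0.085,0.085]

```text
time_s: 50.6
eef_pos: [0.4456, 0.3642, 0.0273]
ee_rot: [[-0.122, 0.985, -0.124], [0.696, 0.174, 0.697], [0.708, -0.001, -0.706]]
contact_force: [1.5, 0.3, 0.8]
gripper_width: 0.085
```

Request:
servo_tool:
  angular:
    - [0,0,0]
    - [0,0,0]
    - [0,0,0]
    - [0,0,0]
    - [0,0,0]
  travel:
    - [0,0,0]
    - [0,0,0]
    - [0,0,0]
    - [0,0,0]
    - [0,0,0]
  grip: [0.085,0.07,0.05,0.04,0.03]

```text
time_s: 51.1
eef_pos: [0.4464, 0.3636, 0.0288]
ee_rot: [[-0.121, 0.985, -0.122], [0.694, 0.172, 0.699], [0.71, -0.0, -0.704]]
contact_force: [-0.3, -0.3, 5.9]
gripper_width: 0.0494
```

```bash
python3 - <<'E'
from h import *
st(); off((.449,.3444,.029))
im=cap('scene','scene22.png'); cv2.imwrite('pics/z22.png',cv2.resize(cv2.cvtColor(im,4)[230:430,300:500],None,fx=3,fy=3,interpolation=cv2.INTER_CUBIC))
E
```

```text
t 51.1 q [ 15.1  18.2  98.1  49.5  68.3 -16.1] p [0.4464 0.3636 0.0288] F [-0.3 -0.3  5.9] M [0.21 0.08 0.07] w 0.0494
 x [-0.1208  0.694   0.7098] y [ 0.9852  0.1717 -0.0002] z [-0.122   0.6992 -0.7044]
cup centre in tool [-0.0135 -0.0007 -0.0139]
```

View pics/z22.png

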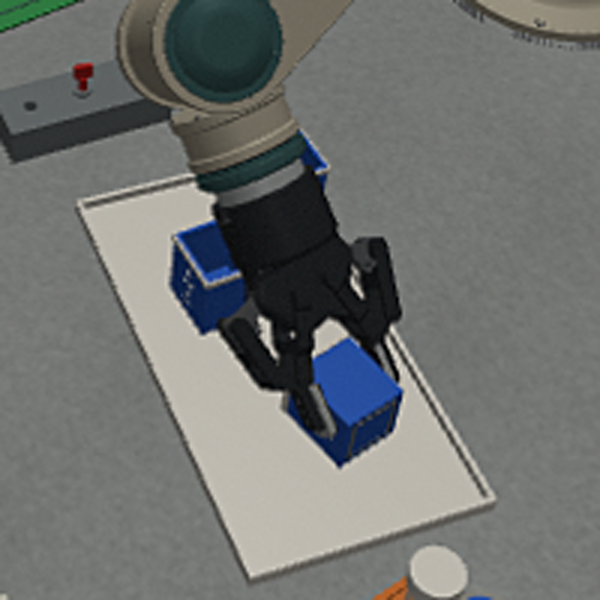

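Request:
servo_tool:
  angular:
    - [0,0,0]
    - [0,0,0]
    - [0,0,0]
    - [0,0,0]
    - [0,0,0]
  travel:
    - [0.015,0,-0.015]
    - [0.025,0,-0.025]
    - [0.025,0,-0.025]
    - [0.02,0,-0.02]
    - [0,0,0]
  grip: [0.03,0.03,0.03,0.03,0.03]

```text
time_s: 51.65
eef_pos: [0.4478, 0.3634, 0.1523]
ee_rot: [[-0.125, 0.985, -0.118], [0.693, 0.171, 0.7], [0.71, 0.005, -0.704]]
contact_force: [0.3, -0.8, -0.5]
gripper_width: 0.0494
```

```bash
python3 - <<'E'
from h import *
R=Rm(278,45.2,0); print('tcp',np.array([.45,.32,.0345])-R@[-.0135,0,-.0139])
plan((.45,.32,.125),R)
E
```

```text
tcp [0.45002995 0.31978688 0.0151244 ]
t 51.65 q [15.   7.2 94.7 46.3 77.8 -5.2] p [0.4478 0.3634 0.1523] F [ 0.3 -0.8 -0.5] M [-0.39 -0.04 -0.01] w 0.0494
 x [-0.1246  0.6934  0.7097] y [0.9852 0.1714 0.0055] z [-0.1178  0.6999 -0.7044]
n 12 rotvec/row [ 0.0005 -0.1309  0.003 ]
    1 [-0.0041, -0.0005, -0.0009] [[18, 6, 93, 38, 78, 0]]
    2 [-0.0042, -0.0004, -0.0004] [[21, 6, 91, 30, 78, 6]]
    3 [-0.0043, -0.0004, 0.0002] [[24, 7, 89, 22, 80, 11]]
    4 [-0.0042, -0.0004, 0.0007] [[27, 8, 86, 15, 82, 16]]
    5 [-0.0041, -0.0004, 0.0013] [[30, 10, 84, 7, 84, 20]]
    6 [-0.0039, -0.0004, 0.0018] [[33, 12, 81, 0, 87, 24]]
    7 [-0.0036, -0.0004, 0.0023] [[36, 15, 78, -6, 90, 28]]
    8 [-0.0033, -0.0004, 0.0027] [[39, 18, 76, -13, 94, 30]]
    9 [-0.0029, -0.0004, 0.0031] [[42, 21, 73, -19, 98, 33]]
    10 [-0.0025, -0.0003, 0.0035] [[44, 25, 71, -24, 102, 34]]
    11 [-0.002, -0.0003, 0.0038] [[46, 29, 68, -30, 106, 35]]
    12 [-0.0015, -0.0003, 0.004] [[47, 33, 66, -35, 110, 36]]
```

Request:
servo_tool:
  angular:
    - [0,-0.131,0.003]
    - [0,-0.131,0.003]
    - [0,-0.131,0.003]
    - [0,-0.131,0.003]
    - [0,-0.131,0.003]
  travel:
    - [-0.004,-0.0005,-0.001]
    - [-0.004,-0.0005,-0.0005]
    - [-0.0045,-0.0005,0]
    - [-0.004,-0.0005,0.0005]
    - [-0.004,-0.0005,0.0015]
  grip: [0.03,0.03,0.03,0.03,0.03]

```text
time_s: 52.15
eef_pos: [0.4465, 0.3443, 0.1363]
ee_rot: [[-0.156, 0.987, -0.028], [0.98, 0.158, 0.124], [0.127, -0.009, -0.992]]
contact_force: [-0.1, -0.2, -1.7]
gripper_width: 0.05
```

Request:
servo_tool:
  angular:
    - [0,-0.131,0.003]
    - [0,-0.131,0.003]
    - [0,-0.131,0.003]
    - [0,-0.131,0.003]
    - [0,-0.131,0.003]
  travel:
    - [-0.004,0,0.002]
    - [-0.0035,0,0.0025]
    - [-0.0035,0,0.0025]
    - [-0.003,0,0.003]
    - [-0.0025,0,0.0035]
  grip: [0.03,0.03,0.03,0.03,0.03]

```text
time_s: 52.65
eef_pos: [0.4489, 0.3267, 0.1245]
ee_rot: [[-0.128, 0.989, 0.067], [0.855, 0.145, -0.499], [-0.503, -0.006, -0.864]]
contact_force: [0.7, -0.1, -1.1]
gripper_width: 0.0494
```

Request:
servo_tool:
  angular:
    - [0,-0.131,0.003]
    - [0,-0.131,0.003]
    - [0,0,0]
    - [0,0,0]
  travel:
    - [-0.002,0,0.004]
    - [-0.0015,0,0.004]
    - [0,0,0]
    - [0,0,0]
  grip: [0.03,0.03,0.03,0.03]

```text
time_s: 53.05
eef_pos: [0.4498, 0.3195, 0.1189]
ee_rot: [[-0.103, 0.99, 0.095], [0.702, 0.14, -0.698], [-0.705, -0.005, -0.709]]
contact_force: [-0.1, -0.4, 0.1]
gripper_width: 0.0495
```

```bash
python3 - <<'E'
from h import *
R=Rm(278,45.2,0)
plan((.45,.32,.0175),R,steps=5)
im=cap('scene','scene23.png'); cv2.imwrite('pics/z23.png',cv2.resize(cv2.cvtColor(im,4)[230:430,300:500],None,fx=3,fy=3,interpolation=cv2.INTER_CUBIC))
E
```

```text
t 53.05 q [ 47.4  33.1  66.1 -35.1 109.3  36. ] p [0.4498 0.3195 0.1189] F [-0.1 -0.4  0.1] M [ 0.42  0.09 -0.02] w 0.0495
 x [-0.1031  0.7017 -0.7049] y [ 0.9901  0.1403 -0.0051] z [ 0.0954 -0.6985 -0.7092]
n 5 rotvec/row [-0.0006  0.0001  0.0009]
    1 [0.0144, 0.0002, 0.0143] [[47, 34, 67, -35, 108, 37]]
    2 [0.0144, 0.0001, 0.0143] [[47, 36, 67, -34, 106, 38]]
    3 [0.0144, 0.0001, 0.0143] [[47, 37, 68, -34, 105, 40]]
    4 [0.0144, 0.0001, 0.0143] [[47, 39, 68, -34, 103, 41]]
    5 [0.0143, 0.0001, 0.0143] [[47, 40, 68, -34, 101, 42]]
```

View pics/z23.png

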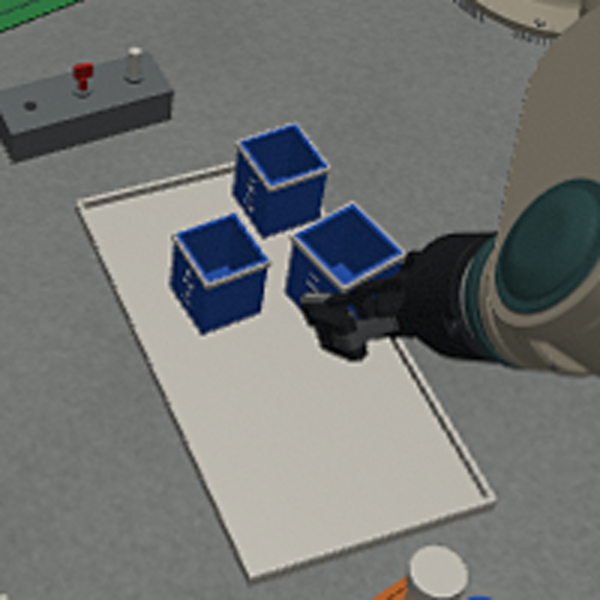

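Mouth up. Lowering.

Request:
servo_tool:
  angular:
    - [0,0,0]
    - [0,0,0]
    - [0,0,0]
    - [0,0,0]
    - [0,0,0]
  travel:
    - [0.017,0,0.017]
    - [0.017,0,0.017]
    - [0.017,0,0.017]
    - [0.014,0,0.014]
    - [0.005,0,0.005]
  grip: [0.03,0.03,0.03,0.03,0.03]

```text
time_s: 53.6
eef_pos: [0.4496, 0.3187, 0.0199]
ee_rot: [[-0.101, 0.99, 0.095], [0.701, 0.139, -0.7], [-0.706, -0.005, -0.708]]
contact_force: [-0.7, 0.2, -0.4]
gripper_width: 0.0495
```

Request:
servo_tool:
  angular:
    - [0,0,0]
    - [0,0,0]
    - [0,0,0]
    - [0,0,0]
  travel:
    - [0,0,0]
    - [0,0,0]
    - [0,0,0]
    - [0,0,0]
  grip: [0.03,0.03,0.03,0.03]

```text
time_s: 54.0
eef_pos: [0.4501, 0.32, 0.0221]
ee_rot: [[-0.1, 0.99, 0.097], [0.702, 0.14, -0.699], [-0.705, -0.002, -0.709]]
contact_force: [-0.2, -0.3, -1.3]
gripper_width: 0.0494
```

```bash
python3 - <<'E'
from h import *
st()
E
```

```text
t 54.0 q [ 47.5  40.1  68.  -33.8 101.9  41.4] p [0.4501 0.32   0.0221] F [-0.2 -0.3 -1.3] M [0.41 0.04 0.02] w 0.0494
 x [-0.1002  0.7018 -0.7053] y [ 0.9902  0.1396 -0.0017] z [ 0.0973 -0.6985 -0.7089]
```

Request:
servo_tool:
  angular:
    - [0,0,0]
    - [0,0,0]
    - [0,0,0]
    - [0,0,0]
    - [0,0,0]
  travel:
    - [0.002,0,0.002]
    - [0.002,0,0.002]
    - [0.0008,0,0.0008]
    - [0,0,0]
    - [0,0,0]
  grip: [0.03,0.03,0.03,0.03,0.03]

```text
time_s: 54.5
eef_pos: [0.4498, 0.3197, 0.0153]
ee_rot: [[-0.1, 0.99, 0.097], [0.7, 0.139, -0.7], [-0.707, -0.002, -0.708]]
contact_force: [-2.1, 0.2, 6.6]
gripper_width: 0.0498
```

```bash
python3 - <<'E'
from h import *
st()
E
```

```text
t 54.5 q [ 47.5  40.7  68.  -33.7 101.5  41.7] p [0.4498 0.3197 0.0153] F [-2.1  0.2  6.6] M [-0.27  0.15 -0.26] w 0.0498
 x [-0.1001  0.7004 -0.7067] y [ 0.9903  0.1392 -0.0022] z [ 0.0968 -0.7    -0.7075]
```

On the floor, with 6.6 N contact. Releasing and going up.

Request:
servo_tool:
  angular:
    - [0,0,0]
    - [0,0,0]
    - [0,0,0]
    - [0,0,0]
  travel:
    - [0,0,0]
    - [-0.0005,0,-0.0005]
    - [0,0,0]
    - [0,0,0]
  grip: [0.055,0.06,0.07,0.075]

```text
time_s: 54.9
eef_pos: [0.4496, 0.3194, 0.0148]
ee_rot: [[-0.101, 0.99, 0.096], [0.701, 0.14, -0.7], [-0.706, -0.003, -0.708]]
contact_force: [-0.5, -0.5, -1.0]
gripper_width: 0.0755
```

Request:
servo_tool:
  angular:
    - [0,0,0]
    - [0,0,0]
    - [0,0,0]
    - [0,0,0]
    - [0,0.1,0]
  travel:
    - [-0.02,0,-0.02]
    - [-0.03,0,-0.03]
    - [-0.035,0,-0.035]
    - [-0.035,0,-0.035]
    - [-0.03,0,-0.03]
  grip: [0.08,0.085,0.085,0.085,0.085]

```text
time_s: 55.4
eef_pos: [0.4496, 0.32, 0.2274]
ee_rot: [[-0.113, 0.99, 0.085], [0.766, 0.142, -0.626], [-0.632, -0.006, -0.775]]
contact_force: [0.6, -0.0, -0.4]
gripper_width: 0.085
```

Request:
servo_tool:
  angular:
    - [0,0.12,0]
    - [0,0.12,0]
    - [0,0.12,0]
    - [0,0.12,0]
    - [0,0.12,0]
  travel:
    - [-0.02,0,-0.01]
    - [-0.02,0,-0.01]
    - [-0.02,0,0]
    - [-0.02,0,0]
    - [-0.02,0,0]
  grip: [0.085,0.085,0.085,0.085,0.085]

```text
time_s: 55.9
eef_pos: [0.4614, 0.2424, 0.2871]
ee_rot: [[-0.14, 0.99, 0.011], [0.987, 0.14, -0.078], [-0.079, -0.0, -0.997]]
contact_force: [0.2, -0.6, 0.4]
gripper_width: 0.0852
```

```bash
python3 - <<'E'
from h import *
st()
im=cap('scene','scene24.png'); t=cap('top','top24.png'); cups(t)
cv2.imwrite('pics/z24.png',cv2.resize(cv2.cvtColor(im,4)[230:430,300:500],None,fx=3,fy=3,interpolation=cv2.INTER_CUBIC))
cv2.imwrite('pics/z25.png',cv2.resize(cv2.cvtColor(t,4)[210:320,130:300],None,fx=4,fy=4,interpolation=cv2.INTER_CUBIC))
E
```

```text
t 55.9 q [ 26.    3.3  73.7  -4.4 104.3  16.9] p [0.4614 0.2424 0.2871] F [ 0.2 -0.6  0.4] M [ 0.04  0.02 -0.03] w 0.0852
 x [-0.1397  0.9871 -0.0787] y [ 0.9901  0.1401 -0.0002] z [ 0.0108 -0.0779 -0.9969]
cup [388.1 153.5] [45.7 48.2] ang 0.3
cup [475.  215.2] [48.  46.9] ang 87.2
```

View pics/z24.png

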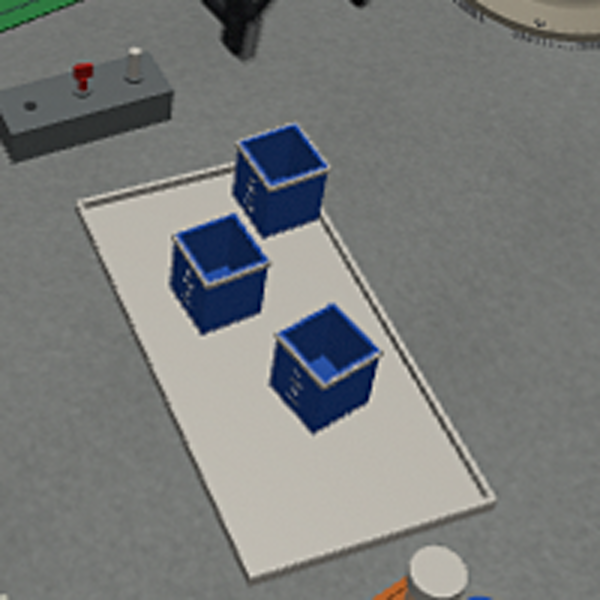

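View pics/z25.png

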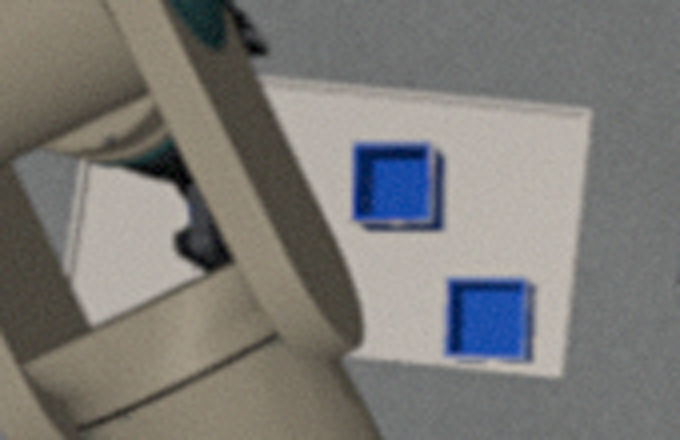

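All three cups stand mouth up. The knocked cup is close to the rim, at about x=-0.060 in the tray frame against a limit of -0.064. I'll shift it about 22 mm inward for margin, with a top grasp.

```bash
python3 - <<'E'
from h import *
plan((.388,.1535,.15),RY(0,1))
E
```

```text
t 56.0 q [ 25.7   3.2  73.7  -4.6 104.4  16.9] p [0.4625 0.2393 0.2879] F [-0.1  1.9  0.9] M [0.09 0.04 0.05] w 0.0849
 x [-0.1331  0.9878 -0.081 ] y [0.991  0.1337 0.001 ] z [ 0.0118 -0.0801 -0.9967]
n 11 rotvec/row [-0.0052  0.0061 -0.1305]
    1 [-0.0058, -0.0078, 0.013] [[25, 1, 77, -4, 103, 9]]
    2 [-0.0048, -0.0085, 0.013] [[24, 0, 80, -4, 101, 1]]
    3 [-0.0037, -0.0092, 0.0129] [[24, -2, 83, -4, 99, -7]]
    4 [-0.0026, -0.0096, 0.0128] [[23, -4, 86, -3, 97, -15]]
    5 [-0.0014, -0.01, 0.0128] [[22, -5, 89, -3, 96, -23]]
    6 [-0.0001, -0.0101, 0.0127] [[21, -7, 92, -2, 94, -31]]
    7 [0.0011, -0.0101, 0.0127] [[20, -8, 95, -2, 93, -40]]
    8 [0.0023, -0.01, 0.0126] [[19, -9, 97, -1, 92, -48]]
    9 [0.0035, -0.0096, 0.0126] [[19, -11, 100, -1, 91, -57]]
    10 [0.0047, -0.0092, 0.0126] [[18, -12, 102, 0, 89, -65]]
    11 [0.0058, -0.0086, 0.0125] [[17, -13, 104, 0, 88, -73]]
```

Request:
servo_tool:
  angular:
    - [-0.005,0.006,-0.13]
    - [-0.005,0.006,-0.13]
    - [-0.005,0.006,-0.13]
    - [-0.005,0.006,-0.13]
    - [-0.005,0.006,-0.13]
  travel:
    - [-0.006,-0.008,0.012]
    - [-0.005,-0.0085,0.012]
    - [-0.0035,-0.009,0.012]
    - [-0.0025,-0.0095,0.012]
    - [-0.0015,-0.01,0.012]
  grip: [0.085,0.085,0.085,0.085,0.085]

```text
time_s: 56.5
eef_pos: [0.4269, 0.2037, 0.2268]
ee_rot: [[-0.715, 0.699, 0.017], [0.698, 0.715, -0.047], [-0.045, -0.022, -0.999]]
contact_force: [-0.1, 0.6, 0.1]
gripper_width: 0.0851
```

Request:
servo_tool:
  angular:
    - [-0.005,0.006,-0.13]
    - [-0.005,0.006,-0.13]
    - [-0.005,0.006,-0.13]
    - [-0.005,0.006,-0.13]
    - [-0.005,0.006,-0.13]
  travel:
    - [0,-0.01,0.012]
    - [0.001,-0.01,0.012]
    - [0.0025,-0.01,0.012]
    - [0.0035,-0.0095,0.012]
    - [0.005,-0.009,0.012]
  grip: [0.085,0.085,0.085,0.085,0.085]

```text
time_s: 57.0
eef_pos: [0.3926, 0.1649, 0.1676]
ee_rot: [[-0.992, 0.123, 0.001], [0.123, 0.992, -0.012], [-0.002, -0.012, -1.0]]
contact_force: [-0.4, 0.1, -0.3]
gripper_width: 0.0846
```

Request:
servo_tool:
  angular:
    - [-0.005,0.006,-0.13]
    - [0,0,0]
    - [0,0,0]
    - [0,0,0]
  travel:
    - [0.006,-0.0085,0.012]
    - [0,0,0]
    - [0,0,0]
    - [0,0,0]
  grip: [0.085,0.085,0.085,0.085]

```text
time_s: 57.4
eef_pos: [0.3867, 0.1576, 0.1573]
ee_rot: [[-1.0, 0.002, -0.003], [0.002, 1.0, -0.006], [0.003, -0.006, -1.0]]
contact_force: [0.1, -0.4, -0.2]
gripper_width: 0.0848
```

```bash
python3 - <<'E'
from h import *
plan((.388,.1535,.034),RY(0,1),steps=5)
E
```

```text
t 57.4 q [ 17.3 -12.7 103.5  -0.3  89.5 -72.6] p [0.3867 0.1576 0.1573] F [ 0.1 -0.4 -0.2] M [-0.   -0.03 -0.07] w 0.0848
 x [-1.      0.002   0.0029] y [ 0.0019  1.     -0.006 ] z [-0.0029 -0.006  -1.    ]
n 5 rotvec/row [-0.0012 -0.0006 -0.0004]
    1 [-0.0003, -0.0007, 0.0247] [[17, -12, 105, 0, 86, -73]]
    2 [-0.0003, -0.0007, 0.0247] [[17, -10, 107, 0, 83, -73]]
    3 [-0.0003, -0.0007, 0.0247] [[17, -9, 109, 0, 80, -73]]
    4 [-0.0003, -0.0008, 0.0247] [[17, -7, 110, 0, 77, -73]]
    5 [-0.0003, -0.0008, 0.0247] [[17, -5, 111, 0, 73, -73]]
```

Request:
servo_tool:
  angular:
    - [-0.003,-0.002,-0.001]
    - [-0.003,-0.001,-0.001]
    - [0,0,0]
    - [0,0,0]
    - [0,0,0]
  travel:
    - [-0.001,-0.0035,0.02]
    - [0,0,0.025]
    - [0,0,0.03]
    - [0,0,0.03]
    - [0,0,0.015]
  grip: [0.085,0.085,0.085,0.085,0.085]

```text
time_s: 57.9
eef_pos: [0.3862, 0.1535, 0.0346]
ee_rot: [[-1.0, -0.001, -0.003], [-0.001, 1.0, -0.001], [0.003, -0.001, -1.0]]
contact_force: [-0.5, -0.7, 0.4]
gripper_width: 0.0852
```

Request:
servo_tool:
  angular:
    - [0,0,0]
    - [0,0,0]
    - [0,0,0]
    - [0,0,0]
    - [0,0,0]
  travel:
    - [0,0,0]
    - [0,0,0]
    - [0,0,0]
    - [0,0,0]
    - [0,0,0]
  grip: [0.085,0.07,0.05,0.04,0.03]

```text
time_s: 58.4
eef_pos: [0.3881, 0.1538, 0.0382]
ee_rot: [[-1.0, -0.002, 0.002], [-0.002, 1.0, 0.001], [-0.002, 0.001, -1.0]]
contact_force: [0.0, -0.1, 6.4]
gripper_width: 0.0493
```

```bash
python3 - <<'E'
from h import *
st()
E
```

```text
t 58.4 q [ 16.5  -5.2 111.3   0.   73.8 -73.6] p [0.3881 0.1538 0.0382] F [ 0.  -0.1  6.4] M [0.03 0.04 0.02] w 0.0493
 x [-1.     -0.0019 -0.0021] y [-0.0019  1.      0.001 ] z [ 0.0021  0.001  -1.    ]
```

Request:
servo_tool:
  angular:
    - [0,0,0]
    - [0,0,0]
    - [0,0,0]
    - [0,0,0]
    - [0,0,0]
  travel:
    - [0,0,-0.005]
    - [-0.008,0,0]
    - [-0.008,0,0]
    - [-0.006,0,0]
    - [0,0,0]
  grip: [0.03,0.03,0.03,0.03,0.03]

```text
time_s: 58.9
eef_pos: [0.4095, 0.1533, 0.0413]
ee_rot: [[-1.0, -0.002, -0.002], [-0.002, 1.0, -0.0], [0.002, -0.0, -1.0]]
contact_force: [-1.0, 0.0, -0.6]
gripper_width: 0.0494
```

Request:
servo_tool:
  angular:
    - [0,0,0]
    - [0,0,0]
    - [0,0,0]
    - [0,0,0]
    - [0,0,0]
  travel:
    - [0,0,0.002]
    - [0,0,0.002]
    - [0,0,0]
    - [0,0,0]
    - [0,0,0]
  grip: [0.03,0.03,0.03,0.03,0.03]

```text
time_s: 59.4
eef_pos: [0.4089, 0.1534, 0.0382]
ee_rot: [[-1.0, -0.002, -0.001], [-0.002, 1.0, -0.0], [0.001, -0.0, -1.0]]
contact_force: [-2.8, -2.2, 7.6]
gripper_width: 0.0497
```

```bash
python3 - <<'E'
from h import *
st()
E
```

```text
t 59.4 q [ 15.7  -1.8 108.    0.   73.8 -74.4] p [0.4089 0.1534 0.0382] F [-2.8 -2.2  7.6] M [-0.24  0.55 -0.02] w 0.0497
 x [-1.     -0.0021  0.001 ] y [-0.0021  1.     -0.0002] z [-0.001  -0.0002 -1.    ]
```

On the floor. Releasing, going up and backing away to look at everything.

Request:
servo_tool:
  angular:
    - [0,0,0]
    - [0,0,0]
    - [0,0,0]
    - [0,0,0]
    - [0,0,0]
  travel:
    - [0,0,0]
    - [0,0,0]
    - [0,0,0]
    - [0,0,-0.005]
    - [0,0,-0.02]
  grip: [0.055,0.065,0.08,0.085,0.085]

```text
time_s: 59.9
eef_pos: [0.4075, 0.153, 0.0612]
ee_rot: [[-1.0, -0.002, -0.005], [-0.002, 1.0, -0.001], [0.005, -0.001, -1.0]]
contact_force: [0.3, -0.2, -0.0]
gripper_width: 0.0852
```

Request:
servo_tool:
  angular:
    - [0,0,0]
    - [0,0,0]
    - [0,0,0]
    - [0,0,0]
    - [0,0,0]
  travel:
    - [0,0,-0.04]
    - [0,0,-0.045]
    - [0,0,-0.045]
    - [0,0,-0.045]
    - [0,0,-0.03]
  grip: [0.085,0.085,0.085,0.085,0.085]

```text
time_s: 60.4
eef_pos: [0.4095, 0.1535, 0.2715]
ee_rot: [[-1.0, -0.002, 0.003], [-0.002, 1.0, 0.001], [-0.003, 0.001, -1.0]]
contact_force: [0.2, 0.7, -0.1]
gripper_width: 0.0849
```

Request:
servo_tool:
  angular:
    - [0,0,0]
    - [0,0,0]
    - [0,0,0]
    - [0,0,0]
    - [0,0,0]
  travel:
    - [0,-0.045,0]
    - [0,-0.045,0]
    - [0,-0.045,0]
    - [0,-0.045,0]
    - [0,-0.045,0]
  grip: [0.085,0.085,0.085,0.085,0.085]

```text
time_s: 60.9
eef_pos: [0.4092, -0.0732, 0.268]
ee_rot: [[-1.0, -0.002, -0.0], [-0.002, 1.0, -0.0], [0.0, -0.0, -1.0]]
contact_force: [0.9, 0.4, -0.1]
gripper_width: 0.0848
```

Request:
servo_tool:
  angular:
    - [0,0,0]
    - [0,0,0]
    - [0,0,0]
    - [0,0,0]
    - [0,0,0]
  travel:
    - [0,-0.045,0]
    - [0,-0.04,0]
    - [0,-0.02,0]
    - [0,0,0]
    - [0,0,0]
  grip: [0.085,0.085,0.085,0.085,0.085]

```text
time_s: 61.4
eef_pos: [0.4098, -0.1763, 0.2676]
ee_rot: [[-1.0, -0.001, -0.001], [-0.001, 1.0, 0.001], [0.001, 0.001, -1.0]]
contact_force: [-0.1, -0.6, -0.2]
gripper_width: 0.0846
```

```bash
python3 - <<'E'
from h import *
st()
im=cap('scene','scene26.png'); t=cap('top','top26.png'); cups(t)
c=np.array([.459,.269]); a=np.radians(-5.4); X=np.array([np.cos(a),np.sin(a)]); Y=np.array([-np.sin(a),np.cos(a)])
m=cv2.inRange(cv2.cvtColor(t,cv2.COLOR_RGB2HSV),(105,120,140),(125,255,255)); m=cv2.morphologyEx(m,cv2.MORPH_CLOSE,np.ones((5,5)))
for k in cv2.findContours(m,0,1)[0]:
    P=onz('top',k.reshape(-1,2),.06)[:,:2]
    if cv2.contourArea(k)>120 and P[:,0].mean()<.75: q=P.min(0)/2+P.max(0)/2-c; print('tray frame',np.round([q@X,q@Y],3))
cv2.imwrite('pics/z27.png',cv2.resize(cv2.cvtColor(im,4)[200:260,220:280],None,fx=9,fy=9,interpolation=cv2.INTER_CUBIC))
E
```

```text
t 61.4 q [ -28.   -10.2   88.8   -0.   101.5 -118.1] p [ 0.4098 -0.1763  0.2676] F [-0.1 -0.6 -0.2] M [-0.01 -0.04  0.01] w 0.0846
 x [-1.     -0.0014  0.0012] y [-0.0014  1.      0.0005] z [-0.0012  0.0005 -1.    ]
cup [408.5 153.4] [47.8 45.6] ang 89.5
cup [449.5 317.3] [43.7 48.9] ang 89.6
cup [475.2 215. ] [47.7 46.9] ang 87.9
tray frame [-0.039 -0.119]
tray frame [-0.014  0.048]
tray frame [ 0.022 -0.051]
```

View pics/scene26.png

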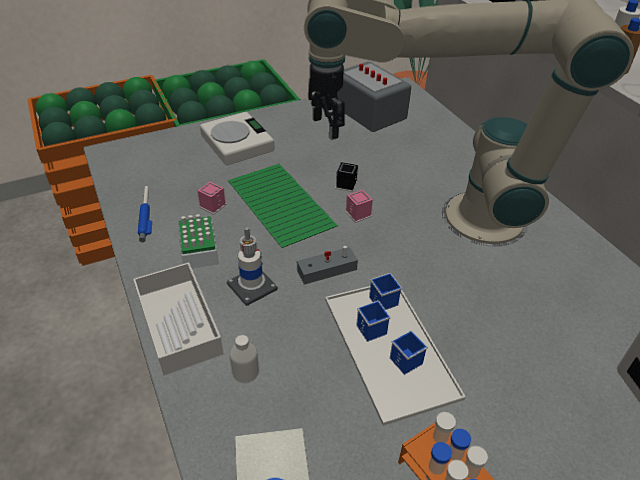

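View pics/z27.png

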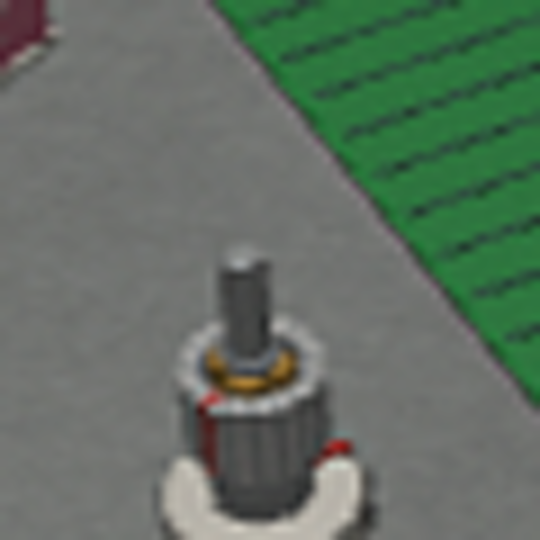

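View pics/top26.png

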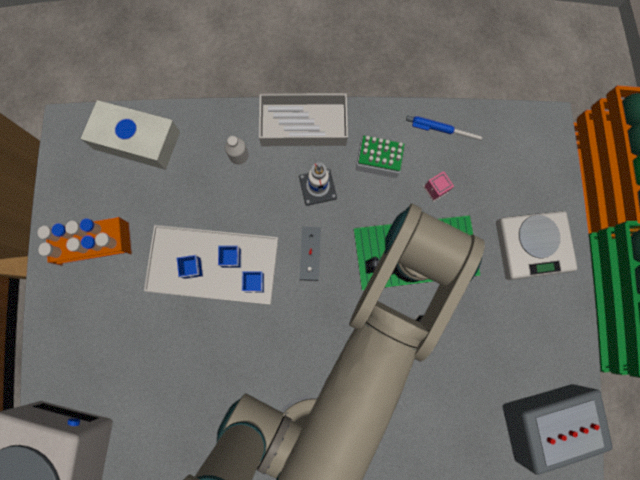

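The last pictures show the three cups mouth up inside the tray, at scene pixels (385,290), (373,320) and (408,352). The pestle is home with the rib in its tight position, the red and white tools are in the stand, and the arm is clear. Handing in.

```bash
python3 -c "
from bench import ticket
print(ticket.job_done())"
```

```text
the job is handed in; nothing more can be done
None
```

The pestle is seated and clamped in the drive, all three blue cups stand mouth up in the tray, and the job is handed in. It took about 61 s of the 210 s allowed.

**Pestle and nut**
- I lifted the steel pestle from the stand and lowered it home in the collet. It met no resistance, and its tip was within a pixel of the predicted position.
- I turned the nut about 2.6 rad clockwise until the torque rose to 1.5 N m, which I took as the stop. The nut angle cannot be read directly. By camera the red index rib moved about 149° (2.6 rad), which is above the 2.4 rad needed.

**Cups**
- I turned each cup over in two 90° steps: laid it on its side in the tray, then gripped it again and stood it mouth up.
- One finished cup was knocked about 3 cm towards the tray's rim during the run. It was still within limits, and I moved it about 2 cm back for margin.

**Last checks**
- The cups stand upright at tray (x, y) of about (-0.039, -0.119), (0.022, -0.051) and (-0.014, 0.048) m, all inside the limits.
- The pestle is home and the nut's rib has not moved since tightening.
- The red and white tools are still in the stand, and I did not handle the pink and black look-alikes.
- The gripper is open, clear of everything, and showed no contact force.

No check failed, and none disagreed by more than about 2 mm.

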